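Tighten the mount's clamp screw with the hex key's long arm

ROBOT

A 6-joint arm with a two-finger parallel gripper is mounted at the origin on the work surface. World frame = base frame: x ahead of the robot, y to its left, z up, the work surface at z = 0. Lengths are in m, angles in rad, forces in N, time in s.
With the tool pointing down it reaches from about 0.35 to 0.975 m from the base axis. Payload 4.9 kg.
Tool frame: the origin (TCP) lies midway between the tips of the shut fingers; the grasp point (between the pads) lies 19 mm behind it (manip.pinch_z is the x of the grasp point in the tool frame, in m); x points along the fingers, y is the direction in which the jaws open and shut, and the axes are right-handed (so a half turn about x gives the same grasp; the last joint's range is limited). The gripper opens to 85 mm and grips with 20 to 120 N. Pads are 22 mm wide; open, the fingers measure 114 mm over their backs; the gripper's body (76 mm by 85 mm) begins 54 mm behind the grasp point. The pads swing forward as they close: fully open they stand 13 mm farther back than shut.
Start: joints at [-1.33, 0.053, 1.613, -0, 1.476, -0.119], TCP at [0.22, -0.585, 0.231] pointing down, gripper open.
Joint ranges: [-3.01, 3.01], [-1.01, 2.22], [0.06, 2.58], [-1.02, 4.17], [0.09, 2.62], [-3.14, 3.14]. Speed limits (rad/s): [2.57, 2.57, 3.14, 3.14, 3.14, 3.14].

INTERFACE

Orientations are given as a unit quaternion [w, x, y, z].
In Python, from plant import sensors, cams, workorder, manip gives the robot as it stands.
- The arm moves only by the tool drive_tool, never from a script. Its argument "series" is a list of rows, each an object of numbers: "x", "y", "z": the shift along the tool's x, y, z in units of 25 mm (1.0 is 25 mm); "ax", "ay", "az": the turn, a rotation vector about the tool's x, y, z in units of 5 degrees (1.0 is 5 degrees). A call has 1 to 5 rows; each row is the pose to reach, as a shift and turn from the pose commanded when the call began, along the tool's axes at that moment; what a row does not reach only later rows make up. A row lasts 1/12 s, in which the tool goes at most 41.7 mm and 7.16 degrees, less where a joint would pass 70% of its speed; a pose out of reach is approached as far as the arm can. A call with a gripper value outside its range is refused whole. "hand" is the opening, from 0 (shut) to 1 (fully open), set as the call begins (left out, the last holds). The fingers move at their own pace and stop on an object; the grip force is fixed at half the most. Time passes only in rows, so rows that repeat a pose let the fingers close. It gives the time, the measured TCP pose, the force and the opening at its end, in the units of the state.
- sensors.state(): the state, without advancing time (a new reading comes with each control period).
- cams.grab_frame(name): name is "scene" or "top"; returns a dict with "img" (400x640x3 uint8, blue, green, red), "camera_matrix" (3x3 intrinsics, pixels), "cam_to_world" (4x4, takes a point from camera to world coordinates). Camera axes: x right, y down, z forward; pixel columns grow to the right and rows downward; lengths in m; the calibration is good to about 2 mm. A picture is of the moment at which its call begins. There is no depth.
- workorder.job_done(): hands the job in, once; it reports no verdict.
The state is a dict: "time": time; "joint_pos": joint angles; "joint_vel": joint speeds; "joint_efforts": joint torques, N m; "tool_pos": TCP position; "tool_rot": TCP orientation; "contact_force": force on the tool from outside, world axes, zero at the start; "ft_torque": the same for the moment, N m; "gripper_width": opening from 0.0 (shut) to 1.0 (fully open).
Only numpy, scipy, OpenCV 4.12 (cv2) and the standard library are available. Lean on these libraries where they do the work, as an engineer would, in place of code of your own. Each camera call takes 0.05 s, during which the arm holds its last target.

TASK

The big hex key still stands by its long arm in the clamp screw of the television mount. Pull it out, flip it over so that its short arm goes fully down into the same screw, then take the long arm near its free end and swing it clockwise (seen from above) until the screw comes up against its stop. Let go, leaving the key seated upright on its short arm in the screw, and do not turn the screw any other way or push the things around it about.

Things in the scene. Friction and masses are not known exactly. Their poses are not given: they have to be found in the camera images.
- hex_key: Loose L-shaped steel hex key, 14 mm across flats, 0.2 to 0.35 kg. Origin at the bend, where the arms' centre lines meet; short arm along +x, long arm along -z, flats facing +y and -y. It starts with the long arm down in the screw (origin 215 mm above the bench), short arm level, roughly to the robot's left. Seated on its short arm, origin 125 mm above the bench, the long arm sags a few degrees.
- key_short_tip (a point): Centre of the end face of the key's short arm, 65 mm from the key's origin along its +x.
- key_long_tip (a point): Centre of the end face of the key's long arm, 155 mm from the key's origin along its -z. At the start it stands on the socket's floor, 27 mm below the rim.
- screw_rim (a point): On the clamp screw's vertical axis, at the top of its round steel head (38 mm across, top 87 mm above the bench). Its open hexagon socket is 27 mm deep with about 0.5 mm of play all round (some 8 degrees of free turn). z up; it turns with the screw. The key fits as it stands, flipped within the plane of its L, or turned from there by whole 60-degree steps about the vertical.
- clamp_screw (a joint): Turn of the clamp screw in rad: 0 at the start, growing as it is tightened clockwise seen from above, hard against its stop at 0.70 (40 degrees). Stiff: about 1.5 N m to turn, so about 12 N at 125 mm from the axis; it stays where it is left.
- mount: Fixed black steel knuckle on a cardboard sheet; origin on the bench under the screw's axis. A round boss 58 mm across carries the screw; a plate and an arm run 210 mm from it along +y; all but the screw is under 56 mm high. At the start the key's short arm points along the mount's +y.
- tall_bottle: Loose upright grey bottle, 58 mm across, 190 mm tall, 0.4 kg; origin at its foot's centre. It stands about 175 mm from the screw on the mount's -y side, towards the robot or away from it, and blocks the key's long arm and the hand over part of the swing. Leave alone.
- low_jar: Loose low jar, 68 mm across, 65 mm tall; origin at its foot's centre. It stands in the other of these two places; the long arm passes over it. Leave alone.
- tape_roll: Loose black ring 90 mm across, 24 mm high, lying on the bench to the left; origin underneath. Leave alone.
- remote: Loose black remote control 165 x 44 x 18 mm on the right; origin underneath its centre. Leave alone.
- model_car: Loose white and grey model car 140 x 66 x 55 mm on the right; origin underneath. Leave alone.
- disc_cases: Loose pile of flat cases 135 x 190 x 71 mm on the left; origin underneath. Leave alone.
- mug: Loose white mug 82 mm across, 95 mm tall, far left; origin underneath. Leave alone.

How it is judged:
On the way, in this order (a step that is already met when the one before it is completed fails the run):
1. the key is flipped and its short arm sits in the screw, which has not been turned yet (horizontal distance between key_short_tip and screw_rim below 0.006 m and z of key_short_tip in the frame of screw_rim below -0.02 m and angle between hex_key's own x axis and vertical above 2.97 rad and value of joint clamp_screw below 0.15 rad), for 0.2 s.
2. the screw reaches its stop, swung by the outer part of the long arm (horizontal distance between key_short_tip and screw_rim below 0.006 m and z of key_short_tip in the frame of screw_rim below -0.02 m and angle between hex_key's own x axis and vertical above 2.97 rad and value of joint clamp_screw above 0.64 rad and distance between the grasp point and key_long_tip below 0.09 m), for 0.1 s.
At the end, for the whole second after the job is handed in: The screw is turned to within 0.06 rad of its stop (joint above 0.64), and the key stands at rest and released with its short arm in the socket: tip within 6 mm of the screw's axis and at least 20 mm below the rim of the head, short arm upright within 10 degrees (horizontal distance between key_short_tip and screw_rim below 0.006 m and z of key_short_tip in the frame of screw_rim below -0.02 m and angle between hex_key's own x axis and vertical above 2.97 rad and value of joint clamp_screw above 0.64 rad and linear speed of hex_key below 0.02 m/s); the robot touches nothing.
It fails at once if the screw is turned while the key's long arm is in it (value of joint clamp_screw above 0.15 rad and distance between key_long_tip and screw_rim below 0.03 m).
It fails at once if the screw is turned by holding the key near its bend instead of by the outer part of the long arm (value of joint clamp_screw between 0.2 and 0.6 rad and contact force between the fingers and hex_key above 3 N and distance between the grasp point and key_long_tip above 0.1 m).
It fails at once if a bystander is pushed more than 30 mm or knocked over (distance of any of tall_bottle, low_jar, tape_roll, remote, model_car, disc_cases, mug from where it was at the start of the episode above 0.03 m or angle between any of tall_bottle, low_jar, mug's own z axis and vertical above 0.5 rad).
It also fails if it takes over 58 s, if anything falls off the work surface, if the arm or the gripper's body presses on something with over 40 N, if the wrist force passes 120 N, or if a joint passes its speed limit or range.

## Working session

There is one attempt and no reset: what is moved stays moved. The work goes in short steps, Python scripts to look and compute and a tool call to move; the robot and the scene stay as the last step left them, time stands still between calls to the robot, and variables do not carry over. Pictures are saved under pics/ and viewed, and the job is handed in when it is done.

Besides the shell and the picture viewer there is one more tool, called after "Request:" as a command line: name --argument value ..., lists and objects as JSON in quotes. drive_tool: Moves the arm, as the interface text tells. Its arguments: {"type":"object","properties":{"series":{"type":"array","items":{"type":"object","properties":{"x":{"type":"number"},"y":{"type":"number"},"z":{"type":"number"},"ax":{"type":"number"},"ay":{"type":"number"},"az":{"type":"number"}}}},"hand":{"type":"number"}},"required":["series"]}

```bash
ls -la; mkdir -p pics; python3 - <<'E'
from plant import sensors,cams,workorder,manip
import cv2
s=sensors.state()
for k,v in s.items(): print(k,v)
print([ (a,getattr(manip,a)) for a in dir(manip) if not a.startswith('_')])
for n in ('scene','top'):
    f=cams.grab_frame(n); cv2.imwrite(f'pics/{n}0.png',f['img']); print(n,f['camera_matrix'],f['cam_to_world'])
    import numpy as np; np.savez(f'pics/{n}cal.npz',K=f['camera_matrix'],T=f['cam_to_world'])
E
```

```text
total 12
drwxr-xr-x  3 agent agent 4096 Dec  7 07:01 .
drwxr-xr-x 23 root  root  4096 Dec  7 07:01 ..
drwxr-xr-x  2 agent agent 4096 Dec  7 07:01 pics
time 0.0
joint_pos [-1.32999944e+00  5.33724076e-02  1.61431655e+00 -1.21601002e-05
  1.47599373e+00 -1.18990160e-01]
joint_vel [ 3.20422911e-04  1.09339507e-03  1.28653043e-03  1.49766269e-03
 -5.37895094e-05  1.31652755e-04]
joint_efforts [-2.99965352e-03 -3.93679476e+01 -3.70176888e+01 -4.23444826e-04
  6.96271862e-03 -1.79514200e-05]
tool_pos [ 0.2198981  -0.58436358  0.23003991]
tool_rot [-0.12578198 -0.69564632 -0.1272566   0.69574482]
contact_force [-0.45337097  0.64235292  0.671151  ]
ft_torque [-0.02463105  0.01664744  0.06779353]
gripper_width 1.0019864056388266
[('IKError', <class 'plant.IKError'>), ('pinch_z', -0.0187)]
scene [[374.17398033   0.         317.24223481]
 [  0.         374.17398033 196.95492803]
 [  0.           0.           1.        ]] [[-0.56582114  0.59854709 -0.56708714  1.11533852]
 [ 0.82451064  0.40627199 -0.39385945  0.41369347]
 [-0.00535181 -0.69042338 -0.72338573  0.87984985]
 [ 0.          0.          0.          1.        ]]
top [[435.24470638   0.         322.90848758]
 [  0.         435.24470638 207.98823474]
 [  0.           0.           1.        ]] [[-1.65503585e-03 -9.95185907e-01  9.79911833e-02  4.21120614e-01]
 [-9.99962524e-01  8.14302202e-04 -8.61905859e-03  2.74588380e-02]
 [ 8.49777120e-03 -9.80017758e-02 -9.95149958e-01  1.38672543e+00]
 [ 0.00000000e+00  0.00000000e+00  0.00000000e+00  1.00000000e+00]]
```

View pics/scene0.png

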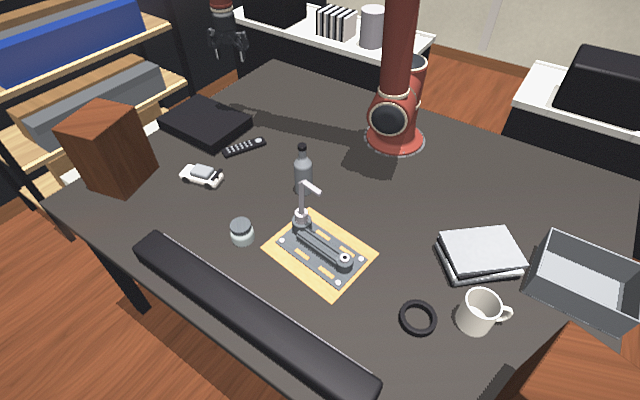

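View pics/top0.png

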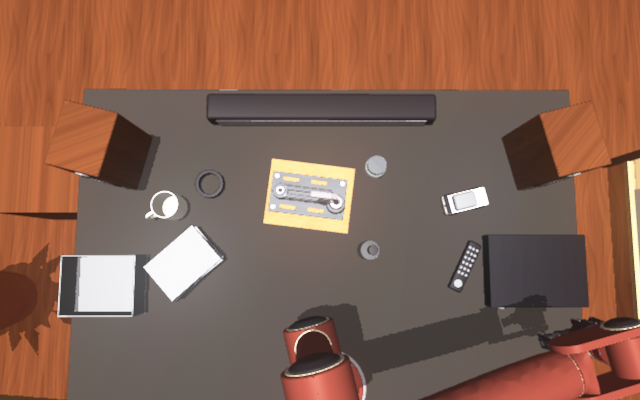

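The scene shows the key standing in the screw at about (300,210). In the top view the bottle (370,250) is on the robot side and the jar (376,165) on the far side. Next I enlarge both pictures.

```bash
python3 - <<'E'
import cv2
a=cv2.imread('pics/top0.png')[145:270,255:395]; cv2.imwrite('pics/top0c.png',cv2.resize(a,None,fx=5,fy=4.8*1,interpolation=cv2.INTER_CUBIC)[:600])
b=cv2.imread('pics/scene0.png')[135:305,225:385]; cv2.imwrite('pics/scene0c.png',cv2.resize(b,None,fx=3.5,fy=3.5,interpolation=cv2.INTER_CUBIC))
E
```

```text
(no output)
```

View pics/top0c.png

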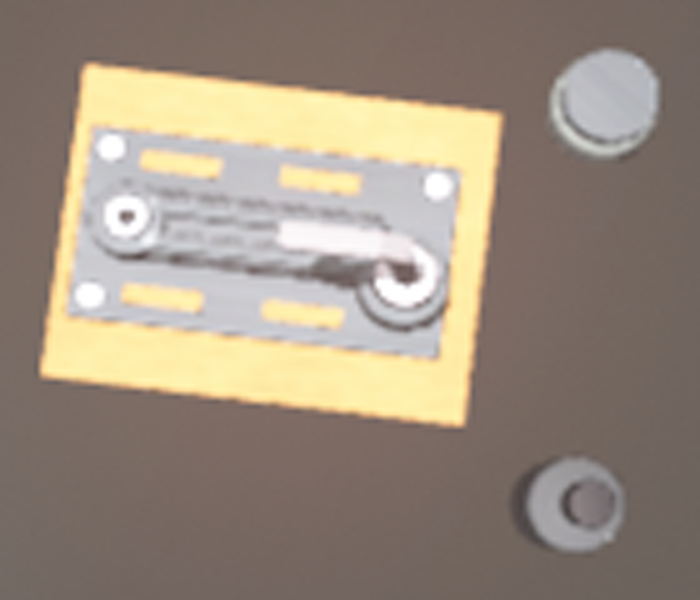

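View pics/scene0c.png

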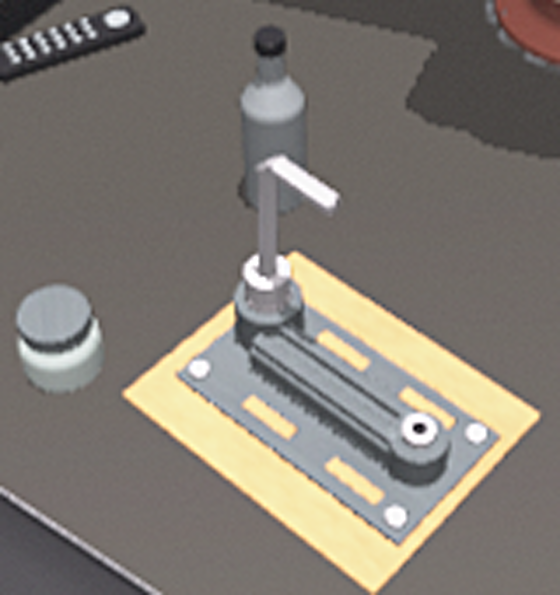

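```bash
cat > h.py <<'E'
import numpy as np
C={n:np.load(f'pics/{n}cal.npz') for n in('top','scene')}
def ray(n,u,v,z):
    K,T=C[n]['K'],C[n]['T']; d=T[:3,:3]@np.linalg.solve(K,[u,v,1]); o=T[:3,3]; return o+d*(z-o[2])/d[2]
def proj(n,p):
    K,T=C[n]['K'],C[n]['T']; q=K@(T[:3,:3].T@(np.asarray(p)-T[:3,3])); return q[:2]/q[2]
E
python3 - <<'E'
from h import *
t=lambda u,v:(255+u/5,145+v/4.8)
s=lambda u,v:(225+u/3.5,135+v/3.5)
np.set_printoptions(precision=4,suppress=True)
print('rim',ray('top',*t(407,279),.087),ray('scene',*s(268,273),.087))
print('far boss',ray('top',*t(127,216),.056),ray('scene',*s(419,429),.056))
c=[ray('top',*t(*p),.002) for p in [(85,65),(502,112),(465,425),(40,377)]]
print('sheet',c)
for a,b in((1,0),(2,3),(2,1),(3,0)):
    d=c[b]-c[a]; print(np.degrees(np.arctan2(d[1],d[0])))
print('bend',ray('top',*t(407,243),.222),ray('scene',*s(268,163),.222))
print('stip',ray('top',*t(280,235),.222),ray('scene',*s(335,200),.215))
print('jar',ray('top',*t(612,90),.065),ray('scene',*s(55,317),.065)); print('bottle',ray('top',*t(590,503),.19),ray('scene',*s(270,38),.19))
E
```

```text
rim [ 0.5638 -0.0244  0.087 ] [ 0.57   -0.0192  0.087 ]
far boss [0.608  0.1469 0.056 ] [0.6109 0.15   0.056 ]
sheet [array([0.7181, 0.1796, 0.002 ]), array([ 0.686 , -0.0896,  0.002 ]), array([ 0.4758, -0.0642,  0.002 ]), array([0.5079, 0.2062, 0.002 ])]
83.20707628001134
83.21964510251091
-6.897888851286907
-7.199557823643367
bend [ 0.5693 -0.0191  0.222 ] [ 0.5775 -0.0077  0.222 ]
stip [0.5739 0.0494 0.222 ] [0.5757 0.0495 0.215 ]
jar [ 0.6883 -0.1524  0.065 ] [ 0.6889 -0.145   0.065 ]
bottle [ 0.4238 -0.12    0.19  ] [ 0.4287 -0.1157  0.19  ]
```

```bash
cat > ov.py <<'E'
import cv2,sys
from h import *
def crop(img,x0,y0,x1,y1,f,name,pts=[],cam='top',lines=[]):
    a=cv2.resize(img[y0:y1,x0:x1],None,fx=f,fy=f,interpolation=cv2.INTER_CUBIC)
    tr=lambda p:((proj(cam,p)-[x0,y0]+.5)*f).astype(int)
    for p,c in pts: cv2.circle(a,tuple(int(i) for i in tr(p)),2,c,-1)
    for l,c in lines: cv2.polylines(a,[np.array([tr(p) for p in l]).reshape(-1,1,2)],False,c,1)
    cv2.imwrite(name,a)
def circ(c,r,z): return [(c[0]+r*np.cos(t),c[1]+r*np.sin(t),z) for t in np.linspace(0,2*np.pi,40)]
E
cat > m.py <<'E'
from ov import *
sx,sy,yaw=map(float,sys.argv[1:4]); tag=sys.argv[4]
y=np.radians(yaw); d=np.array([np.cos(y),np.sin(y),0]); n=np.array([-d[1],d[0],0]); o=np.array([sx,sy,0])
L=[(circ((sx,sy),.019,.087),(0,0,255)),(circ((sx,sy),.029,.056),(0,255,0))]
for k in(-1,1):
    L.append(([o-d*.007+n*k*.007+[0,0,.222],o+d*.065+n*k*.007+[0,0,.222],o+d*.065+n*k*.007+[0,0,.208]],(255,0,0)))
    L.append(([o+n*k*.007+[0,0,.087],o+n*k*.007+[0,0,.2]],(255,0,255)))
for cam,b in(('top',(295,175,365,225)),('scene',(270,170,340,240))):
    img=cv2.imread(f'pics/{cam}0.png'); crop(img,*b,8,f'pics/{cam}_{tag}.png',cam=cam,lines=L)
a=cv2.imread(f'pics/top_{tag}.png');b=cv2.imread(f'pics/scene_{tag}.png')
E
python3 m.py .567 -.022 83.2 a
```

```text
(no output)
```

View pics/top_a.png

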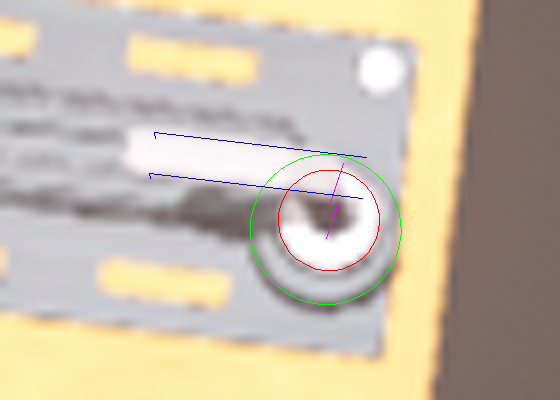

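View pics/scene_a.png

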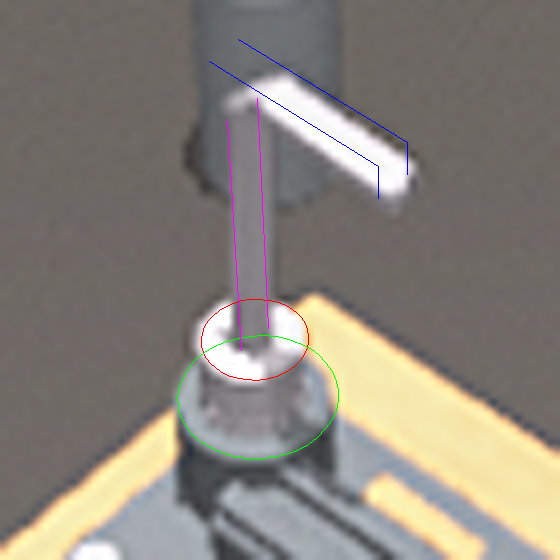

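Both overlays put the screw axis at about (0.567, -0.022). The red rim circle matches in both views, and the key leans slightly towards its short arm. The mount's +y bearing is about 83°. Next I write a planning helper.

```bash
cat > p.py <<'E'
import numpy as np
from scipy.spatial.transform import Rotation as R
from plant import sensors
S=np.array([.567,-.022]); YAW=83.2; PZ=.0187
np.set_printoptions(precision=3,suppress=True)
def cur():
    s=sensors.state(); q=s['tool_rot']; return s,np.array(s['tool_pos']),R.from_quat([q[1],q[2],q[3],q[0]])
def key_rot(kind,bear):
    """key frame: 'up' start pose short arm bearing; 'flip' long arm at bearing."""
    b=np.radians(bear); h=np.array([np.cos(b),np.sin(b),0]); up=np.array([0,0,1.])
    if kind=='up': x,z=h,up
    else: x,z=-up,-h
    return R.from_matrix(np.column_stack([x,np.cross(z,x),z]))
def grasp(pitch,flipsign=1):
    """tool rot in key frame, L-plane approach: in start pose a=cos m - sin(pitch) up"""
    t=np.radians(pitch); x=np.array([np.cos(t),0,-np.sin(t)]); y=np.array([0,flipsign,0.]); return R.from_matrix(np.column_stack([x,y,np.cross(x,y)]))
def rep(p,r,what='tcp'):
    s,cp,cr=cur(); d=cr.inv().apply(p-cp)/.025; a=np.degrees((cr.inv()*r).as_rotvec())/5
    print('t',round(s['time'],2),'pos',cp,'tgt',np.array(p)); print(' shift',d.round(2),'turn',a.round(2),'rows',round(np.linalg.norm(d)*25/41.7,1),round(np.linalg.norm(a)*5/7.16,1))
    print(' q',np.array(s['joint_pos']),'F',np.array(s['contact_force']),'w',round(s['gripper_width'],3))
E
python3 - <<'E'
from p import *
s,p,r=cur(); print(r.as_matrix())
for f in(1,-1):
    K=key_rot('up',YAW); G=K*grasp(30,f); gp=np.array([*S,.135])-G.as_matrix()[:,0]*.15
    rep(gp+[0,0,.1],G); 
    print(G.as_matrix()); 
    for b in(-97,-37,23,83): print(b,(key_rot('flip',b)*grasp(30,f)).as_matrix().round(2).tolist())
E
```

```text
[[-0.     0.352 -0.936]
 [ 0.002 -0.936 -0.352]
 [-1.    -0.002 -0.   ]]
t 0.1 pos [ 0.22  -0.584  0.23 ] tgt [ 0.552 -0.151  0.31 ]
 shift [ -3.17 -11.56 -18.52] turn [ 20.97  -7.34 -12.09] rows 13.2 17.7
 q [-1.33   0.053  1.614  0.     1.476 -0.119] F [-0.277 -0.079 -0.126] w 1.001
[[ 0.103 -0.993  0.059]
 [ 0.86   0.118  0.496]
 [-0.5    0.     0.866]]
-97 [[-0.06, -0.99, 0.11], [-0.5, 0.12, 0.86], [-0.87, 0.0, -0.5]]
-37 [[0.4, -0.6, -0.69], [-0.3, -0.8, 0.52], [-0.87, 0.0, -0.5]]
23 [[0.46, 0.39, -0.8], [0.2, -0.92, -0.34], [-0.87, -0.0, -0.5]]
83 [[0.06, 0.99, -0.11], [0.5, -0.12, -0.86], [-0.87, 0.0, -0.5]]
t 0.1 pos [ 0.22  -0.584  0.23 ] tgt [ 0.552 -0.151  0.31 ]
 shift [ -3.17 -11.56 -18.52] turn [-11.31  10.73  -6.51] rows 13.2 11.8
 q [-1.33   0.053  1.614  0.     1.476 -0.119] F [-0.277 -0.079 -0.126] w 1.001
[[ 0.103  0.993 -0.059]
 [ 0.86  -0.118 -0.496]
 [-0.5    0.    -0.866]]
-97 [[-0.06, 0.99, -0.11], [-0.5, -0.12, -0.86], [-0.87, -0.0, 0.5]]
-37 [[0.4, 0.6, 0.69], [-0.3, 0.8, -0.52], [-0.87, 0.0, 0.5]]
23 [[0.46, -0.39, 0.8], [0.2, 0.92, 0.34], [-0.87, 0.0, 0.5]]
83 [[0.06, -0.99, 0.11], [0.5, 0.12, 0.86], [-0.87, 0.0, 0.5]]
```

Request:
drive_tool --series '[{"z": 0,"az": 1.4,"x": -1.5},{"az": 2.8,"x": -3}]'

```text
schema error: expected keys x, y, z, ax, ay, az
```

Request:
drive_tool --series '[{"x": -1.5,"y": 0,"z": 0,"ax": 0,"ay": 1.4,"az": 0},{"x": -3,"y": 0,"z": 0,"ax": 0,"ay": 2.8,"az": 0}]' --hand 0.6

```text
time: 0.27
tool_pos: [0.2216, -0.5826, 0.3038]
tool_rot: [0.108, 0.777, 0.145, -0.603]
contact_force: [-0.4, -0.8, 0.7]
gripper_width: 0.747
```

```bash
python3 - <<'E'
from p import *
s,p,r=cur(); print(r.as_matrix(),s['joint_pos'],p)
E
```

```text
[[ 0.231  0.356 -0.906]
 [ 0.094 -0.935 -0.343]
 [-0.968 -0.006 -0.249]] [-1.436  0.032  1.529  0.244  1.643 -0.219] [ 0.222 -0.583  0.304]
```

```bash
cat > fk.py <<'E'
import numpy as np
from scipy.spatial.transform import Rotation as R
from scipy.optimize import least_squares
Rz=lambda t:R.from_euler('z',t); Ry=lambda t:R.from_euler('y',t)
def fk(q,P):
    d1,l2,l3,lt,off=P
    A=Rz(q[0]); B=A*Ry(q[1]); C=A*Ry(q[1]+q[2]); W=C*Rz(q[3])*Ry(q[4]); T=W*Rz(q[5])
    p=np.array([0,0,d1])+B.apply([0,0,l2])+C.apply([0,0,l3])+T.apply([0,0,lt])+A.apply([0,off,0])
    return p,T
E
python3 - <<'E'
from fk import *
from p import cur
D=[([-1.32999944,.0533724,1.61431655,0,1.47599373,-.11899],[.2198981,-.58436358,.23003991],[-0.12578198,-0.69564632,-0.1272566,0.69574482])]
s,p,r=cur(); D.append((s['joint_pos'],p,s['tool_rot']))
M=[]
for q,p,t in D:
    T=fk(q,[0]*5)[1]; r=R.from_quat([t[1],t[2],t[3],t[0]]); M.append(T.inv()*r); print(M[-1].as_matrix().round(3))
f=lambda P:np.concatenate([fk(q,P)[0]-p for q,p,t in D])
for x0 in([.2,.4,.4,.25,.07],[.15,.6,.5,.3,0.07]):
    s=least_squares(f,x0); print(s.x,s.cost,s.fun)
E
```

```text
[[ 0. -1. -0.]
 [-0.  0. -1.]
 [ 1.  0. -0.]]
[[-0. -1.  0.]
 [ 0. -0. -1.]
 [ 1. -0.  0.]]
[ 0.6   -0.032  0.625  0.278  0.074] 7.03510536606118e-07 [ 0.    -0.    -0.001 -0.     0.     0.001]
[ 0.6   -0.032  0.625  0.278  0.074] 7.035105366129559e-07 [ 0.    -0.    -0.001 -0.     0.     0.001]
```

```bash
cat >> fk.py <<'E'
M0=R.from_matrix([[0,-1,0],[0,0,-1],[1,0,0]])
P0=[.155,.413,.625,.278,.074]
lo=np.array([-3.01,-1.01,.06,-1.02,.09,-3.14]);hi=np.array([3.01,2.22,2.58,4.17,2.62,3.14])
def ik(p,r,q0,P=None):
    P=P or P0
    def f(q):
        a,T=fk(q,P); return np.concatenate([(a-p)*5,((T*M0).inv()*r).as_rotvec()])
    best=None
    for d in([0]*6,[0,0,0,1,0,0],[0,0,0,0,0,1.5],[0,0,0,1,0,-1.5],[0,0,0,1.,.5,3],[0,0,0,0,0,-3]):
        s=least_squares(f,np.clip(np.array(q0)+d,lo+.01,hi-.01),bounds=(lo,hi))
        if best is None or s.cost<best.cost-1e-6: best=s
    return best.x,best.cost
E
python3 - <<'E'
from p import *; from fk import *
s,p,r=cur(); P=P0
print(fk(s['joint_pos'],P)[0],p)
for pitch in(20,30,40):
  for f in(1,-1):
    g=grasp(pitch,f); q=s['joint_pos']
    K=key_rot('up',YAW); G=K*g; x=G.as_matrix()[:,0]
    for nm,tp in(('pre',np.array([*S,.135])-x*.1),('gr',np.array([*S,.135])+x*PZ),('lift',np.array([*S,.255])+x*PZ)):
        q,c=ik(tp,G,q); print(pitch,f,nm,q,round(c,5))
    for b in(-97,-37,23,83):
        G=key_rot('flip',b)*g; h=np.array([np.cos(np.radians(b)),np.sin(np.radians(b)),0]); x=G.as_matrix()[:,0]
        gp=np.array([*S,.125])+h*.08
        for b2 in (b,b-42):
            G2=key_rot('flip',b2)*g; h=np.array([np.cos(np.radians(b2)),np.sin(np.radians(b2)),0])
            q2,c=ik(np.array([*S,.125])+h*.08+G2.as_matrix()[:,0]*PZ,G2,q); print('   ',b2,q2,round(c,5))
E
```

```text
[ 0.223 -0.596  0.305] [ 0.222 -0.583  0.304]
20 1 pre [-0.735  0.218  1.843  0.942  1.895  2.434] 0.0
20 1 gr [-0.58   0.169  1.974  1.023  1.738  2.44 ] 0.0
20 1 lift [-0.58   0.028  1.91   1.062  1.842  2.621] 0.0
    -97 [-0.178 -0.08   1.965 -0.326  1.253  3.14 ] 0.00204
    -139 [-0.158 -0.057  1.951 -0.266  1.48  -2.389] 0.0
    -37 [-0.162 -0.091  1.984 -0.197  0.947  2.145] 0.0
    -79 [-0.155 -0.078  1.971 -0.36   1.15   2.927] 0.0
    23 [-0.178 -0.093  1.985  0.23   0.966  0.887] 0.0
    -19 [-0.167 -0.094  1.986 -0.071  0.906  1.77 ] 0.0
    83 [-0.185 -0.075  1.968  0.363  1.289 -0.172] 0.0
    41 [-0.182 -0.089  1.982  0.314  1.048  0.543] 0.0
20 -1 pre [-0.735  0.218  1.843  0.942  1.895 -0.708] 0.0
20 -1 gr [-0.58   0.169  1.974  1.023  1.738 -0.702] 0.0
20 -1 lift [-0.58   0.028  1.91   1.062  1.842 -0.52 ] 0.0
    -97 [-0.154 -0.071  1.965 -0.368  1.257  0.084] 0.0
    -139 [-0.158 -0.057  1.951 -0.266  1.48   0.753] 0.0
    -37 [-0.162 -0.091  1.984 -0.197  0.947 -0.996] 0.0
    -79 [-0.155 -0.078  1.971 -0.36   1.15  -0.215] 0.0
    23 [-0.178 -0.093  1.985  0.23
[... 1972 characters left out ...]
 0.695  1.388 -0.41 ] 0.0
    41 [-0.302 -0.185  2.145  0.756  0.923  0.161] 0.0
40 -1 pre [-0.647  0.039  1.84   0.737  1.744 -0.582] 0.0
40 -1 gr [-0.51   0.038  1.972  0.787  1.562 -0.58 ] 0.0
40 -1 lift [-0.51  -0.064  1.87   0.796  1.706 -0.434] 0.0
    -97 [-0.017  0.003  1.97  -0.718  1.331  0.341] 0.0
    -139 [-0.062  0.127  1.84  -0.472  1.698  0.86 ] 0.0
    -37 [-0.088 -0.209  2.166 -0.593  0.654 -0.634] 0.0
    -79 [-0.02  -0.064  2.035 -0.766  1.134  0.113] 0.0
    23 [-0.266 -0.232  2.186  0.651  0.716 -2.635] 0.0
    -19 [-0.14  -0.247  2.198 -0.251  0.515 -1.204] 0.0
    83 [-0.323 -0.032  2.004  0.695  1.388  2.732] 0.0
    41 [-0.302 -0.185  2.145  0.756  0.923 -2.98 ] 0.0
```

```bash
cat > a.py <<'E'
from p import *
G=key_rot('up',YAW)*grasp(20,-1); x=G.as_matrix()[:,0]; g=np.array([*S,.135])
rep(g-x*.16+[0,0,.1],G); rep(g-x*.12,G); rep(g+x*(PZ*-1*-1),G)
E
python3 a.py
```

```text
t 0.27 pos [ 0.222 -0.583  0.304] tgt [ 0.549 -0.171  0.29 ]
 shift [  5.12 -10.71 -17.37] turn [-9.62  9.93 -8.64] rows 12.6 11.4
 q [-1.436  0.032  1.529  0.244  1.643 -0.219] F [-0.413 -0.819  0.652] w 0.747
t 0.27 pos [ 0.222 -0.583  0.304] tgt [ 0.554 -0.134  0.176]
 shift [  9.7  -12.01 -16.91] turn [-9.62  9.93 -8.64] rows 13.7 11.4
 q [-1.436  0.032  1.529  0.244  1.643 -0.219] F [-0.413 -0.819  0.652] w 0.747
t 0.27 pos [ 0.222 -0.583  0.304] tgt [ 0.569 -0.005  0.129]
 shift [ 12.17 -16.62 -18.78] turn [-9.62  9.93 -8.64] rows 16.7 11.4
 q [-1.436  0.032  1.529  0.244  1.643 -0.219] F [-0.413 -0.819  0.652] w 0.747
```

Request:
drive_tool --series '[{"x": 5.1,"y": -10.7,"z": -17.4,"ax": -9.6,"ay": 9.9,"az": -8.6},{"x": 5.1,"y": -10.7,"z": -17.4,"ax": -9.6,"ay": 9.9,"az": -8.6},{"x": 5.1,"y": -10.7,"z": -17.4,"ax": -9.6,"ay": 9.9,"az": -8.6},{"x": 5.1,"y": -10.7,"z": -17.4,"ax": -9.6,"ay": 9.9,"az": -8.6},{"x": 5.1,"y": -10.7,"z": -17.4,"ax": -9.6,"ay": 9.9,"az": -8.6}]'

```text
time: 0.68
tool_pos: [0.351, -0.4216, 0.2992]
tool_rot: [0.121, 0.808, 0.392, -0.422]
contact_force: [0.5, 0.3, -0.1]
gripper_width: 0.599
```

```bash
python3 a.py
```

```text
t 0.68 pos [ 0.351 -0.422  0.299] tgt [ 0.549 -0.171  0.29 ]
 shift [ 8.29 -0.75 -9.69] turn [-5.39  5.63 -4.86] rows 7.7 6.4
 q [-1.266  0.051  1.605  0.536  1.917 -0.413] F [ 0.501  0.327 -0.057] w 0.599
t 0.68 pos [ 0.351 -0.422  0.299] tgt [ 0.554 -0.134  0.176]
 shift [12.68 -0.99 -7.78] turn [-5.39  5.63 -4.86] rows 8.9 6.4
 q [-1.266  0.051  1.605  0.536  1.917 -0.413] F [ 0.501  0.327 -0.057] w 0.599
t 0.68 pos [ 0.351 -0.422  0.299] tgt [ 0.569 -0.005  0.129]
 shift [17.12 -3.71 -9.7 ] turn [-5.39  5.63 -4.86] rows 12.0 6.4
 q [-1.266  0.051  1.605  0.536  1.917 -0.413] F [ 0.501  0.327 -0.057] w 0.599
```

Request:
drive_tool --series '[{"x": 8.3,"y": -0.8,"z": -9.7,"ax": -5.4,"ay": 5.6,"az": -4.9},{"x": 8.3,"y": -0.8,"z": -9.7,"ax": -5.4,"ay": 5.6,"az": -4.9},{"x": 8.3,"y": -0.8,"z": -9.7,"ax": -5.4,"ay": 5.6,"az": -4.9},{"x": 8.3,"y": -0.8,"z": -9.7,"ax": -5.4,"ay": 5.6,"az": -4.9},{"x": 8.3,"y": -0.8,"z": -9.7,"ax": -5.4,"ay": 5.6,"az": -4.9}]'

```text
time: 1.1
tool_pos: [0.4803, -0.258, 0.2919]
tool_rot: [0.118, 0.762, 0.605, -0.199]
contact_force: [0.4, -1.4, -0.3]
gripper_width: 0.6
```

```bash
python3 a.py
```

```text
t 1.1 pos [ 0.48  -0.258  0.292] tgt [ 0.549 -0.171  0.29 ]
 shift [ 3.6   1.84 -1.82] turn [-1.21  1.26 -1.04] rows 2.7 1.4
 q [-0.979  0.204  1.609  0.838  2.089 -0.566] F [ 0.439 -1.425 -0.305] w 0.6
t 1.1 pos [ 0.48  -0.258  0.292] tgt [ 0.554 -0.134  0.176]
 shift [6.96 1.93 1.58] turn [-1.21  1.26 -1.04] rows 4.4 1.4
 q [-0.979  0.204  1.609  0.838  2.089 -0.566] F [ 0.439 -1.425 -0.305] w 0.6
t 1.1 pos [ 0.48  -0.258  0.292] tgt [ 0.569 -0.005  0.129]
 shift [12.45  1.4   1.01] turn [-1.21  1.26 -1.04] rows 7.5 1.4
 q [-0.979  0.204  1.609  0.838  2.089 -0.566] F [ 0.439 -1.425 -0.305] w 0.6
```

Request:
drive_tool --series '[{"x": 3.0,"y": 1.2,"z": -0.9,"ax": -1.2,"ay": 1.25,"az": -1.05},{"x": 5.0,"y": 1.5,"z": 0.5,"ax": -1.2,"ay": 1.25,"az": -1.05},{"x": 7,"y": 1.9,"z": 1.6,"ax": -1.2,"ay": 1.25,"az": -1.05},{"x": 7,"y": 1.9,"z": 1.6,"ax": -1.2,"ay": 1.25,"az": -1.05},{"x": 7,"y": 1.9,"z": 1.6,"ax": -1.2,"ay": 1.25,"az": -1.05}]'

```text
time: 1.52
tool_pos: [0.5519, -0.1316, 0.1709]
tool_rot: [0.113, 0.736, 0.654, -0.133]
contact_force: [0.2, -0.3, -0.1]
gripper_width: 0.6
```

```bash
cat > pic.py <<'E'
import sys,cv2
from plant import cams
t=sys.argv[1]
for n,b in(('top',(250,130,400,270)),('scene',(220,110,380,270))):
    i=cams.grab_frame(n)['img']; cv2.imwrite(f'pics/{n}_{t}_full.png',i)
    x0,y0,x1,y1=b; cv2.imwrite(f'pics/{n}_{t}.png',cv2.resize(i[y0:y1,x0:x1],None,fx=3.7,fy=3.7,interpolation=cv2.INTER_CUBIC))
E
python3 pic.py b; python3 a.py
```

```text
t 1.62 pos [ 0.551 -0.131  0.17 ] tgt [ 0.549 -0.171  0.29 ]
 shift [-3.14  0.07 -3.94] turn [-0.11 -0.01  0.06] rows 3.0 0.1
 q [-0.759  0.369  1.689  0.925  1.918 -0.71 ] F [-0.489 -0.352 -0.117] w 0.598
t 1.62 pos [ 0.551 -0.131  0.17 ] tgt [ 0.554 -0.134  0.176]
 shift [-0.18  0.12 -0.18] turn [-0.11 -0.01  0.06] rows 0.2 0.1
 q [-0.759  0.369  1.689  0.925  1.918 -0.71 ] F [-0.489 -0.352 -0.117] w 0.598
t 1.62 pos [ 0.551 -0.131  0.17 ] tgt [ 0.569 -0.005  0.129]
 shift [ 5.37  0.15 -0.17] turn [-0.11 -0.01  0.06] rows 3.2 0.1
 q [-0.759  0.369  1.689  0.925  1.918 -0.71 ] F [-0.489 -0.352 -0.117] w 0.598
```

View pics/top_b.png

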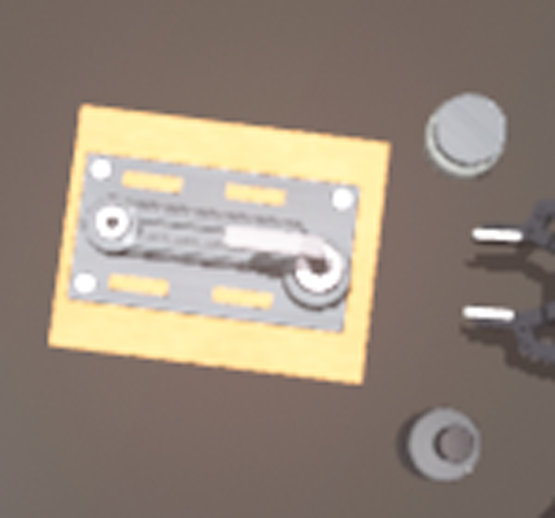

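View pics/scene_b.png

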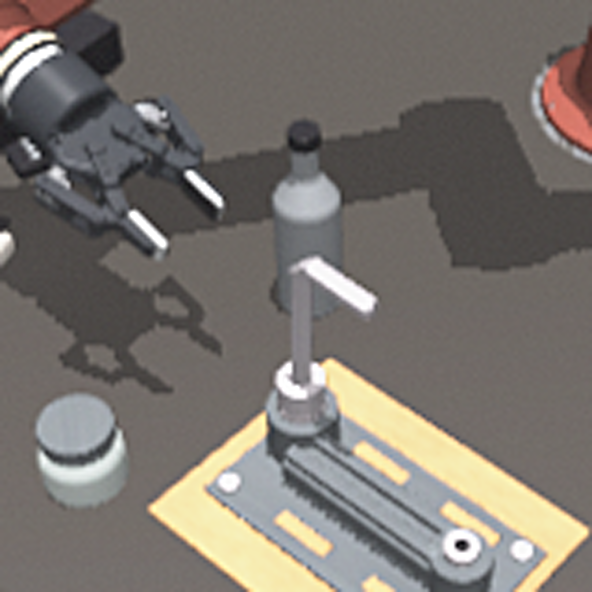

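The fingers straddle the line to the key and bottle and jar are clear, so I advance and grip.

Request:
drive_tool --series '[{"x": 1.4,"y": 0.15,"z": -0.1,"ax": -0.1,"ay": 0,"az": 0},{"x": 2.8,"y": 0.15,"z": -0.15,"ax": -0.1,"ay": 0,"az": 0},{"x": 4.2,"y": 0.15,"z": -0.15,"ax": -0.1,"ay": 0,"az": 0},{"x": 5.4,"y": 0.15,"z": -0.15,"ax": -0.1,"ay": 0,"az": 0},{"x": 5.4,"y": 0.15,"z": -0.15,"ax": -0.1,"ay": 0,"az": 0}]'

```text
time: 2.03
tool_pos: [0.5698, -0.0048, 0.1305]
tool_rot: [0.117, 0.735, 0.655, -0.13]
contact_force: [0.0, 0.3, -0.7]
gripper_width: 0.599
```

```bash
python3 pic.py c; python3 a.py|tail -3
```

```text
t 2.13 pos [ 0.571 -0.008  0.132] tgt [ 0.569 -0.005  0.129]
 shift [ 0.19 -0.11  0.09] turn [ 0.07  0.05 -0.  ] rows 0.1 0.1
 q [-0.585  0.332  1.814  1.016  1.737 -0.713] F [-0.721  0.538  0.254] w 0.6
```

View pics/top_c.png

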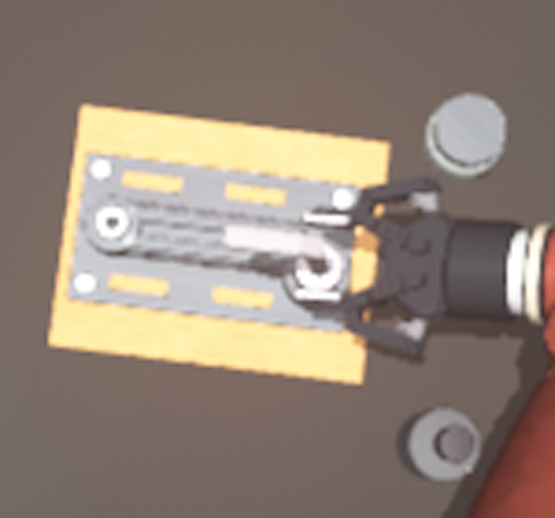

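View pics/scene_c.png

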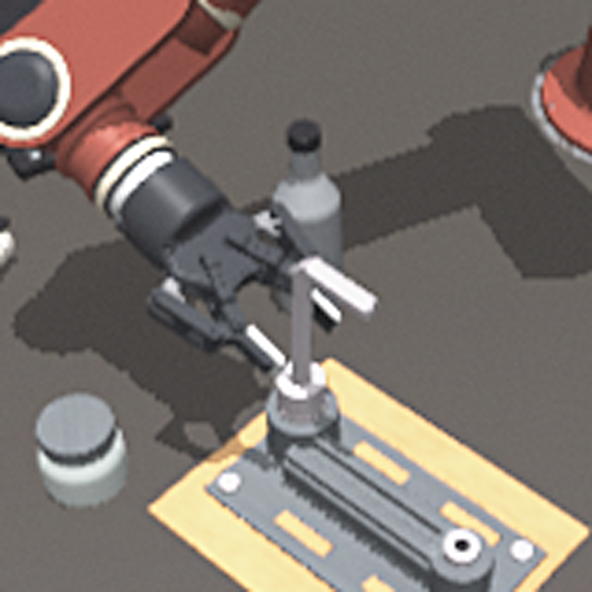

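Request:
drive_tool --series '[{"x": 0,"y": 0,"z": 0,"ax": 0,"ay": 0,"az": 0},{"x": 0,"y": 0,"z": 0,"ax": 0,"ay": 0,"az": 0},{"x": 0,"y": 0,"z": 0,"ax": 0,"ay": 0,"az": 0},{"x": 0,"y": 0,"z": 0,"ax": 0,"ay": 0,"az": 0},{"x": 0,"y": 0,"z": 0,"ax": 0,"ay": 0,"az": 0}]' --hand 0

```text
time: 2.55
tool_pos: [0.5704, -0.0093, 0.1327]
tool_rot: [0.118, 0.736, 0.655, -0.129]
contact_force: [-7.0, -2.5, 4.3]
gripper_width: 0.144
```

```bash
python3 a.py|tail -3; python3 -c "
from p import *
s,p,r=cur(); print(r.inv().apply([0,0,1])*40/25, r.inv().apply([0,0,1])*150/25)"
```

```text
t 2.55 pos [ 0.57  -0.009  0.133] tgt [ 0.569 -0.005  0.129]
 shift [ 0.23 -0.08  0.09] turn [0.05 0.03 0.02] rows 0.2 0.0
 q [-0.587  0.332  1.813  1.015  1.741 -0.713] F [-6.968 -2.494  4.32 ] w 0.144
[-0.551  0.006 -1.502] [-2.067  0.022 -5.633]
```

Gripped on the shaft (opening 0.144). Now I lift straight up.

Request:
drive_tool --series '[{"x": -0.15,"y": 0,"z": -0.4,"ax": 0,"ay": 0,"az": 0},{"x": -0.3,"y": 0,"z": -0.8,"ax": 0,"ay": 0,"az": 0},{"x": -0.45,"y": 0,"z": -1.2,"ax": 0,"ay": 0,"az": 0},{"x": -0.7,"y": 0,"z": -1.9,"ax": 0,"ay": 0,"az": 0},{"x": -1.1,"y": 0,"z": -3.0,"ax": 0,"ay": 0,"az": 0}]'

```text
time: 2.97
tool_pos: [0.5705, -0.008, 0.2112]
tool_rot: [0.117, 0.736, 0.653, -0.13]
contact_force: [-0.1, 0.1, -2.5]
gripper_width: 0.14
```

Request:
drive_tool --series '[{"x": -0.5,"y": 0,"z": -1.2,"ax": 0,"ay": 0,"az": 0},{"x": -1.0,"y": 0,"z": -2.8,"ax": 0,"ay": 0,"az": 0},{"x": -1.0,"y": 0,"z": -2.8,"ax": 0,"ay": 0,"az": 0},{"x": -1.0,"y": 0,"z": -2.8,"ax": 0,"ay": 0,"az": 0}]'

```text
time: 3.3
tool_pos: [0.572, -0.0082, 0.2905]
tool_rot: [0.123, 0.737, 0.653, -0.128]
contact_force: [0.0, -0.3, -3.1]
gripper_width: 0.145
```

```bash
python3 pic.py d; python3 a.py|tail -3
```

```text
t 3.4 pos [ 0.571 -0.007  0.286] tgt [ 0.569 -0.005  0.129]
 shift [ 2.28 -0.11  5.87] turn [ 0.07  0.06 -0.02] rows 3.8 0.1
 q [-0.584  0.11   1.774  1.07   1.868 -0.481] F [ 0.282  0.238 -2.635] w 0.146
```

View pics/top_d.png

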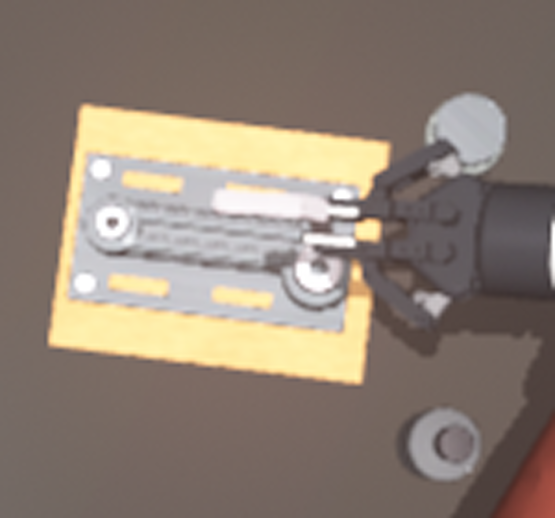

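View pics/scene_d.png

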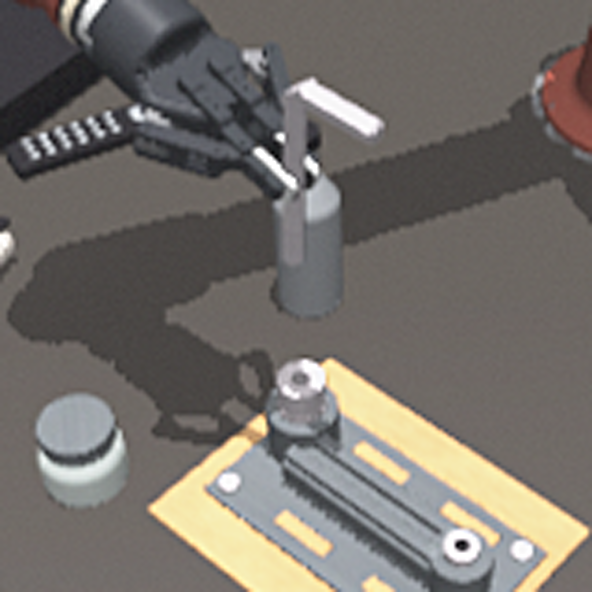

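The key is out and held firmly, with nothing disturbed. Next I measure the open socket accurately, then the key in the hand.

```bash
python3 - <<'E'
from ov import *
S=(.567,-.022)
for cam,b in(('top',(318,183,354,219)),('scene',(280,192,324,236))):
    img=cv2.imread(f'pics/{cam}_d_full.png'); crop(img,*b,12,f'pics/{cam}_e.png',cam=cam,lines=[(circ(S,.019,.087),(0,0,255)),(circ(S,.0078,.087),(0,200,0)),(circ(S,.029,.056),(255,0,0))])
a=cv2.imread('pics/top_e.png');b=cv2.imread('pics/scene_e.png');b=cv2.resize(b,(432,432));cv2.imwrite('pics/e.png',cv2.resize(np.hstack([a,b]),(800,400)))
E
```

```text
(no output)
```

View pics/e.png

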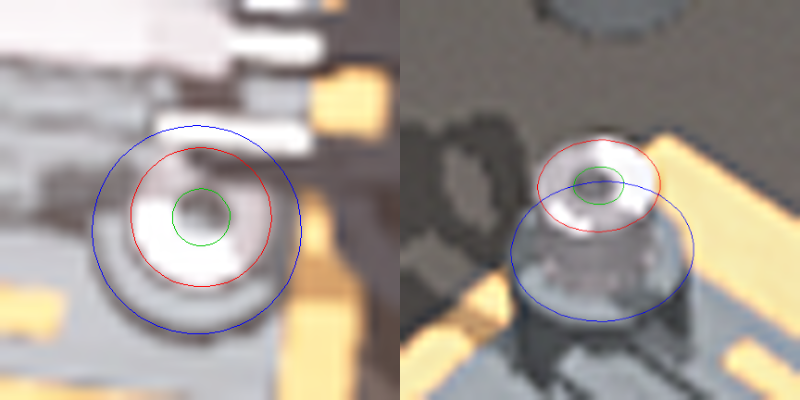

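```bash
cat > b.py <<'E'
from p import *
import sys
LB=.076
def tgt(bear,bz,lean=0.,ofs=(0,0)):
    K=key_rot('flip',bear); g=R.from_euler('y',lean,degrees=True)*grasp(20,-1)
    h=-K.as_matrix()[:,2]; G=K*g
    return np.array([S[0]+ofs[0],S[1]+ofs[1],bz])+h*LB+G.as_matrix()[:,0]*PZ, G
if __name__=='__main__':
    a=[float(i) for i in sys.argv[1:]]; p,G=tgt(a[0],a[1],a[2] if len(a)>2 else 0,a[3:5] if len(a)>4 else (0,0)); rep(p,G)
E
python3 b.py 23 .26; python3 - <<'E'
from b import *; from fk import *
from scipy.spatial.transform import Slerp
D=[([-1.32999944,.0533724,1.61431655,0,1.47599373,-.11899],[.2198981,-.58436358,.23003991])]
s,p,r=cur(); D+=[(s['joint_pos'],p),([-0.585,0.332,1.814,1.016,1.737,-0.713],[.571,-.008,.132]),([-1.436,0.032,1.529,0.244,1.643,-0.219],[.222,-.583,.304]),([-0.759,0.369,1.689,0.925,1.918,-0.71 ],[.551,-.131,.170])]
f=lambda P:np.concatenate([fk(q,P)[0]-np.array(p) for q,p in D])
o=least_squares(f,P0); print(o.x,abs(o.fun).max()); P=list(o.x)
for bear in(23,-37):
    tp,G=tgt(bear,.26); sl=Slerp([0,1],R.concatenate([r,G])); q=s['joint_pos']
    for t in np.linspace(0,1,7):
        R_=sl([t])[0]; q,c=ik(p+(tp-p)*t,R_,q,P); print(bear,round(t,2),R_.as_matrix()[:,0],q,round(c,5))
E
```

```text
t 3.4 pos [ 0.571 -0.007  0.286] tgt [0.643 0.01  0.242]
 shift [1.59 2.78 1.29] turn [-23.19 -10.41 -10.79] rows 2.1 19.3
 q [-0.584  0.11   1.774  1.07   1.868 -0.481] F [ 0.282  0.238 -2.635] w 0.146
[0.279 0.294 0.607 0.284 0.072] 0.00979339204668983
23 0.0 [ 0.112  0.931 -0.347] [-0.587  0.073  1.813  1.068  1.869 -0.483] 0.0
23 0.17 [-0.023  0.864 -0.502] [-0.514  0.16   1.658  0.894  1.885 -0.789] 0.0
23 0.33 [-0.094  0.741 -0.665] [-0.438  0.187  1.562  0.716  1.849 -1.088] 0.0
23 0.5 [-0.089  0.58  -0.81 ] [-0.363  0.157  1.538  0.546  1.758 -1.379] 0.0
23 0.67 [-0.009  0.407 -0.913] [-0.291  0.076  1.588  0.398  1.611 -1.657] 0.0
23 0.83 [ 0.133  0.25  -0.959] [-0.228 -0.044  1.7    0.28   1.416 -1.926] 0.0
23 1.0 [ 0.315  0.134 -0.94 ] [-0.18  -0.188  1.856  0.204  1.185 -2.202] 0.0
-37 0.0 [ 0.112  0.931 -0.347] [-0.587  0.073  1.813  1.068  1.869 -0.483] 0.0
-37 0.17 [ 0.041  0.828 -0.56 ] [-0.534  0.09   1.704  0.86   1.826 -0.617] 0.0
-37 0.33 [ 0.009  0.667 -0.745] [-0.47   0.078  1.64   0.655  1.753 -0.743] 0.0
-37 0.5 [ 0.019  0.464 -0.885] [-0.396  0.04   1.626  0.452  1.648 -0.854] 0.0
-37 0.67 [ 0.07   0.237 -0.969] [-0.315 -0.022  1.661  0.25   1.512 -0.945] 0.0
-37 0.83 [ 0.157  0.007 -0.988] [-0.233 -0.099  1.739  0.044  1.35  -1.008] 0.0
-37 1.0 [ 0.273 -0.206 -0.94 ] [-0.154 -0.183  1.852 -0.177  1.168 -1.034] 0.0
```

Request:
drive_tool --series '[{"x": 0,"y": 0,"z": 0,"ax": -1.0,"ay": -0.45,"az": -0.47},{"x": 0,"y": 0,"z": 0,"ax": -2.1,"ay": -0.95,"az": -1.0},{"x": 0,"y": 0,"z": 0,"ax": -3.3,"ay": -1.5,"az": -1.54},{"x": 0,"y": 0,"z": 0,"ax": -4.5,"ay": -2.0,"az": -2.1},{"x": 0,"y": 0,"z": 0,"ax": -5.6,"ay": -2.5,"az": -2.6}]'

```text
time: 3.82
tool_pos: [0.5703, -0.0074, 0.2838]
tool_rot: [0.347, 0.588, 0.728, -0.059]
contact_force: [0.7, -0.1, -2.2]
gripper_width: 0.141
```

Request:
drive_tool --series '[{"x": 0,"y": 0,"z": 0,"ax": -1.1,"ay": -0.5,"az": -0.5},{"x": 0,"y": 0,"z": 0,"ax": -2.2,"ay": -1.0,"az": -1.0},{"x": 0,"y": 0,"z": 0,"ax": -3.3,"ay": -1.5,"az": -1.54},{"x": 0,"y": 0,"z": 0,"ax": -4.5,"ay": -2.0,"az": -2.1},{"x": 0,"y": 0,"z": 0,"ax": -5.6,"ay": -2.5,"az": -2.6}]'

```text
time: 4.23
tool_pos: [0.5704, -0.0072, 0.2838]
tool_rot: [0.546, 0.392, 0.74, 0.017]
contact_force: [-0.3, -0.3, -2.1]
gripper_width: 0.149
```

```bash
python3 b.py 23 .26
```

```text
t 4.23 pos [ 0.57  -0.007  0.284] tgt [0.643 0.01  0.242]
 shift [1.46 1.36 2.77] turn [-11.95  -5.41  -5.62] rows 2.0 10.0
 q [-0.404  0.049  1.624  0.557  1.814 -1.367] F [-0.282 -0.333 -2.054] w 0.149
```

Request:
drive_tool --series '[{"x": 0,"y": 0,"z": 0,"ax": -1.1,"ay": -0.5,"az": -0.5},{"x": 0,"y": 0,"z": 0,"ax": -2.2,"ay": -1.0,"az": -1.0},{"x": 0,"y": 0,"z": 0,"ax": -3.3,"ay": -1.5,"az": -1.54},{"x": 0,"y": 0,"z": 0,"ax": -4.5,"ay": -2.0,"az": -2.1},{"x": 0,"y": 0,"z": 0,"ax": -5.6,"ay": -2.5,"az": -2.6}]'

```text
time: 4.65
tool_pos: [0.5702, -0.007, 0.2838]
tool_rot: [0.699, 0.163, 0.69, 0.092]
contact_force: [0.2, 0.6, -2.8]
gripper_width: 0.147
```

```bash
python3 b.py 23 .22
```

```text
t 4.65 pos [ 0.57  -0.007  0.284] tgt [0.643 0.01  0.202]
 shift [ 3.37 -0.23  2.84] turn [-6.35 -2.9  -3.03] rows 2.6 5.3
 q [-0.316 -0.092  1.699  0.353  1.618 -1.782] F [ 0.178  0.645 -2.769] w 0.147
```

Request:
drive_tool --series '[{"x": 0.2,"y": 0,"z": 0.5,"ax": -1.2,"ay": -0.55,"az": -0.55},{"x": 0.8,"y": -0.1,"z": 1.1,"ax": -2.4,"ay": -1.1,"az": -1.1},{"x": 1.6,"y": -0.15,"z": 1.7,"ax": -3.7,"ay": -1.7,"az": -1.7},{"x": 2.5,"y": -0.2,"z": 2.3,"ax": -5.0,"ay": -2.3,"az": -2.4},{"x": 3.4,"y": -0.2,"z": 2.8,"ax": -6.35,"ay": -2.9,"az": -3.0}]'

```text
time: 5.07
tool_pos: [0.6424, 0.0113, 0.2016]
tool_rot: [0.799, -0.098, 0.571, 0.16]
contact_force: [0.1, 0.8, -3.3]
gripper_width: 0.148
```

Request:
drive_tool --series '[{"x": 0,"y": 0,"z": 0,"ax": 0,"ay": 0,"az": 0},{"x": 0,"y": 0,"z": 0,"ax": 0,"ay": 0,"az": 0}]'

```text
time: 5.23
tool_pos: [0.6398, 0.0119, 0.1995]
tool_rot: [0.797, -0.094, 0.575, 0.16]
contact_force: [0.6, 0.2, -1.1]
gripper_width: 0.144
```

```bash
python3 b.py 23 .22; python3 pic.py f
```

```text
t 5.23 pos [0.64  0.012 0.199] tgt [0.643 0.01  0.202]
 shift [-0.09 -0.1   0.12] turn [-0.45 -0.24 -0.26] rows 0.1 0.4
 q [-0.185 -0.068  1.813  0.219  1.142 -2.188] F [ 0.603  0.221 -1.113] w 0.144
```

View pics/top_f.png

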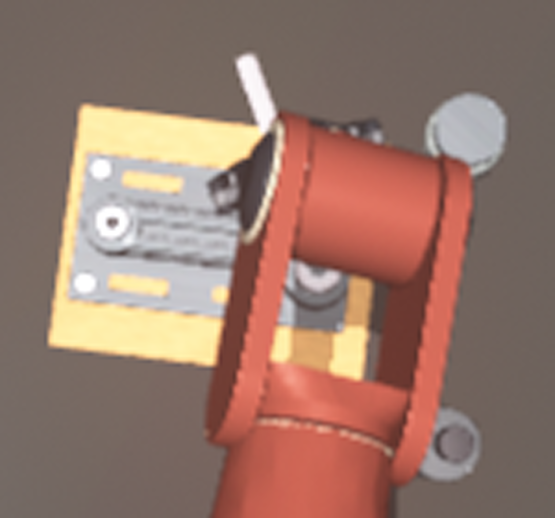

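View pics/scene_f.png

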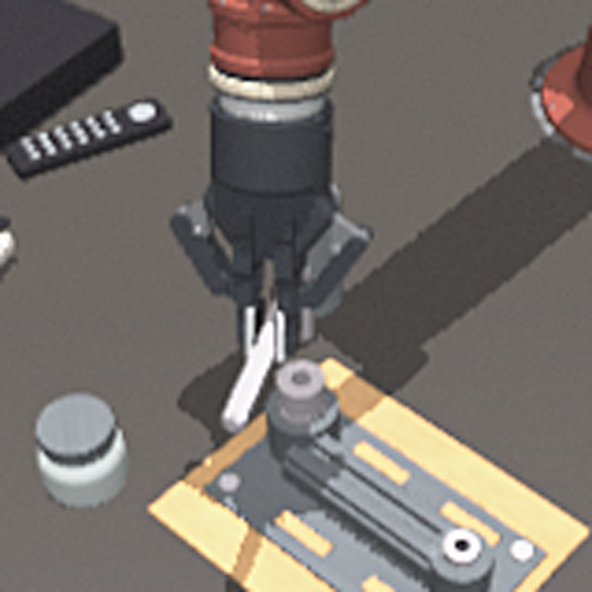

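At bearing 23 the hand hides the short arm from the scene camera (it shows only at about (305,325)). At bearing -37 it will be in plain view, so I turn there while still high.

```bash
python3 b.py -37 .22; python3 b.py -7 .22 |sed -n 2p
```

```text
t 5.33 pos [0.642 0.01  0.204] tgt [ 0.633 -0.072  0.202]
 shift [-0.52 -2.92 -1.46] turn [10.87 -0.32 -4.2 ] rows 2.0 8.1
 q [-0.187 -0.071  1.807  0.219  1.141 -2.188] F [-0.072  0.716 -1.122] w 0.145
 shift [-0.1  -1.67 -0.37] turn [ 5.21 -0.25 -2.21] rows 1.0 4.0
```

Request:
drive_tool --series '[{"x": 0,"y": -0.4,"z": -0.1,"ax": 1.3,"ay": -0.06,"az": -0.55},{"x": -0.05,"y": -0.85,"z": -0.2,"ax": 2.6,"ay": -0.12,"az": -1.1},{"x": -0.1,"y": -1.25,"z": -0.3,"ax": 3.9,"ay": -0.2,"az": -1.65},{"x": -0.1,"y": -1.65,"z": -0.4,"ax": 5.2,"ay": -0.25,"az": -2.2},{"x": -0.2,"y": -2.05,"z": -0.6,"ax": 6.5,"ay": -0.3,"az": -2.7}]'

```text
time: 5.75
tool_pos: [0.6472, -0.0442, 0.2048]
tool_rot: [0.815, 0.071, 0.566, -0.103]
contact_force: [-0.9, -0.2, -1.8]
gripper_width: 0.142
```

```bash
python3 b.py -37 .22
```

```text
t 5.75 pos [ 0.647 -0.044  0.205] tgt [ 0.633 -0.072  0.202]
 shift [-0.01 -1.2  -0.3 ] turn [ 4.26  0.09 -1.55] rows 0.7 3.2
 q [-0.17  -0.088  1.826 -0.034  1.048 -1.479] F [-0.941 -0.248 -1.828] w 0.142
```

Request:
drive_tool --series '[{"x": 0,"y": -0.4,"z": 0,"ax": 1.2,"ay": 0,"az": -0.45},{"x": 0,"y": -0.8,"z": -0.1,"ax": 2.5,"ay": 0,"az": -0.9},{"x": 0,"y": -1.2,"z": -0.3,"ax": 4.25,"ay": 0.1,"az": -1.55},{"x": 0,"y": -1.2,"z": -0.3,"ax": 4.25,"ay": 0.1,"az": -1.55},{"x": 0,"y": -1.2,"z": -0.3,"ax": 4.25,"ay": 0.1,"az": -1.55}]'

```text
time: 6.17
tool_pos: [0.6333, -0.0711, 0.2022]
tool_rot: [0.777, 0.18, 0.545, -0.257]
contact_force: [-0.9, 0.7, -2.0]
gripper_width: 0.145
```

```bash
python3 b.py -37 .22;  python3 pic.py g;  python3 b.py -37 .22
```

```text
t 6.17 pos [ 0.633 -0.071  0.202] tgt [ 0.633 -0.072  0.202]
 shift [-0.01 -0.03 -0.  ] turn [ 0.07 -0.01 -0.02] rows 0.0 0.1
 q [-0.159 -0.077  1.819 -0.179  1.095 -1.033] F [-0.892  0.651 -2.029] w 0.145
t 6.27 pos [ 0.633 -0.071  0.202] tgt [ 0.633 -0.072  0.202]
 shift [-0.02 -0.03  0.01] turn [ 0.1  -0.01 -0.02] rows 0.0 0.1
 q [-0.159 -0.077  1.819 -0.178  1.094 -1.035] F [-0.614  0.572 -1.54 ] w 0.146
```

View pics/top_g.png

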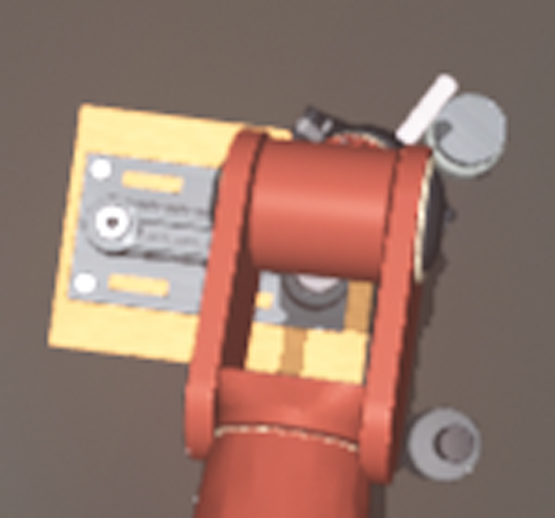

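View pics/scene_g.png

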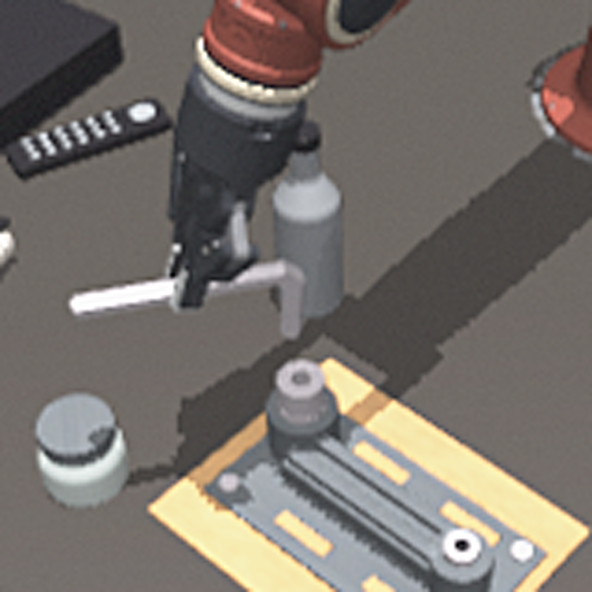

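```bash
cat > k.py <<'E'
from b import *; from ov import *
def key(lean,LB,c=0,roll=0):
    s,p,r=cur(); return keyfrom(p,r,lean,LB,c,roll)
def keyfrom(p,r,lean,LB,c=0,roll=0):
    g=R.from_euler('yz',[lean,roll],degrees=True)*grasp(20,-1); K=r*g.inv()
    o=p-r.as_matrix()[:,0]*PZ-K.apply([0,c,-LB]); return o,K
def lines(o,K,col):
    L=[]; a=14/np.sqrt(3)/1000
    hx=[(a*np.cos(t),a*np.sin(t)) for t in np.radians(np.arange(0,361,60))]  # vertices at 0 => flats at 30.. (y flat at 90)
    L.append(([o+K.apply([u,v,-.155]) for u,v in hx],col)); 
    L.append(([o+K.apply([.065,v,u]) for u,v in hx],col))
    for k in(-.007,.007):
        L.append(([o+K.apply([.065,k,a/2]),o+K.apply([-.007,k,a/2]),],col)); L.append(([o+K.apply([a/2,k,-.155]),o+K.apply([a/2,k,0])],col));L.append(([o+K.apply([-a/2,k,-.155]),o+K.apply([-a/2,k,0])],col))
    L.append(([o+K.apply([.065,0,0]),o,o+K.apply([0,0,-.155])],(0,0,255)))
    return L
if __name__=='__main__':
    t=sys.argv[1]; pr=[float(i) for i in sys.argv[2:]]; o,K=key(*pr)
    print('short tip',o+K.apply([.065,0,0]),'xaxis',K.as_matrix()[:,0],'long dir',-K.as_matrix()[:,2], 'bear',np.degrees(np.arctan2(*(-K.as_matrix()[1::-1,2]))))
    L=lines(o,K,(255,0,0))+[(circ(S,.019,.087),(0,255,0))]
    crop(cv2.imread(f'pics/scene_{t}_full.png'),235,170,325,230,8,f'pics/ks_{t}.png',cam='scene',lines=L)
    crop(cv2.imread(f'pics/top_{t}_full.png'),320,140,400,210,6,f'pics/kt_{t}.png',cam='top',lines=L)
E
python3 k.py g 0 .076
```

```text
short tip [ 0.567 -0.022  0.154] xaxis [-0.001 -0.    -1.   ] long dir [ 0.804 -0.595 -0.001] bear -36.48474163987453
```

View pics/ks_g.png

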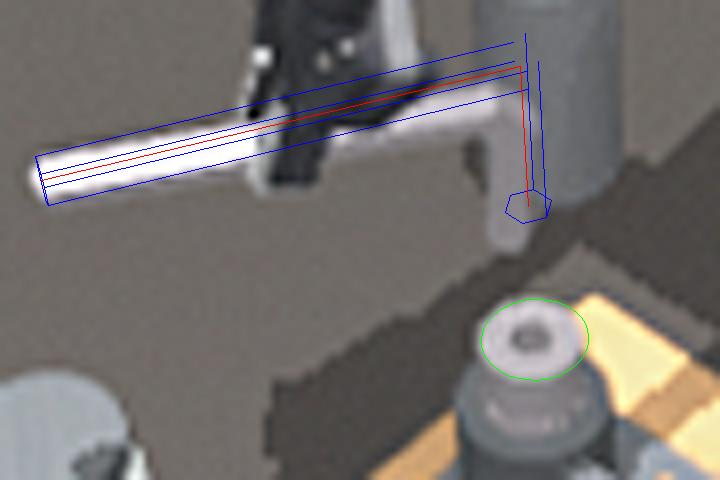

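View pics/kt_g.png

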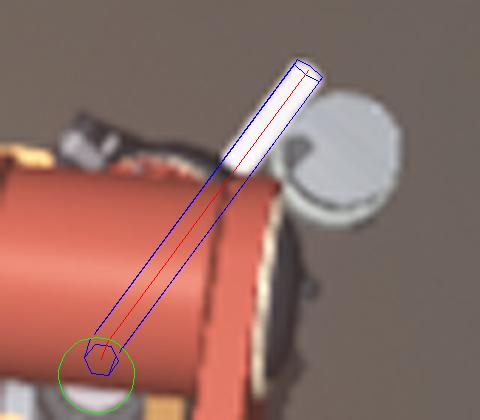

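```bash
cat > fit.py <<'E'
from k import *
from scipy.optimize import least_squares
def fit(clicks,x0=(0,.076,0,0),full=False):
    """clicks: list (cam,u,v,keypoint)"""
    s,p,r=cur()
    def f(x):
        o,K=keyfrom(p,r,x[0],x[1],x[2],x[3]); e=[(proj(c,o+K.apply(k))-(u,v)) for c,u,v,k in clicks]
        return np.concatenate(e+[[x[2]*300,x[3]*.3]])
    z=least_squares(f,x0,x_scale=[1,.01,.01,1]); return z
E
python3 - <<'E'
from fit import *
s=lambda u,v:(235-.5+u/8,170-.5+v/8); t=lambda u,v:(320-.5+u/6,140-.5+v/6)
z=fit([('scene',*s(42,180),[0,0,-.155]),('scene',*s(508,241),[.065,0,0]),('scene',*s(507,107),[0,0,0]),('top',*t(308,70),[0,0,-.155])])
print(z.x,z.fun)
E
```

```text
[-6.541  0.075  0.004  0.588] [-0.712 -1.44  -0.193 -0.345  1.516 -1.643 -0.388 -1.65   1.069  0.176]
```

```bash
python3 k.py g -5.5 .076 0.002
```

```text
short tip [ 0.573 -0.024  0.147] xaxis [ 0.076 -0.057 -0.995] long dir [ 0.8   -0.592  0.095] bear -36.479333019819876
```

View pics/ks_g.png

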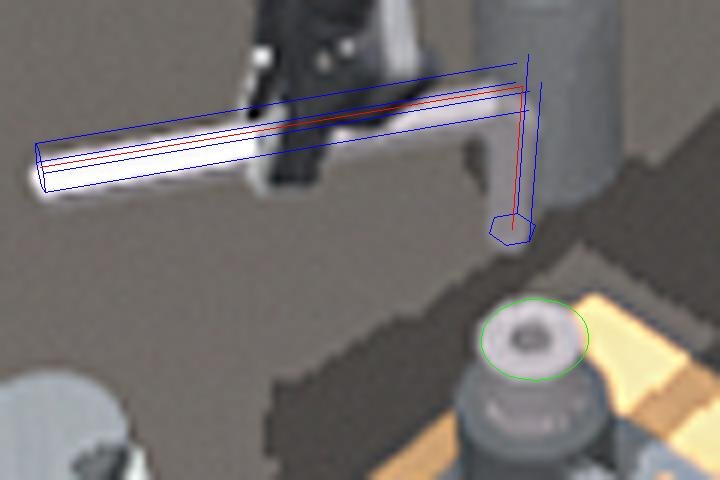

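```bash
python3 - <<'E'
s=open('k.py').read()
s=s.replace("-r.as_matrix()[:,0]*PZ-K.apply([0,c,-LB])","-r.as_matrix()[:,0]*(PZ-c)-K.apply([0,0,-LB])")
open('k.py','w').write(s)
E
python3 - <<'E'
from fit import *
s=lambda u,v:(235-.5+u/8,170-.5+v/8); t=lambda u,v:(320-.5+u/6,140-.5+v/6)
z=fit([('scene',*s(42,180),[0,0,-.155]),('scene',*s(508,241),[.065,0,0]),('scene',*s(507,107),[0,0,0]),('top',*t(308,70),[0,0,-.155])])
print(z.x,z.fun)
E
python3 k.py g -5 .076 0.005
```

```text
[-6.176  0.077  0.006  0.418] [-0.595 -0.618 -0.336  0.013  1.225 -1.076  0.406 -0.355  1.765  0.125]
short tip [ 0.573 -0.027  0.143] xaxis [ 0.069 -0.052 -0.996] long dir [ 0.801 -0.592  0.086] bear -36.47982730465762
```

View pics/ks_g.png

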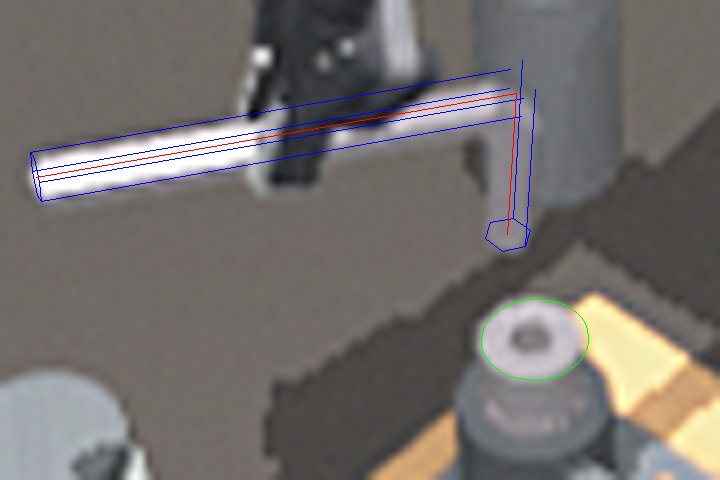

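```bash
cat > b.py <<'E'
from p import *
import sys
LEAN,LB,C=-5.5,.0765,.0055
def tgt(bear,bz,ofs=(0,0),lean=None,tilt=0):
    K=key_rot('flip',bear)
    if tilt: K=K*R.from_euler('y',tilt,degrees=True)
    g=R.from_euler('y',LEAN if lean is None else lean,degrees=True)*grasp(20,-1)
    G=K*g
    return np.array([S[0]+ofs[0],S[1]+ofs[1],bz])+K.apply([0,0,-LB])+G.as_matrix()[:,0]*(PZ-C), G
if __name__=='__main__':
    a=[float(i) for i in sys.argv[1:]]; p,G=tgt(a[0],a[1],a[2:4] if len(a)>2 else (0,0)); rep(p,G)
E
python3 b.py -36.8 .162
```

```text
t 6.27 pos [ 0.633 -0.071  0.202] tgt [ 0.631 -0.07   0.149]
 shift [ 1.94 -0.02 -0.81] turn [ 0.06  1.09 -0.01] rows 1.3 0.8
 q [-0.159 -0.077  1.819 -0.178  1.094 -1.035] F [-0.614  0.572 -1.54 ] w 0.146
```

Request:
drive_tool --series '[{"x": 0.5,"y": 0,"z": -0.2,"ax": 0,"ay": 0.5,"az": 0},{"x": 1.2,"y": 0,"z": -0.5,"ax": 0,"ay": 1.1,"az": 0},{"x": 1.9,"y": 0,"z": -0.8,"ax": 0.05,"ay": 1.1,"az": 0},{"x": 1.9,"y": 0,"z": -0.8,"ax": 0.05,"ay": 1.1,"az": 0},{"x": 1.9,"y": 0,"z": -0.8,"ax": 0.05,"ay": 1.1,"az": 0}]'

```text
time: 6.68
tool_pos: [0.6295, -0.0691, 0.1477]
tool_rot: [0.749, 0.193, 0.583, -0.249]
contact_force: [-0.0, -0.6, -2.1]
gripper_width: 0.151
```

```bash
python3 pic.py h;  python3 b.py -36.8 .162; python3 k.py h -5.5 .0765 .0055
```

```text
t 6.78 pos [ 0.631 -0.069  0.15 ] tgt [ 0.631 -0.07   0.149]
 shift [ 0.05 -0.02 -0.  ] turn [ 0.02 -0.   -0.  ] rows 0.0 0.0
 q [-0.177  0.008  1.812 -0.126  1.097 -1.062] F [ 0.601 -0.096 -1.796] w 0.145
short tip [ 0.567 -0.021  0.098] xaxis [-0. -0. -1.] long dir [ 0.802 -0.598 -0.   ] bear -36.69498676188409
```

View pics/ks_h.png

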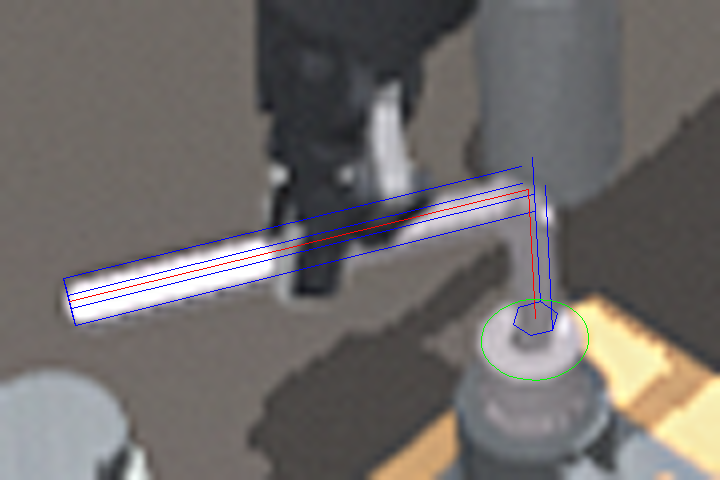

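View pics/top_h.png

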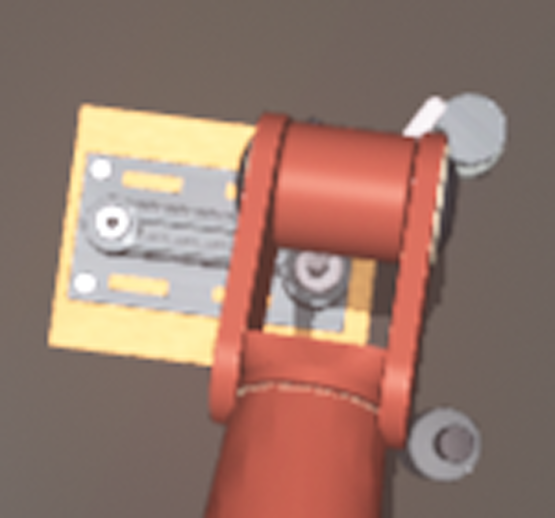

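```bash
cat > z.py <<'E'
import sys,cv2,numpy as np
t=sys.argv[1]
a=cv2.imread(f'pics/top_{t}_full.png')[188:216,322:350]; b=cv2.imread(f'pics/scene_{t}_full.png')[188:223,285:320]
r=lambda i:cv2.resize(i,(400,400),interpolation=cv2.INTER_CUBIC)
cv2.imwrite(f'pics/z_{t}.png',np.hstack([r(a),r(b)]))
E
python3 z.py h
```

```text
(no output)
```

View pics/z_h.png

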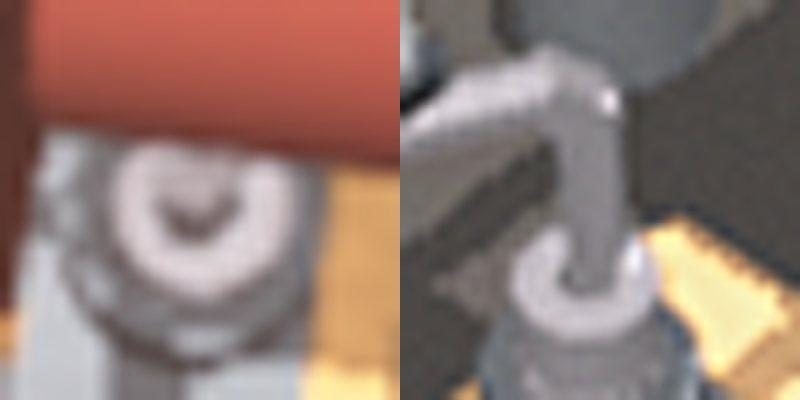

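```bash
python3 - <<'E'
from p import *; from h import *
for nm,q in(('rim',(*S,.087)),('tip',(*S,.098)),('tip+x2',(S[0]+.002,S[1],.098)),('tip+y2',(S[0],S[1]+.002,.098)),('bend',(*S,.163))):
    u=proj('top',q)-[322,188]+.5; v=proj('scene',q)-[285,188]+.5
    print(nm,u*400/28,v*400/35+[400,0])
E
```

```text
rim [201.552 207.884] [593.082 278.872]
tip [203.531 202.001] [591.467 249.183]
tip+x2 [203.488 192.476] [586.647 254.225]
tip+y2 [193.947 202.007] [598.062 252.607]
bend [215.944 165.105] [581.399  64.117]
```

```bash
python3 - <<'E'
import cv2,numpy as np
a=cv2.imread('pics/top_h_full.png')[194:212,327:345]; b=cv2.imread('pics/scene_h_full.png')[198:218,292:312]
r=lambda i:cv2.resize(np.clip((i.astype(float)-60)*1.3,0,255).astype(np.uint8),(400,400),interpolation=cv2.INTER_NEAREST)
cv2.imwrite('pics/zz_h.png',np.hstack([r(a),r(b)]))
E
```

```text
(no output)
```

View pics/zz_h.png

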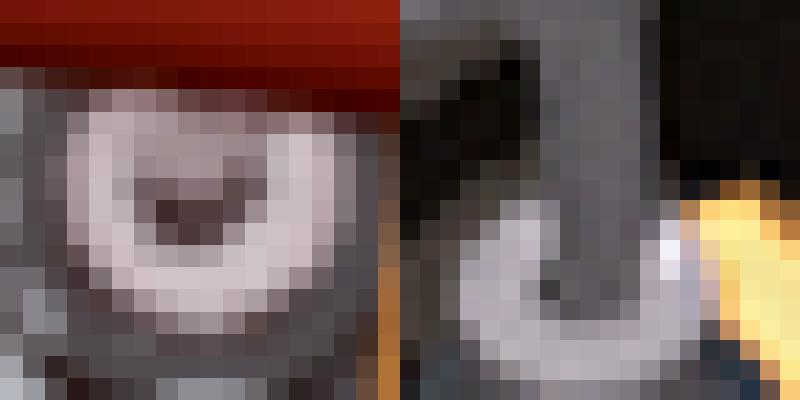

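```bash
python3 b.py -36.8 .155 -.002 -.0013
```

```text
t 6.78 pos [ 0.631 -0.069  0.15 ] tgt [ 0.629 -0.071  0.142]
 shift [ 0.31 -0.11 -0.1 ] turn [ 0.02 -0.   -0.  ] rows 0.2 0.0
 q [-0.177  0.008  1.812 -0.126  1.097 -1.062] F [ 0.601 -0.096 -1.796] w 0.145
```

Request:
drive_tool --series '[{"x": 0.16,"y": -0.06,"z": -0.05,"ax": 0,"ay": 0,"az": 0},{"x": 0.31,"y": -0.11,"z": -0.1,"ax": 0,"ay": 0,"az": 0},{"x": 0.31,"y": -0.11,"z": -0.1,"ax": 0,"ay": 0,"az": 0}]'

```text
time: 7.03
tool_pos: [0.6278, -0.0709, 0.1404]
tool_rot: [0.75, 0.193, 0.582, -0.249]
contact_force: [-0.8, -0.3, -1.0]
gripper_width: 0.14
```

```bash
python3 pic.py i;  python3 b.py -36.8 .155 -.002 -.0013; cat > zz.py <<'E'
import cv2,numpy as np,sys
t=sys.argv[1]
a=cv2.imread(f'pics/top_{t}_full.png')[192:216,325:349]; b=cv2.imread(f'pics/scene_{t}_full.png')[198:222,290:314]
r=lambda i:cv2.resize(np.clip((i.astype(float)-50)*1.25,0,255).astype(np.uint8),(400,400),interpolation=cv2.INTER_LANCZOS4)
cv2.imwrite(f'pics/zz_{t}.png',np.hstack([r(a),r(b)]))
E
python3 zz.py i; python3 zz.py h
```

```text
t 7.13 pos [ 0.628 -0.071  0.141] tgt [ 0.629 -0.071  0.142]
 shift [-0.05  0.01  0.05] turn [ 0.02 -0.02  0.01] rows 0.0 0.0
 q [-0.181  0.013  1.825 -0.126  1.082 -1.064] F [-0.529  0.08  -1.884] w 0.141
```

View pics/zz_i.png

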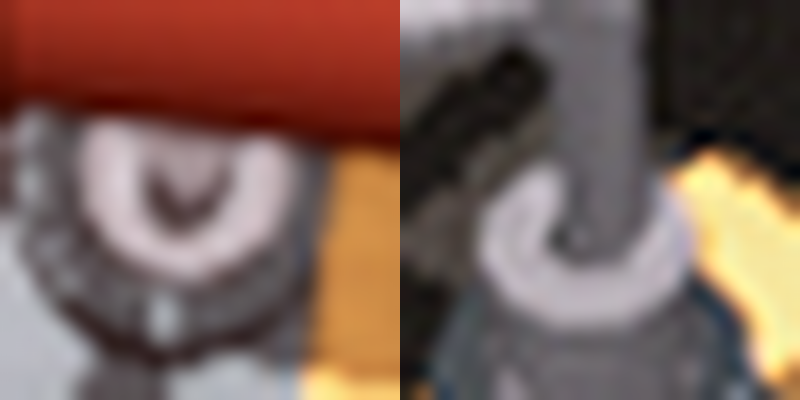

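Reading the enlarged crops: in the top view the dark V at (188,200) is just the shaft's shaded back faces. In the scene view the shaft axis is about 0.8 px right of the hole centre, which is about 2 mm along the long arm. I correct that and touch down gently.

```bash
python3 b.py -36.8 .154 .0003 -.0016;python3 b.py -36.8 .148 .0003 -.0016|sed -n 2p
```

```text
t 7.13 pos [ 0.628 -0.071  0.141] tgt [ 0.631 -0.071  0.141]
 shift [0.01 0.06 0.12] turn [ 0.02 -0.02  0.01] rows 0.1 0.0
 q [-0.181  0.013  1.825 -0.126  1.082 -1.064] F [-0.529  0.08  -1.884] w 0.141
 shift [0.24 0.06 0.06] turn [ 0.02 -0.02  0.01] rows 0.2 0.0
```

Request:
drive_tool --series '[{"x": 0.01,"y": 0.06,"z": 0.12,"ax": 0,"ay": 0,"az": 0},{"x": 0.05,"y": 0.06,"z": 0.11,"ax": 0,"ay": 0,"az": 0},{"x": 0.09,"y": 0.06,"z": 0.1,"ax": 0,"ay": 0,"az": 0},{"x": 0.13,"y": 0.06,"z": 0.09,"ax": 0,"ay": 0,"az": 0}]'

```text
time: 7.47
tool_pos: [0.6316, -0.0714, 0.138]
tool_rot: [0.75, 0.193, 0.582, -0.249]
contact_force: [-0.6, 0.8, -3.3]
gripper_width: 0.144
```

```bash
python3 pic.py j;  python3 b.py -36.8 .151 .0003 -.0016;python3 zz.py j
```

```text
t 7.57 pos [ 0.631 -0.071  0.138] tgt [ 0.631 -0.071  0.138]
 shift [-0.02 -0.    0.  ] turn [ 0.02 -0.03  0.01] rows 0.0 0.0
 q [-0.18   0.024  1.819 -0.127  1.078 -1.063] F [ 0.044 -0.243 -2.544] w 0.141
```

View pics/zz_j.png

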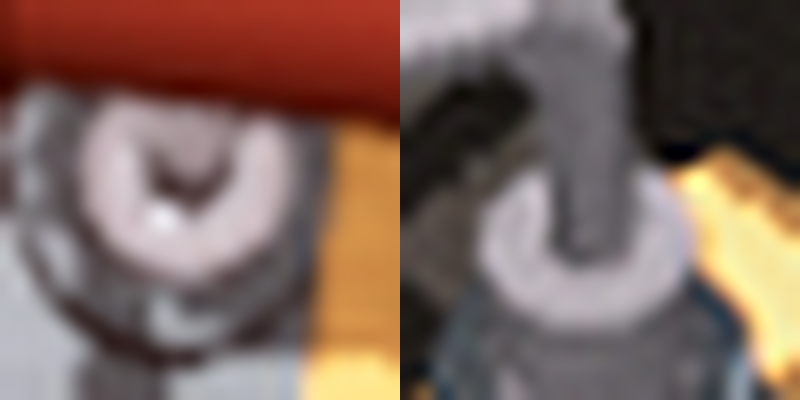

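```bash
python3 -c "
from p import *
s,p,r=cur(); print('down 1mm',r.inv().apply([0,0,-1])*.04, 'x 1mm',r.inv().apply([1,0,0])*.04,'y',r.inv().apply([0,1,0])*.04)"
```

```text
down 1mm [ 0.039  0.    -0.01 ] x 1mm [0.008 0.024 0.031] y [-0.006  0.032 -0.023]
```

Request:
drive_tool --series '[{"x": 0.04,"y": 0,"z": -0.01,"ax": 0,"ay": 0,"az": 0},{"x": 0.08,"y": 0,"z": -0.02,"ax": 0,"ay": 0,"az": 0},{"x": 0.12,"y": 0,"z": -0.03,"ax": 0,"ay": 0,"az": 0},{"x": 0.12,"y": 0,"z": -0.03,"ax": 0,"ay": 0,"az": 0}]'

```text
time: 7.9
tool_pos: [0.6316, -0.0714, 0.1348]
tool_rot: [0.75, 0.193, 0.582, -0.249]
contact_force: [-0.3, 0.2, -1.8]
gripper_width: 0.139
```

Request:
drive_tool --series '[{"x": 0.04,"y": 0,"z": -0.01,"ax": 0,"ay": 0,"az": 0},{"x": 0.08,"y": 0,"z": -0.02,"ax": 0,"ay": 0,"az": 0},{"x": 0.12,"y": 0,"z": -0.03,"ax": 0,"ay": 0,"az": 0},{"x": 0.12,"y": 0,"z": -0.03,"ax": 0,"ay": 0,"az": 0}]'

```text
time: 8.23
tool_pos: [0.6317, -0.0715, 0.1318]
tool_rot: [0.75, 0.193, 0.582, -0.249]
contact_force: [0.7, -0.3, -2.6]
gripper_width: 0.143
```

```bash
python3 b.py -36.8 .145 .0003 -.0016
```

```text
t 8.23 pos [ 0.632 -0.071  0.132] tgt [ 0.631 -0.071  0.132]
 shift [-0.02 -0.01 -0.01] turn [ 0.02 -0.02  0.01] rows 0.0 0.0
 q [-0.181  0.03   1.823 -0.127  1.066 -1.062] F [ 0.7   -0.253 -2.638] w 0.143
```

Request:
drive_tool --series '[{"x": 0.04,"y": 0,"z": -0.01,"ax": 0,"ay": 0,"az": 0},{"x": 0.08,"y": 0,"z": -0.02,"ax": 0,"ay": 0,"az": 0},{"x": 0.12,"y": 0,"z": -0.03,"ax": 0,"ay": 0,"az": 0},{"x": 0.16,"y": 0,"z": -0.04,"ax": 0,"ay": 0,"az": 0},{"x": 0.16,"y": 0,"z": -0.04,"ax": 0,"ay": 0,"az": 0}]'

```text
time: 8.65
tool_pos: [0.6316, -0.0715, 0.1276]
tool_rot: [0.75, 0.193, 0.582, -0.249]
contact_force: [1.6, 0.7, -1.4]
gripper_width: 0.146
```

```bash
python3 pic.py l;  python3 b.py -36.8 .141 .0003 -.0016;python3 zz.py l
```

```text
t 8.75 pos [ 0.632 -0.071  0.128] tgt [ 0.631 -0.071  0.128]
 shift [-0.02 -0.01 -0.01] turn [ 0.02 -0.02  0.01] rows 0.0 0.0
 q [-0.181  0.035  1.825 -0.128  1.06  -1.061] F [ 0.787 -0.336 -1.856] w 0.144
```

View pics/zz_l.png

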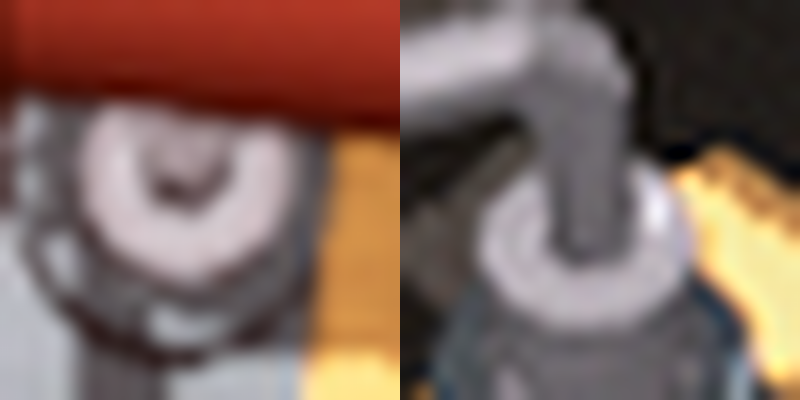

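View pics/scene_l.png

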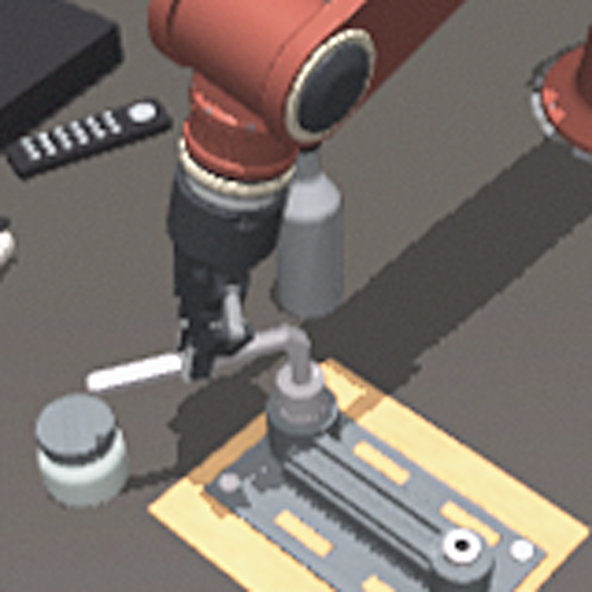

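The short arm is inside the hole: the bend has dropped with no contact force. Keep lowering.

Request:
drive_tool --series '[{"x": 0.05,"y": 0,"z": -0.013,"ax": 0,"ay": 0,"az": 0},{"x": 0.1,"y": 0,"z": -0.025,"ax": 0,"ay": 0,"az": 0},{"x": 0.16,"y": 0,"z": -0.04,"ax": 0,"ay": 0,"az": 0},{"x": 0.21,"y": 0,"z": -0.053,"ax": 0,"ay": 0,"az": 0},{"x": 0.27,"y": 0,"z": -0.07,"ax": 0,"ay": 0,"az": 0}]'

```text
time: 9.17
tool_pos: [0.6316, -0.0715, 0.1207]
tool_rot: [0.75, 0.193, 0.582, -0.249]
contact_force: [1.5, -0.3, -1.8]
gripper_width: 0.141
```

Request:
drive_tool --series '[{"x": 0.04,"y": 0,"z": -0.01,"ax": 0,"ay": 0,"az": 0},{"x": 0.08,"y": 0,"z": -0.02,"ax": 0,"ay": 0,"az": 0},{"x": 0.12,"y": 0,"z": -0.03,"ax": 0,"ay": 0,"az": 0},{"x": 0.16,"y": 0,"z": -0.04,"ax": 0,"ay": 0,"az": 0}]'

```text
time: 9.5
tool_pos: [0.6316, -0.0715, 0.1166]
tool_rot: [0.75, 0.193, 0.582, -0.249]
contact_force: [2.2, -0.7, -1.9]
gripper_width: 0.146
```

```bash
python3 b.py -36.8 .125 .0003 -.0016
```

```text
t 9.5 pos [ 0.632 -0.071  0.117] tgt [ 0.631 -0.071  0.112]
 shift [ 0.17 -0.01 -0.06] turn [ 0.02 -0.02  0.01] rows 0.1 0.0
 q [-0.181  0.047  1.832 -0.129  1.04  -1.058] F [ 2.173 -0.74  -1.946] w 0.146
```

Request:
drive_tool --series '[{"x": 0.04,"y": 0,"z": -0.01,"ax": 0,"ay": 0,"az": 0},{"x": 0.08,"y": 0,"z": -0.02,"ax": 0,"ay": 0,"az": 0},{"x": 0.12,"y": 0,"z": -0.03,"ax": 0,"ay": 0,"az": 0}]'

```text
time: 9.75
tool_pos: [0.6318, -0.0716, 0.1137]
tool_rot: [0.75, 0.193, 0.582, -0.249]
contact_force: [2.9, -0.8, 0.4]
gripper_width: 0.145
```

Request:
drive_tool --series '[{"x": 0.04,"y": 0,"z": -0.01,"ax": 0,"ay": 0,"az": 0},{"x": 0.08,"y": 0,"z": -0.02,"ax": 0,"ay": 0,"az": 0}]'

```text
time: 9.92
tool_pos: [0.6325, -0.0718, 0.1126]
tool_rot: [0.75, 0.193, 0.581, -0.249]
contact_force: [3.0, -2.1, 3.0]
gripper_width: 0.147
```

```bash
python3 pic.py m;  python3 b.py -36.8 .125 .0003 -.0016; python3 k.py m -5.5 .0765 .0055
```

```text
t 10.02 pos [ 0.632 -0.072  0.113] tgt [ 0.631 -0.071  0.112]
 shift [ 0.   -0.02 -0.05] turn [ 0.02 -0.   -0.  ] rows 0.0 0.0
 q [-0.181  0.053  1.834 -0.13   1.031 -1.056] F [ 1.393 -1.228  2.15 ] w 0.148
short tip [ 0.568 -0.024  0.06 ] xaxis [-0. -0. -1.] long dir [ 0.802 -0.598 -0.   ] bear -36.70436792378012
```

View pics/ks_m.png

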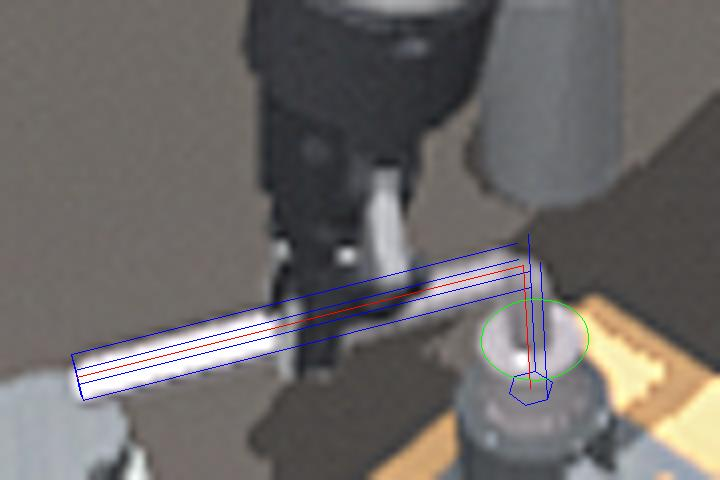

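The key is seated: tip at 60 mm, the floor was felt as about 5 N, and the image agrees. The grasp point is 78 mm from the long tip. Next I work out the arc rows, which are the same in the tool frame for every call.

```bash
python3 - <<'E'
from p import *
s,p,r=cur(); c=np.array([.5675,-.0236,0])
for d in(3,6,9,12,15):
    W=R.from_euler('z',-d,degrees=True); p2=c+W.apply(p-c); print(d,(r.inv().apply(p2-p)/.025).round(3),(np.degrees((r.inv()*W*r).as_rotvec())/5).round(3))
print('down1mm',r.inv().apply([0,0,-1])*.04, 'h', r.inv().apply([.802,-.598,0]))
E
```

```text
3 [-0.001 -0.169 -0.004] [ 0.581  0.    -0.15 ]
6 [-0.004 -0.338 -0.016] [ 1.162  0.    -0.3  ]
9 [-0.01  -0.506 -0.038] [ 1.743  0.001 -0.451]
12 [-0.017 -0.673 -0.067] [ 2.324  0.001 -0.601]
15 [-0.027 -0.838 -0.105] [ 2.904  0.001 -0.751]
down1mm [ 0.039  0.    -0.01 ] h [ 0.25  -0.     0.969]
```

Request:
drive_tool --series '[{"x": 0,"y": -0.17,"z": 0,"ax": 0.58,"ay": 0,"az": -0.15},{"x": 0,"y": -0.34,"z": -0.02,"ax": 1.16,"ay": 0,"az": -0.3},{"x": -0.01,"y": -0.51,"z": -0.04,"ax": 1.74,"ay": 0,"az": -0.45}]'

```text
time: 10.27
tool_pos: [0.6242, -0.0815, 0.113]
tool_rot: [0.729, 0.238, 0.564, -0.308]
contact_force: [2.1, 0.1, 2.1]
gripper_width: 0.142
```

```bash
python3 k.py m -5.5 .0765 .0055; python3 -c "
from p import *
s,p,r=cur();print(s['time'],p,s['contact_force'],s['ft_torque'],s['gripper_width'])"
```

```text
short tip [ 0.569 -0.024  0.061] xaxis [ 0.001 -0.    -1.   ] long dir [ 0.697 -0.717  0.001] bear -45.80442642535776
10.2667 [ 0.624 -0.082  0.113] [2.072 0.082 2.096] [ 0.23  -0.425  0.346] 0.14165592395939994
```

Request:
drive_tool --series '[{"x": 0,"y": -0.17,"z": 0,"ax": 0.58,"ay": 0,"az": -0.15},{"x": 0,"y": -0.34,"z": -0.02,"ax": 1.16,"ay": 0,"az": -0.3},{"x": -0.01,"y": -0.51,"z": -0.04,"ax": 1.74,"ay": 0,"az": -0.45},{"x": -0.02,"y": -0.67,"z": -0.07,"ax": 2.32,"ay": 0,"az": -0.6}]'

```text
time: 10.6
tool_pos: [0.6123, -0.0909, 0.1135]
tool_rot: [0.694, 0.296, 0.535, -0.38]
contact_force: [7.5, 1.9, 1.3]
gripper_width: 0.142
```

```bash
python3 k.py m -5.5 .0765 .0055; python3 pic.py n; python3 -c "
from p import *
s,p,r=cur();print(s['time'],p,s['contact_force'],s['ft_torque'],s['gripper_width'])"
```

```text
short tip [ 0.57  -0.023  0.061] xaxis [ 0.005  0.001 -1.   ] long dir [ 0.535 -0.845  0.002] bear -57.66225113370405
10.7 [ 0.612 -0.091  0.113] [ 5.791 -0.114  2.993] [ 0.113 -0.925  0.439] 0.1461931321183547
```

View pics/scene_n.png

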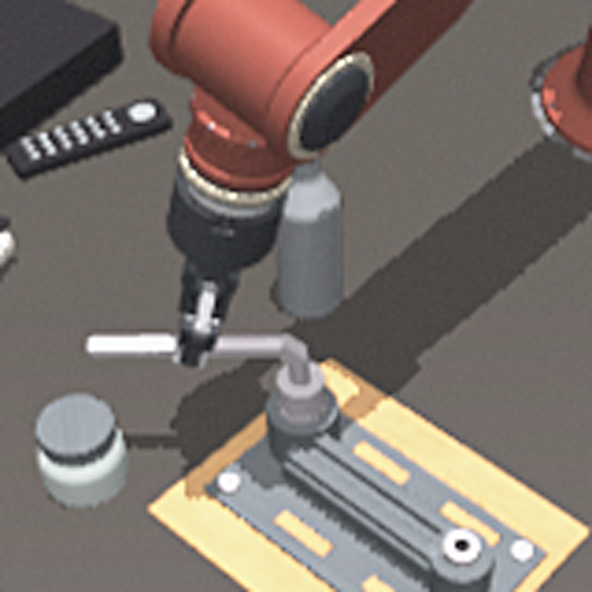

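Request:
drive_tool --series '[{"x": 0,"y": -0.17,"z": 0,"ax": 0.58,"ay": 0,"az": -0.15},{"x": 0,"y": -0.34,"z": -0.02,"ax": 1.16,"ay": 0,"az": -0.3},{"x": -0.01,"y": -0.51,"z": -0.04,"ax": 1.74,"ay": 0,"az": -0.45},{"x": -0.02,"y": -0.67,"z": -0.07,"ax": 2.32,"ay": 0,"az": -0.6}]'

```text
time: 11.03
tool_pos: [0.5968, -0.0988, 0.1138]
tool_rot: [0.65, 0.351, 0.501, -0.451]
contact_force: [4.9, 1.6, 3.6]
gripper_width: 0.143
```

```bash
python3 k.py m -5.5 .0765 .0055; python3 -c "
from p import *
s,p,r=cur();print(s['time'],p,s['contact_force'],s['ft_torque'],s['gripper_width'])"
```

```text
short tip [ 0.569 -0.024  0.061] xaxis [ 0.003  0.    -1.   ] long dir [ 0.347 -0.938  0.001] bear -69.67822833163886
11.0333 [ 0.597 -0.099  0.114] [4.928 1.575 3.564] [ 0.353 -0.928  0.754] 0.14345583102286447
```

Request:
drive_tool --series '[{"x": 0,"y": -0.17,"z": 0,"ax": 0.58,"ay": 0,"az": -0.15},{"x": 0,"y": -0.34,"z": -0.02,"ax": 1.16,"ay": 0,"az": -0.3},{"x": -0.01,"y": -0.45,"z": -0.03,"ax": 1.55,"ay": 0,"az": -0.4}]'

```text
time: 11.28
tool_pos: [0.5866, -0.1019, 0.114]
tool_rot: [0.618, 0.384, 0.476, -0.494]
contact_force: [-0.8, -1.0, 4.0]
gripper_width: 0.148
```

```bash
python3 k.py m -5.5 .0765 .0055; python3 -c "
from p import *
s,p,r=cur();print(s['time'],p,s['contact_force'],s['ft_torque'],s['gripper_width'])"
```

```text
short tip [ 0.57  -0.024  0.062] xaxis [ 0.005 -0.    -1.   ] long dir [ 0.215 -0.977  0.002] bear -77.5630222283118
11.2833 [ 0.587 -0.102  0.114] [-0.799 -0.975  3.972] [-0.193  0.348  0.416] 0.1480691245083717
```

Request:
drive_tool --series '[{"x": 0,"y": -0.11,"z": 0,"ax": 0.39,"ay": 0,"az": -0.1},{"x": 0,"y": -0.22,"z": 0,"ax": 0.78,"ay": 0,"az": -0.2},{"x": 0,"y": -0.22,"z": 0,"ax": 0.78,"ay": 0,"az": -0.2}]'

```text
time: 11.53
tool_pos: [0.5796, -0.1037, 0.1135]
tool_rot: [0.598, 0.4, 0.463, -0.517]
contact_force: [1.7, -0.0, 5.5]
gripper_width: 0.142
```

```bash
python3 k.py m -5.5 .0765 .0055; python3 -c "
from p import *
s,p,r=cur();print(s['time'],p,s['contact_force'],s['ft_torque'],s['gripper_width'])"
```

```text
short tip [ 0.568 -0.025  0.061] xaxis [ 0.    -0.001 -1.   ] long dir [ 0.144 -0.99   0.001] bear -81.69999577823927
11.5333 [ 0.58  -0.104  0.114] [ 1.661 -0.042  5.478] [-0.017 -0.332  0.07 ] 0.14217234983620683
```

Request:
drive_tool --series '[{"x": 0,"y": -0.09,"z": 0,"ax": 0.29,"ay": 0,"az": -0.07},{"x": 0,"y": -0.17,"z": 0,"ax": 0.58,"ay": 0,"az": -0.15},{"x": 0,"y": -0.17,"z": 0,"ax": 0.58,"ay": 0,"az": -0.15}]'

```text
time: 11.78
tool_pos: [0.5742, -0.1044, 0.1127]
tool_rot: [0.584, 0.412, 0.453, -0.534]
contact_force: [-1.7, -2.0, 5.2]
gripper_width: 0.144
```

```bash
python3 k.py m -5.5 .0765 .0055; python3 pic.py o; python3 -c "
from p import *
s,p,r=cur();print(s['time'],p,s['contact_force'],s['ft_torque'],s['gripper_width'])"
```

```text
short tip [ 0.567 -0.025  0.06 ] xaxis [-0.002 -0.    -1.   ] long dir [ 0.091 -0.996  0.   ] bear -84.76971435421906
11.8833 [ 0.574 -0.104  0.113] [-1.451 -1.107  5.715] [-0.073  0.09  -0.411] 0.14309428362264714
```

View pics/scene_o.png

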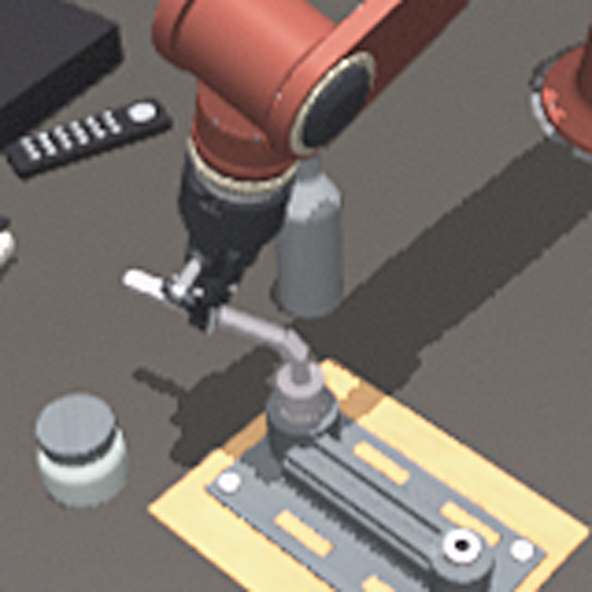

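View pics/top_o.png

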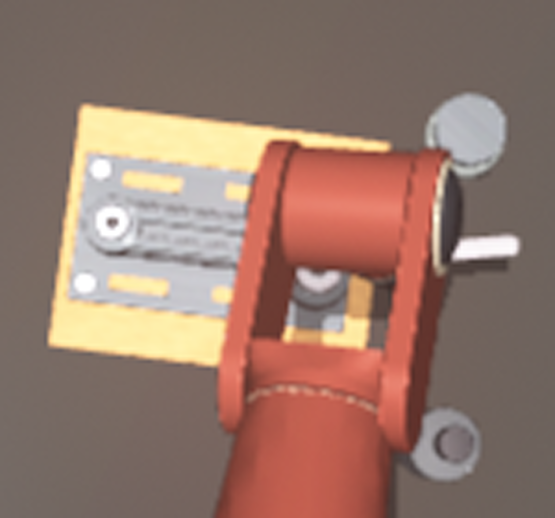

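```bash
python3 - <<'E'
from ov import *
t=lambda u,v:(250-.5+u/3.7,130-.5+v/3.7); s=lambda u,v:(220-.5+u/3.7,110-.5+v/3.7)
a=ray('top',*t(517,243),.125); b=ray('top',*t(455,253),.125); print(a,b,np.degrees(np.arctan2(*(a-b)[1::-1])))
S=np.array([.567,-.022,.125]); print(np.degrees(np.arctan2(*(a-S)[1::-1])),np.linalg.norm(a-S))
c=ray('scene',*s(130,277),.125); d=ray('scene',*s(295,340),.125); print(c,d,np.degrees(np.arctan2(*(c-d)[1::-1])),np.degrees(np.arctan2(*(c-S)[1::-1])))
for n,b in(('top',(325,170,395,225)),('scene',(245,175,315,225))):
    i=cv2.imread(f'pics/{n}_o_full.png'); crop(i,*b,8,f'pics/q{n}.png')
E
```

```text
[ 0.58286427 -0.17754809  0.125     ] [ 0.574932   -0.12837775  0.125     ] -80.83586917150264
-84.17656895881035 0.15635498674136694
[ 0.58362767 -0.1751598   0.125     ] [ 0.5654426  -0.02883705  0.125     ] -82.91557550824596 -83.80399717943044
```

View pics/qtop.png

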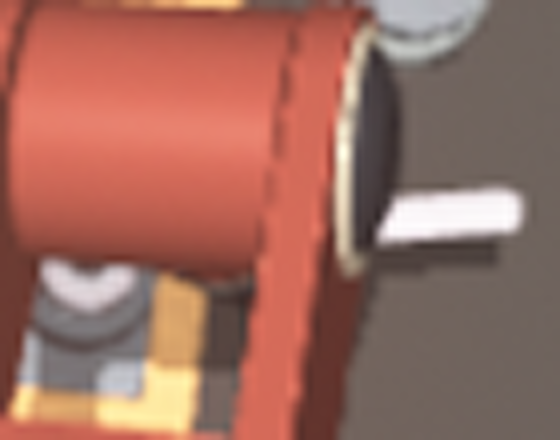

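View pics/qscene.png

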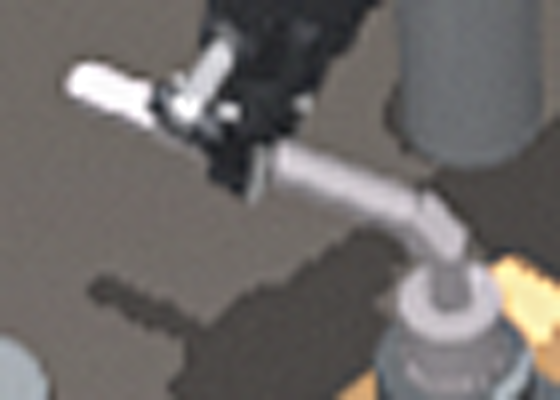

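Request:
drive_tool --series '[{"x": 0,"y": -0.06,"z": 0,"ax": 0.2,"ay": 0,"az": -0.05},{"x": 0,"y": -0.11,"z": 0,"ax": 0.39,"ay": 0,"az": -0.1},{"x": 0,"y": -0.11,"z": 0,"ax": 0.39,"ay": 0,"az": -0.1}]'

```text
time: 12.13
tool_pos: [0.5717, -0.1046, 0.1127]
tool_rot: [0.575, 0.42, 0.445, -0.543]
contact_force: [-0.1, -1.3, 5.3]
gripper_width: 0.146
```

```bash
python3 k.py m -5.5 .0765 .0055; python3 -c "
from p import *
s,p,r=cur();print(s['time'],p,s['contact_force'],s['ft_torque'],s['joint_efforts'])"
```

```text
short tip [ 0.567 -0.025  0.06 ] xaxis [-0.002 -0.    -1.   ] long dir [ 0.057 -0.998  0.   ] bear -86.73290798767019
12.1333 [ 0.572 -0.105  0.113] [-0.103 -1.273  5.339] [-0.072  0.001 -0.231] [  1.212 -32.745 -31.113  -0.34   -0.043  -0.109]
```

Request:
drive_tool --series '[{"x": 0,"y": -0.09,"z": 0,"ax": 0.29,"ay": 0,"az": -0.07},{"x": 0,"y": -0.17,"z": 0,"ax": 0.58,"ay": 0,"az": -0.15}]'

```text
time: 12.3
tool_pos: [0.5677, -0.1049, 0.1126]
tool_rot: [0.56, 0.431, 0.434, -0.558]
contact_force: [1.1, -1.5, 3.9]
gripper_width: 0.15
```

```bash
python3 k.py m -5.5 .0765 .0055; python3 pic.py r; python3 -c "
from p import *
s,p,r=cur();print(s['time'],p,s['contact_force'],s['ft_torque'],s['joint_efforts'])"; python3 zz.py r
```

```text
short tip [ 0.567 -0.025  0.06 ] xaxis [-0.001 -0.001 -1.   ] long dir [ 0.004 -1.     0.001] bear -89.74401432514695
12.4 [ 0.568 -0.105  0.113] [ 0.885 -3.083  4.79 ] [-0.21  -0.211 -0.187] [  1.719 -32.693 -30.665  -0.121   0.276  -0.033]
```

View pics/zz_r.png

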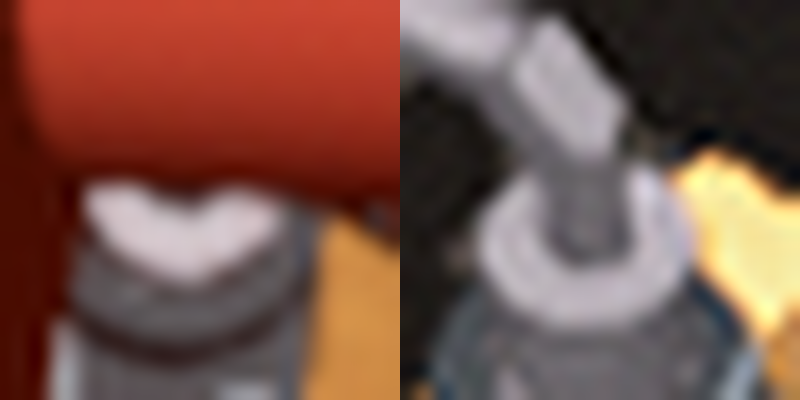

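View pics/scene_r.png

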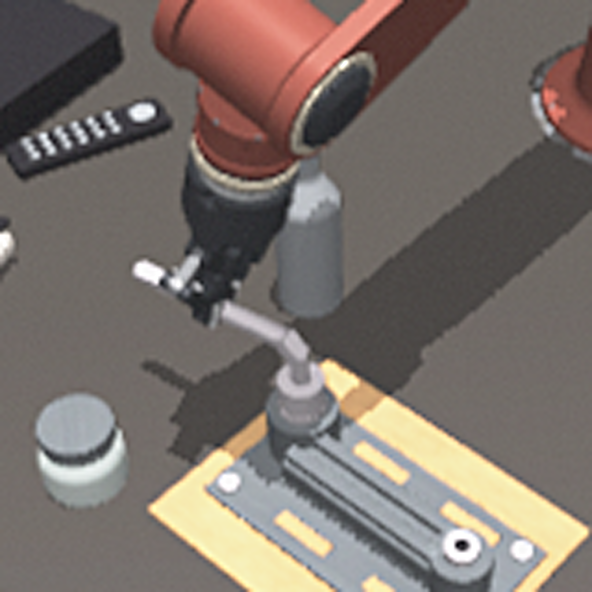

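```bash
python3 k.py r -5.5 .0765 .0055; python3 - <<'E'
from ov import *
t=lambda u,v:(250-.5+u/3.7,130-.5+v/3.7)
i=cv2.imread('pics/scene_r_full.png'); 
from k import *
o,K=key(-5.5,.0765,.0055)
L=lines(o,K,(255,0,0))
crop(i,245,170,315,225,10,'pics/rs.png',cam='scene',lines=L)
crop(cv2.imread('pics/top_r_full.png'),325,170,395,225,10,'pics/rt.png',cam='top',lines=L)
E
```

```text
short tip [ 0.567 -0.025  0.06 ] xaxis [-0.001 -0.001 -1.   ] long dir [ 0.006 -1.     0.001] bear -89.6806494616024
```

View pics/rs.png

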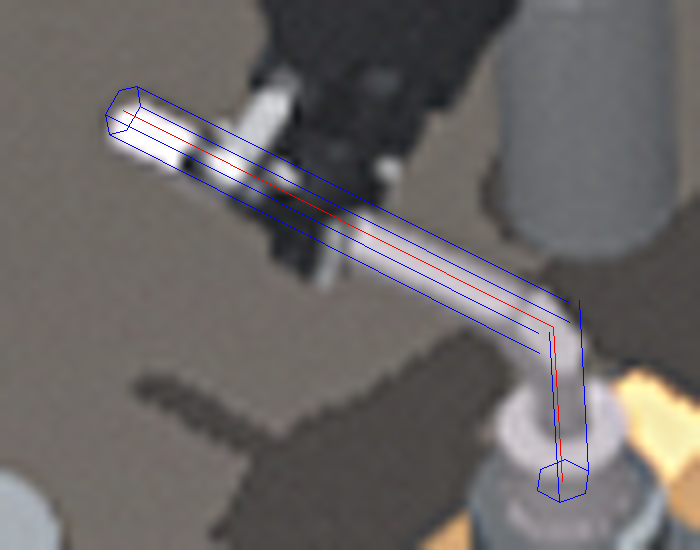

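View pics/rt.png

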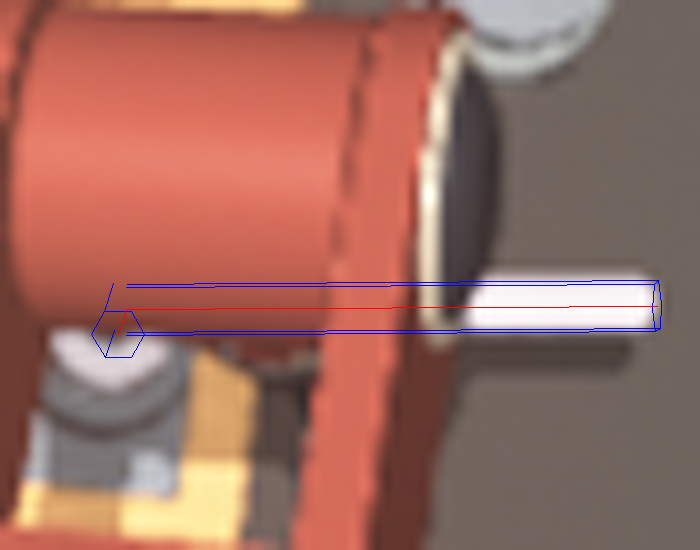

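The hexagon geometry (14 mm in about 15 mm) gives ±8° of free turn, so the stop lies further round than I assumed. I push on in small steps until it resists.

Request:
drive_tool --series '[{"x": 0,"y": -0.06,"z": 0,"ax": 0.2,"ay": 0,"az": -0.05},{"x": 0,"y": -0.11,"z": 0,"ax": 0.39,"ay": 0,"az": -0.1}]'

```text
time: 12.57
tool_pos: [0.5649, -0.105, 0.1125]
tool_rot: [-0.55, -0.439, -0.426, 0.568]
contact_force: [0.7, -3.6, 5.1]
gripper_width: 0.144
```

```bash
cat > tq.py <<'E'
from p import *
s,p,r=cur(); d=p[:2]-np.array([.5675,-.0236]); F=np.array(s['contact_force']); t=np.array(s['ft_torque'])
print(round(s['time'],2),p,'F',F,'T',t,'axis torque',round(d[0]*F[1]-d[1]*F[0]+t[2],2),'bear',np.degrees(np.arctan2(d[1],d[0])).round(1),'toolbear',np.degrees(np.arctan2(*r.as_matrix()[1::-1,1])).round(1))
E
python3 tq.py
```

```text
12.57 [ 0.565 -0.105  0.112] F [ 0.729 -3.65   5.062] T [-0.362 -0.17   0.   ] axis torque 0.07 bear -91.8 toolbear -1.7
```

Request:
drive_tool --series '[{"x": 0,"y": -0.11,"z": 0,"ax": 0.39,"ay": 0,"az": -0.1}]'

```text
time: 12.65
tool_pos: [0.5621, -0.1048, 0.1124]
tool_rot: [-0.54, -0.446, -0.419, 0.578]
contact_force: [0.2, -3.1, 4.3]
gripper_width: 0.143
```

```bash
python3 tq.py
```

```text
12.65 [ 0.562 -0.105  0.112] F [ 0.213 -3.137  4.323] T [-0.221 -0.137  0.037] axis torque 0.07 bear -93.8 toolbear -3.8
```

Request:
drive_tool --series '[{"x": 0,"y": -0.11,"z": 0,"ax": 0.39,"ay": 0,"az": -0.1}]'

```text
time: 12.73
tool_pos: [0.5592, -0.1046, 0.1123]
tool_rot: [-0.53, -0.454, -0.411, 0.587]
contact_force: [0.2, -3.6, 4.8]
gripper_width: 0.144
```

```bash
python3 tq.py; python3 pic.py s;python3 - <<'E'
from k import *
o,K=key(-5.5,.0765,.0055)
L=lines(o,K,(255,0,0))
crop(cv2.imread('pics/scene_s_full.png'),245,170,315,225,10,'pics/ss.png',cam='scene')
crop(cv2.imread('pics/top_s_full.png'),325,170,395,225,10,'pics/st.png',cam='top',lines=L)
E
```

```text
12.73 [ 0.559 -0.105  0.112] F [ 0.158 -3.586  4.817] T [-0.233 -0.066 -0.057] axis torque -0.01 bear -95.9 toolbear -5.8
```

View pics/ss.png

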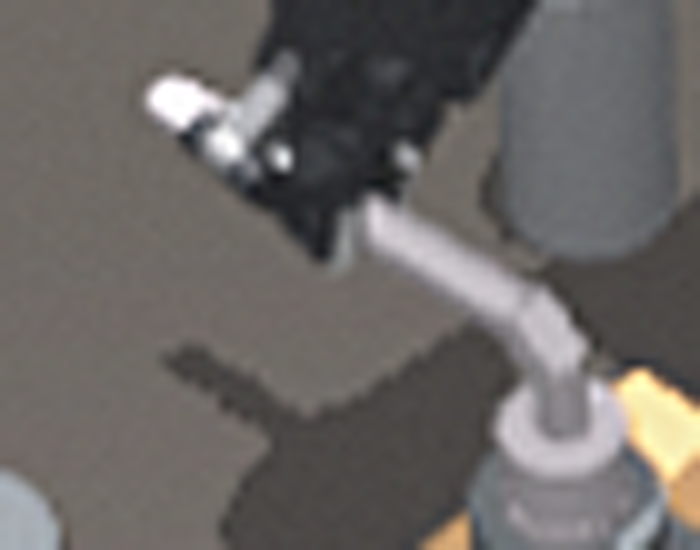

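View pics/st.png

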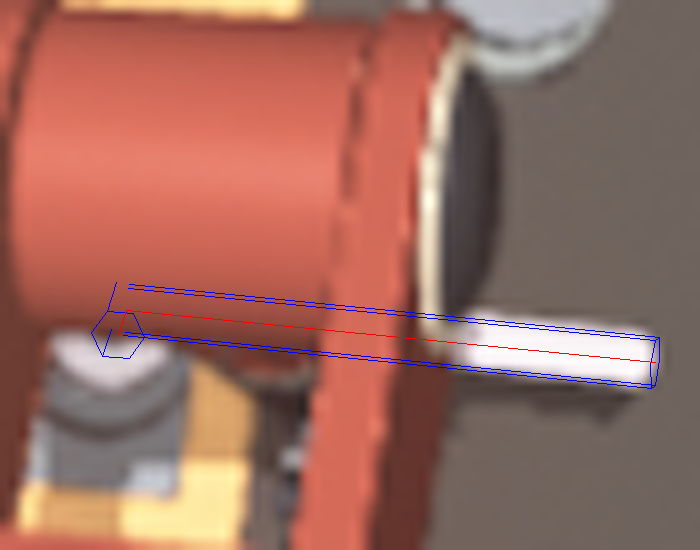

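Request:
drive_tool --series '[{"x": 0,"y": -0.17,"z": 0,"ax": 0.58,"ay": 0,"az": -0.15},{"x": 0,"y": -0.34,"z": -0.02,"ax": 1.16,"ay": 0,"az": -0.3}]'

```text
time: 13.0
tool_pos: [0.5506, -0.1035, 0.1123]
tool_rot: [-0.498, -0.474, -0.386, 0.615]
contact_force: [0.2, -5.1, 6.2]
gripper_width: 0.144
```

```bash
python3 tq.py
```

```text
13.0 [ 0.551 -0.103  0.112] F [ 0.244 -5.05   6.25 ] T [-0.479 -0.165  0.013] axis torque 0.12 bear -101.9 toolbear -11.8
```

Request:
drive_tool --series '[{"x": 0,"y": -0.17,"z": 0,"ax": 0.58,"ay": 0,"az": -0.15}]'

```text
time: 13.08
tool_pos: [0.5466, -0.1027, 0.1124]
tool_rot: [-0.482, -0.484, -0.373, 0.627]
contact_force: [-0.0, -4.0, 5.5]
gripper_width: 0.145
```

```bash
python3 tq.py
```

```text
13.08 [ 0.547 -0.103  0.112] F [-0.02  -3.967  5.496] T [-0.392 -0.183  0.096] axis torque 0.18 bear -104.8 toolbear -14.8
```

Request:
drive_tool --series '[{"x": 0,"y": 0.34,"z": 0,"ax": -1.16,"ay": 0,"az": 0.3},{"x": 0.04,"y": 0.51,"z": -0.03,"ax": -1.74,"ay": 0,"az": 0.45},{"x": 0.08,"y": 0.51,"z": -0.04,"ax": -1.74,"ay": 0,"az": 0.45},{"x": 0.08,"y": 0.51,"z": -0.04,"ax": -1.74,"ay": 0,"az": 0.45}]'

```text
time: 13.42
tool_pos: [0.5594, -0.1057, 0.1107]
tool_rot: [-0.531, -0.453, -0.411, 0.587]
contact_force: [0.1, -4.4, 8.1]
gripper_width: 0.143
```

```bash
python3 tq.py; python3 pic.py t; python3 - <<'E'
from k import *
for n in('scene','top'):
    o,K=key(-5.5,.0765,.0055)
    print(o)
    i=cv2.imread(f'pics/{n}_t_full.png'); b=(245,170,315,225) if n=='scene' else (325,170,395,225)
    crop(i,*b,10,f'pics/t_{n}.png',cam=n)
E
```

```text
13.42 [ 0.559 -0.106  0.111] F [ 0.092 -4.398  8.115] T [-0.451  0.071 -0.001] axis torque 0.04 bear -95.7 toolbear -5.7
[ 0.567 -0.026  0.123]
[ 0.567 -0.026  0.123]
```

View pics/t_scene.png

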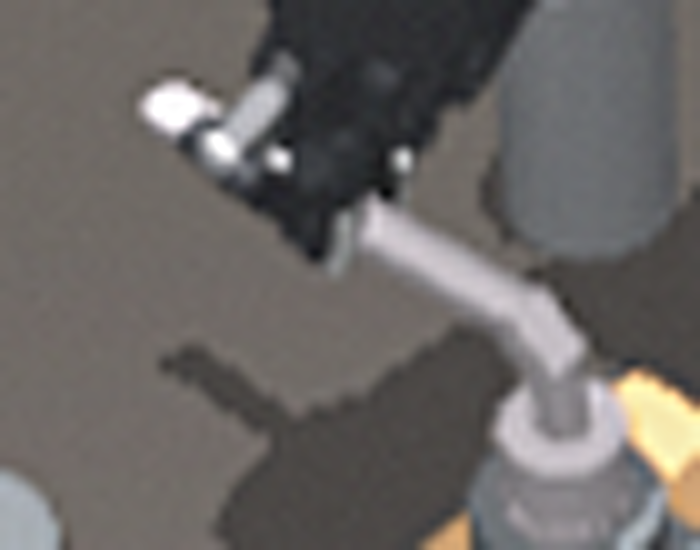

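The torque trace (rising, then negative, then zero again 60° on) shows the key skipped a hexagon step in the socket and the screw stayed near 0. The rigid grip probably tilted it. I'll lift out, index back 60°, reseat, then swing by the outer end with a looser hold so the key can centre itself.

Request:
drive_tool --series '[{"x": -0.2,"y": 0,"z": 0.05,"ax": 0,"ay": 0,"az": 0},{"x": -0.4,"y": 0,"z": 0.1,"ax": 0,"ay": 0,"az": 0},{"x": -0.7,"y": 0,"z": 0.18,"ax": 0,"ay": 0,"az": 0},{"x": -1.1,"y": 0,"z": 0.28,"ax": 0,"ay": 0,"az": 0},{"x": -1.55,"y": 0,"z": 0.4,"ax": 0,"ay": 0,"az": 0}]'

```text
time: 13.93
tool_pos: [0.5577, -0.1042, 0.149]
tool_rot: [-0.529, -0.452, -0.413, 0.587]
contact_force: [0.3, 0.3, -1.7]
gripper_width: 0.144
```

```bash
python3 tq.py; python3 b.py -36.8 .162 .0003 -.0016; python3 - <<'E'
from p import *
s,p,r=cur(); c=np.array([.5675,-.0236,0])
for d in(5.5,11,16.5,22,27.5):
    W=R.from_euler('z',d,degrees=True); p2=c+W.apply(p-c); print(d,(r.inv().apply(p2-p)/.025).round(2),(np.degrees((r.inv()*W*r).as_rotvec())/5).round(2))
E
```

```text
13.93 [ 0.558 -0.104  0.149] F [ 0.301  0.284 -1.736] T [ 0.162 -0.051  0.022] axis torque 0.04 bear -97.0 toolbear -5.7
t 13.93 pos [ 0.558 -0.104  0.149] tgt [ 0.631 -0.071  0.149]
 shift [-0.42  2.8  -1.54] turn [-11.39  -0.04   3.01] rows 1.9 8.2
 q [-0.193 -0.01   1.833 -0.261  1.31  -0.027] F [ 0.301  0.284 -1.736] w 0.144
5.5 [-0.    0.31 -0.01] [-1.07 -0.01  0.27]
11 [-0.02  0.62 -0.04] [-2.13 -0.01  0.55]
16.5 [-0.03  0.93 -0.11] [-3.2  -0.02  0.82]
22 [-0.06  1.22 -0.2 ] [-4.26 -0.03  1.1 ]
27.5 [-0.09  1.51 -0.32] [-5.33 -0.03  1.37]
```

Request:
drive_tool --series '[{"x": 0,"y": 0.31,"z": 0,"ax": -1.07,"ay": 0,"az": 0.27},{"x": 0,"y": 0.62,"z": -0.04,"ax": -2.13,"ay": 0,"az": 0.55},{"x": -0.03,"y": 0.93,"z": -0.1,"ax": -3.2,"ay": 0,"az": 0.82},{"x": -0.06,"y": 1.22,"z": -0.2,"ax": -4.26,"ay": 0,"az": 1.1},{"x": -0.09,"y": 1.51,"z": -0.32,"ax": -5.33,"ay": 0,"az": 1.37}]'

```text
time: 14.35
tool_pos: [0.5972, -0.1, 0.1503]
tool_rot: [0.655, 0.341, 0.509, -0.442]
contact_force: [-0.5, -0.1, -2.1]
gripper_width: 0.147
```

Request:
drive_tool --series '[{"x": 0,"y": 0.31,"z": 0,"ax": -1.07,"ay": 0,"az": 0.27},{"x": 0,"y": 0.62,"z": -0.04,"ax": -2.13,"ay": 0,"az": 0.55},{"x": -0.03,"y": 0.93,"z": -0.1,"ax": -3.2,"ay": 0,"az": 0.82},{"x": -0.06,"y": 1.22,"z": -0.2,"ax": -4.26,"ay": 0,"az": 1.1},{"x": -0.09,"y": 1.51,"z": -0.32,"ax": -5.33,"ay": 0,"az": 1.37}]'

```text
time: 14.77
tool_pos: [0.629, -0.0781, 0.1503]
tool_rot: [0.741, 0.211, 0.576, -0.274]
contact_force: [0.4, 0.0, -2.1]
gripper_width: 0.146
```

```bash
python3 b.py -36.8 .162 .0003 -.0016
```

```text
t 14.77 pos [ 0.629 -0.078  0.15 ] tgt [ 0.631 -0.071  0.149]
 shift [ 0.01  0.26 -0.11] turn [-0.69 -0.04  0.22] rows 0.2 0.5
 q [-0.185  0.014  1.807 -0.141  1.11  -1.002] F [ 0.373  0.048 -2.116] w 0.146
```

Request:
drive_tool --series '[{"x": 0.01,"y": 0.26,"z": -0.11,"ax": -0.69,"ay": -0.04,"az": 0.22},{"x": 0.01,"y": 0.26,"z": -0.11,"ax": -0.69,"ay": -0.04,"az": 0.22},{"x": 0.01,"y": 0.26,"z": -0.11,"ax": -0.69,"ay": -0.04,"az": 0.22}]'

```text
time: 15.02
tool_pos: [0.6311, -0.0718, 0.1491]
tool_rot: [0.75, 0.195, 0.58, -0.252]
contact_force: [0.4, -0.3, -2.8]
gripper_width: 0.146
```

```bash
python3 b.py -36.8 .162 .0003 -.0016; python3 pic.py u; python3 k.py u -5.5 .0765 .0055
```

```text
t 15.02 pos [ 0.631 -0.072  0.149] tgt [ 0.631 -0.071  0.149]
 shift [-0.01  0.01 -0.  ] turn [-0.07  0.    0.01] rows 0.0 0.0
 q [-0.181  0.01   1.812 -0.127  1.095 -1.058] F [ 0.402 -0.264 -2.833] w 0.146
short tip [ 0.568 -0.024  0.097] xaxis [ 0.001  0.    -1.   ] long dir [ 0.797 -0.604  0.001] bear -37.13880499483106
```

View pics/ks_u.png

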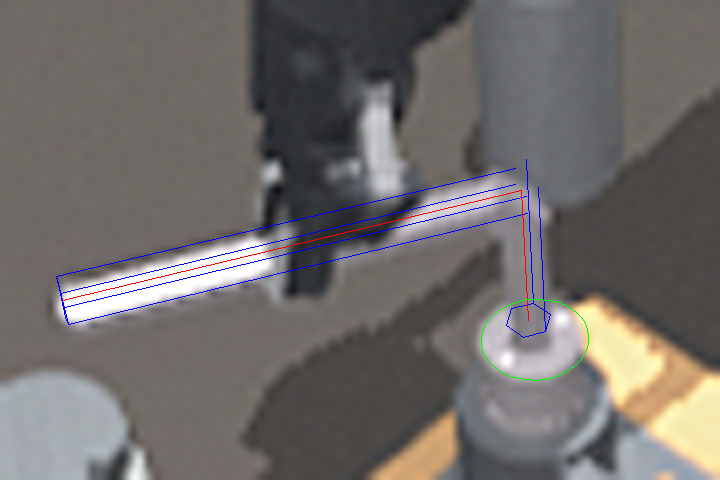

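Request:
drive_tool --series '[{"x": 0.1,"y": 0,"z": -0.025,"ax": 0,"ay": 0,"az": 0},{"x": 0.2,"y": 0,"z": -0.05,"ax": 0,"ay": 0,"az": 0},{"x": 0.3,"y": 0,"z": -0.075,"ax": 0,"ay": 0,"az": 0},{"x": 0.4,"y": 0,"z": -0.1,"ax": 0,"ay": 0,"az": 0},{"x": 0.5,"y": 0,"z": -0.125,"ax": 0,"ay": 0,"az": 0}]'

```text
time: 15.53
tool_pos: [0.6316, -0.072, 0.1353]
tool_rot: [0.75, 0.195, 0.58, -0.251]
contact_force: [0.8, 0.4, -1.0]
gripper_width: 0.147
```

Request:
drive_tool --series '[{"x": 0.05,"y": 0,"z": -0.013,"ax": 0,"ay": 0,"az": 0},{"x": 0.1,"y": 0,"z": -0.025,"ax": 0,"ay": 0,"az": 0},{"x": 0.16,"y": 0,"z": -0.04,"ax": 0,"ay": 0,"az": 0},{"x": 0.22,"y": 0,"z": -0.055,"ax": 0,"ay": 0,"az": 0},{"x": 0.3,"y": 0,"z": -0.075,"ax": 0,"ay": 0,"az": 0}]'

```text
time: 15.95
tool_pos: [0.632, -0.0719, 0.1283]
tool_rot: [0.75, 0.195, 0.58, -0.251]
contact_force: [1.0, -0.6, -2.3]
gripper_width: 0.143
```

Request:
drive_tool --series '[{"x": 0.06,"y": 0,"z": -0.015,"ax": 0,"ay": 0,"az": 0},{"x": 0.13,"y": 0,"z": -0.033,"ax": 0,"ay": 0,"az": 0},{"x": 0.2,"y": 0,"z": -0.05,"ax": 0,"ay": 0,"az": 0},{"x": 0.28,"y": 0,"z": -0.07,"ax": 0,"ay": 0,"az": 0},{"x": 0.36,"y": 0,"z": -0.09,"ax": 0,"ay": 0,"az": 0}]'

```text
time: 16.37
tool_pos: [0.632, -0.072, 0.1187]
tool_rot: [0.75, 0.195, 0.58, -0.251]
contact_force: [-0.2, 0.9, -1.9]
gripper_width: 0.143
```

Request:
drive_tool --series '[{"x": 0.05,"y": 0,"z": -0.013,"ax": 0,"ay": 0,"az": 0},{"x": 0.1,"y": 0,"z": -0.025,"ax": 0,"ay": 0,"az": 0},{"x": 0.15,"y": 0,"z": -0.038,"ax": 0,"ay": 0,"az": 0},{"x": 0.2,"y": 0,"z": -0.05,"ax": 0,"ay": 0,"az": 0}]'

```text
time: 16.7
tool_pos: [0.632, -0.072, 0.1136]
tool_rot: [0.75, 0.195, 0.58, -0.251]
contact_force: [0.8, 0.4, -0.9]
gripper_width: 0.143
```

```bash
python3 tq.py
```

```text
16.7 [ 0.632 -0.072  0.114] F [ 0.836  0.368 -0.919] T [ 0.293  0.009 -0.036] axis torque 0.03 bear -36.9 toolbear 52.9
```

Request:
drive_tool --series '[{"x": 0,"y": 0,"z": 0,"ax": 0,"ay": 0,"az": 0},{"x": 0,"y": 0,"z": 0,"ax": 0,"ay": 0,"az": 0},{"x": 0,"y": 0,"z": 0,"ax": 0,"ay": 0,"az": 0},{"x": 0,"y": 0,"z": 0,"ax": 0,"ay": 0,"az": 0}]' --hand 0.32

```text
time: 17.03
tool_pos: [0.6323, -0.0722, 0.1143]
tool_rot: [0.75, 0.195, 0.58, -0.251]
contact_force: [0.1, -0.2, -0.9]
gripper_width: 0.322
```

```bash
python3 tq.py; python3 pic.py v; python3 k.py v -5.5 .0765 .0055;python3 zz.py v
```

```text
17.03 [ 0.632 -0.072  0.114] F [ 0.067 -0.186 -0.882] T [ 0.137  0.119 -0.04 ] axis torque -0.05 bear -36.9 toolbear 52.9
short tip [ 0.569 -0.024  0.062] xaxis [ 0.002  0.    -1.   ] long dir [ 0.798 -0.603  0.002] bear -37.08175054673071
```

View pics/ks_v.png

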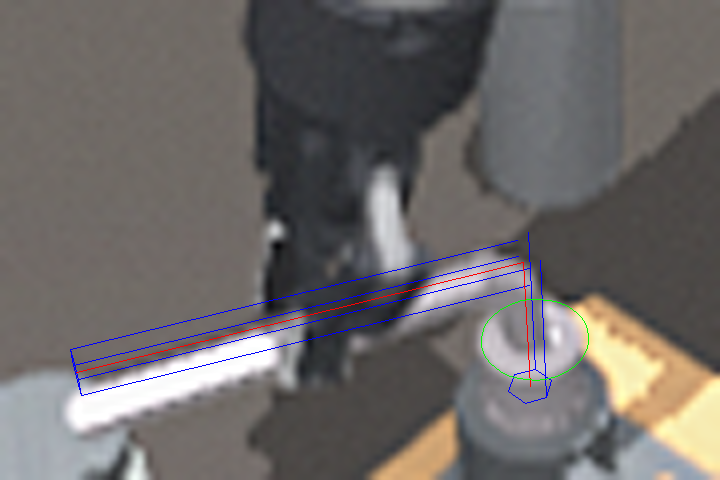

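View pics/top_v.png

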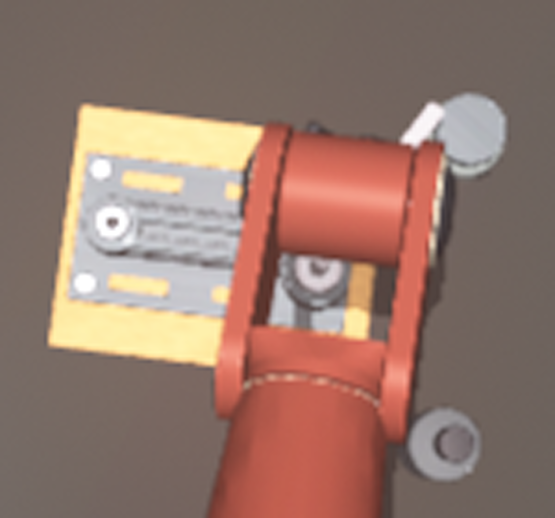

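The key is released and seated, sagging about 6°. I move the open jaws 35 mm outward and 14 mm down to cage the outer part.

Request:
drive_tool --series '[{"x": 0.2,"y": 0,"z": 0.4,"ax": 0,"ay": 0,"az": 0},{"x": 0.4,"y": 0,"z": 0.8,"ax": 0,"ay": 0,"az": 0},{"x": 0.7,"y": 0,"z": 1.22,"ax": 0,"ay": 0,"az": 0},{"x": 0.9,"y": 0,"z": 1.22,"ax": 0,"ay": 0,"az": 0},{"x": 0.9,"y": 0,"z": 1.22,"ax": 0,"ay": 0,"az": 0}]' --hand 0.32

```text
time: 17.55
tool_pos: [0.6599, -0.0939, 0.0979]
tool_rot: [0.749, 0.195, 0.581, -0.252]
contact_force: [-0.0, 0.2, -0.6]
gripper_width: 0.32
```

Request:
drive_tool --series '[{"x": 0,"y": 0,"z": 0,"ax": 0,"ay": 0,"az": 0},{"x": 0,"y": 0,"z": 0,"ax": 0,"ay": 0,"az": 0}]' --hand 0.19

```text
time: 17.72
tool_pos: [0.6598, -0.0931, 0.0992]
tool_rot: [0.75, 0.195, 0.58, -0.251]
contact_force: [0.1, -0.3, 0.8]
gripper_width: 0.192
```

```bash
python3 tq.py; python3 pic.py w; python3 - <<'E'
from ov import *
from p import *
s,p,r=cur(); gp=p+r.as_matrix()[:,0]*-PZ
crop(cv2.imread('pics/scene_w_full.png'),235,175,325,235,8,'pics/ws.png',pts=[(p,(0,0,255)),(gp,(0,255,0))],cam='scene')
c=np.array([.5675,-.0236,0])
for d in(2,4,6,8,10,12):
    W=R.from_euler('z',-d,degrees=True); p2=c+W.apply(p-c); print(d,(r.inv().apply(p2-p)/.025).round(2),(np.degrees((r.inv()*W*r).as_rotvec())/5).round(2))
E
```

```text
17.72 [ 0.66  -0.093  0.099] F [ 0.067 -0.308  0.849] T [0.115 0.1   0.041] axis torque 0.02 bear -37.0 toolbear 52.9
2 [-0.   -0.16 -0.  ] [ 0.39 -0.   -0.1 ]
4 [-0.   -0.32 -0.01] [ 0.77 -0.   -0.2 ]
6 [-0.01 -0.48 -0.02] [ 1.16 -0.   -0.3 ]
8 [-0.01 -0.64 -0.04] [ 1.55 -0.   -0.4 ]
10 [-0.02 -0.8  -0.07] [ 1.94 -0.   -0.5 ]
12 [-0.03 -0.96 -0.09] [ 2.32 -0.   -0.6 ]
```

View pics/ws.png

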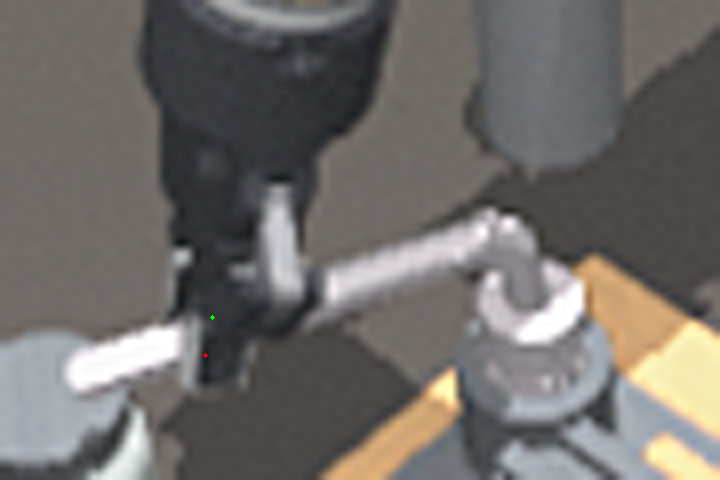

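```bash
python3 - <<'E'
from k import *
from scipy.optimize import least_squares
# scene clicks full px
s=lambda u,v:np.array((235-.5+u/8,175-.5+v/8))
print('rim', (proj('scene',[*S,.087])-[235-.5,175-.5])*8)
ob=[(s(73,372),[0,0,-.155]),(s(497,233),[0,0,0])]
for depth in(.027,.02,.012,.007,.003):
    # tip at S, z=.087-depth, find tilt & bearing to match
    def f(x):
        K=key_rot('flip',x[0])*R.from_euler('y',x[1],degrees=True); o=np.array([*S,.087-depth])-K.apply([.065,0,0])+np.array([x[2],x[3],0])
        return np.concatenate([proj('scene',o+K.apply(k))-u for u,k in ob]+[np.array(x[2:])*100])
    z=least_squares(f,[-37,5,0,0],x_scale=[1,1,.001,.001]); print(depth,z.x,z.fun[:4],z.cost)
    if depth in(.027,.012):
        K=key_rot('flip',z.x[0])*R.from_euler('y',z.x[1],degrees=True); o=np.array([*S,.087-depth])-K.apply([.065,0,0])+np.array([z.x[2],z.x[3],0])
        crop(cv2.imread('pics/scene_w_full.png'),235,175,325,235,8,f'pics/w{int(depth*1000)}.png',cam='scene',lines=lines(o,K,(255,0,0))+[(circ(S,.019,.087),(0,255,0))])
E
```

```text
rim [535.157 299.21 ]
0.027 [-43.702 -13.609  -0.003   0.002] [-0.119  0.008  0.029  0.028] 0.07340283650030052
0.02 [-44.677 -14.988   0.      0.006] [-0.127  0.028 -0.017 -0.191] 0.23107629156014195
0.012 [-26.987   3.874   0.019  -0.001] [-0.663  0.343  1.016 -1.023] 3.161705612515219
0.007 [-25.842   4.913   0.023   0.001] [-0.654  0.354  1.023 -1.198] 4.234084521863294
0.003 [-25.036   5.622   0.026   0.003] [-0.653  0.363  1.032 -1.338] 5.245105315508233
```

View pics/w27.png

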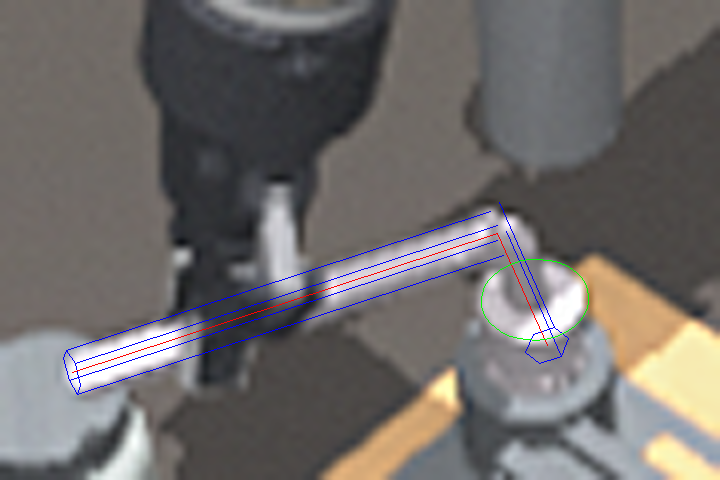

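View pics/w12.png

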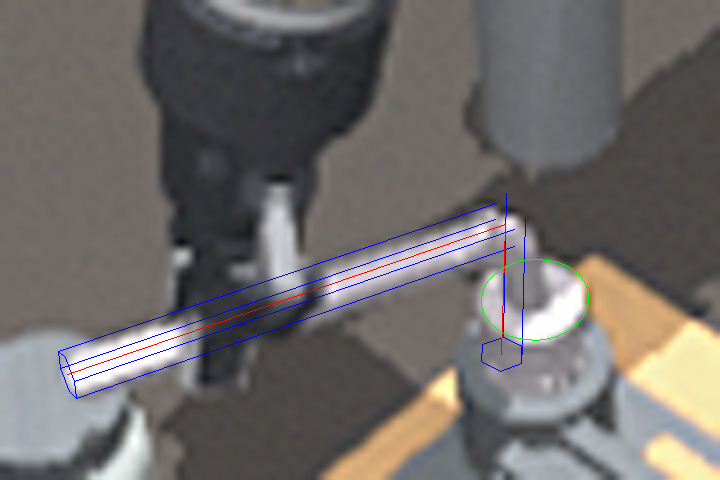

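```bash
python3 - <<'E'
import cv2
i=cv2.imread('pics/scene_w_full.png')[190:225,285:320]; cv2.imwrite('pics/wz.png',cv2.resize(i,(595,595),interpolation=cv2.INTER_CUBIC))
E
```

```text
(no output)
```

View pics/wz.png

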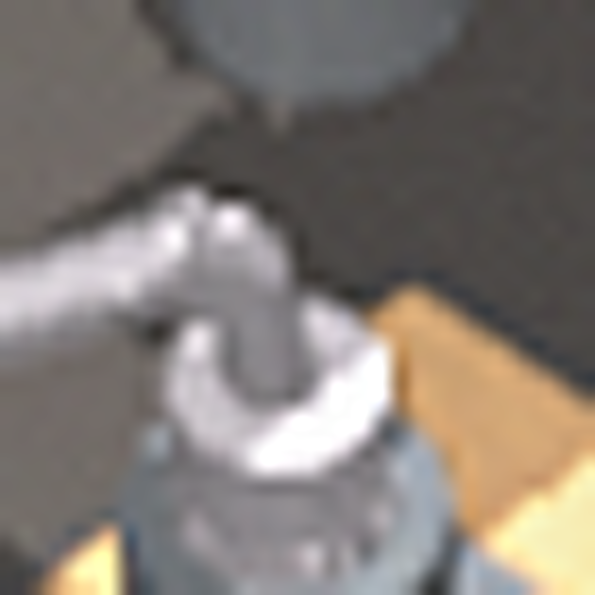

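```bash
cat > fr.py <<'E'
from k import *
from scipy.optimize import least_squares
def free(ob,depths=(.027,.023,.02,.015,.01)):
  for depth in depths:
    def f(x):
        K=key_rot('flip',x[0])*R.from_euler('y',x[1],degrees=True); o=np.array([*S,.087-depth])-K.apply([.065,0,0])+np.array([x[2],x[3],0])
        return np.concatenate([proj(c,o+K.apply(k))-u for c,u,k in ob]+[np.array(x[2:])*300])
    z=least_squares(f,[-37,-5,0,0],x_scale=[1,1,.001,.001]); print(depth,z.x,z.fun[:-2],z.cost)
E
python3 - <<'E'
from fr import *
s=lambda u,v:np.array((235-.5+u/8,175-.5+v/8))
w=lambda u,v:np.array((285-.5+u/17,190-.5+v/17))
free([('scene',s(73,372),[0,0,-.155]),('scene',w(243,240),[0,0,0]),('scene',w(258,325),[.031,0,0])])
E
```

```text
0.027 [-36.231  -5.703  -0.001  -0.002] [ 0.233 -0.064 -0.346 -0.712  0.276  1.469] 1.6421295432624845
0.023 [-36.049  -6.11    0.     -0.   ] [ 0.094 -0.001 -0.385 -1.105  0.317  1.087] 1.3308490928726884
0.02 [-35.931  -6.439   0.001   0.001] [-0.01   0.049 -0.419 -1.398  0.349  0.8  ] 1.5710972817184472
0.015 [-35.777  -7.039   0.003   0.003] [-0.184  0.138 -0.483 -1.886  0.404  0.32 ] 2.878346191823246
0.01 [-35.684  -7.712   0.004   0.005] [-0.357  0.235 -0.559 -2.371  0.461 -0.162] 5.324637958726535
```

The refit (bearing -36°, depth 23 to 27 mm, sag 6°) agrees with a properly seated key. Now I swing slowly with the caged jaws, checking torque often.

Request:
drive_tool --series '[{"x": 0,"y": -0.16,"z": 0,"ax": 0.39,"ay": 0,"az": -0.1},{"x": 0,"y": -0.32,"z": -0.01,"ax": 0.77,"ay": 0,"az": -0.2},{"x": -0.01,"y": -0.48,"z": -0.02,"ax": 1.16,"ay": 0,"az": -0.3},{"x": -0.01,"y": -0.64,"z": -0.04,"ax": 1.55,"ay": 0,"az": -0.4},{"x": -0.02,"y": -0.8,"z": -0.07,"ax": 1.94,"ay": 0,"az": -0.5}]'

```text
time: 18.23
tool_pos: [0.6468, -0.1077, 0.1002]
tool_rot: [0.726, 0.246, 0.56, -0.316]
contact_force: [2.1, 2.4, -0.3]
gripper_width: 0.191
```

```bash
python3 tq.py
```

```text
18.23 [ 0.647 -0.108  0.1  ] F [ 2.08   2.425 -0.256] T [ 0.429 -0.23   0.147] axis torque 0.51 bear -46.7 toolbear 42.8
```

Request:
drive_tool --series '[{"x": 0,"y": -0.16,"z": 0,"ax": 0.39,"ay": 0,"az": -0.1},{"x": 0,"y": -0.32,"z": -0.01,"ax": 0.77,"ay": 0,"az": -0.2}]'

```text
time: 18.4
tool_pos: [0.6417, -0.1121, 0.1005]
tool_rot: [0.715, 0.266, 0.551, -0.34]
contact_force: [4.5, 5.1, -0.1]
gripper_width: 0.187
```

```bash
python3 tq.py
```

```text
18.4 [ 0.642 -0.112  0.101] F [ 4.451  5.103 -0.148] T [ 0.942 -0.64   0.39 ] axis torque 1.16 bear -50.0 toolbear 38.9
```

Request:
drive_tool --series '[{"x": 0,"y": -0.16,"z": 0,"ax": 0.39,"ay": 0,"az": -0.1},{"x": 0,"y": -0.32,"z": -0.01,"ax": 0.77,"ay": 0,"az": -0.2}]'

```text
time: 18.57
tool_pos: [0.6364, -0.116, 0.1009]
tool_rot: [0.703, 0.286, 0.54, -0.363]
contact_force: [9.6, 8.7, -1.6]
gripper_width: 0.191
```

```bash
python3 tq.py; python3 pic.py x
```

```text
18.57 [ 0.636 -0.116  0.101] F [ 9.649  8.651 -1.566] T [ 1.406 -1.178  0.592] axis torque 2.08 bear -53.3 toolbear 34.9
```

View pics/scene_x.png

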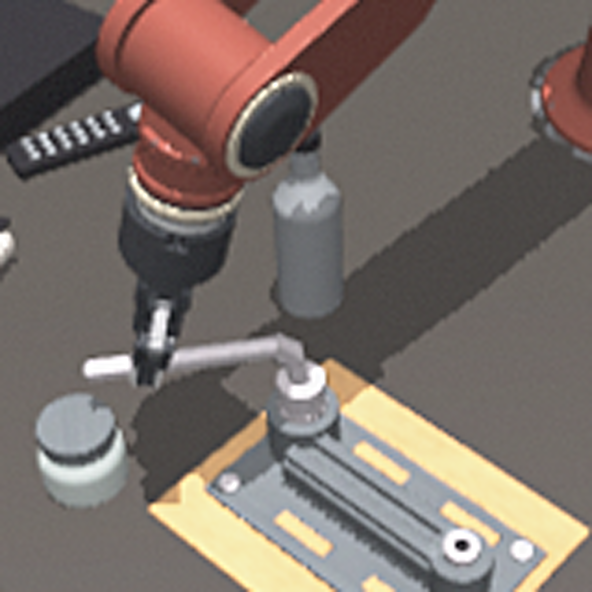

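Request:
drive_tool --series '[{"x": 0,"y": -0.16,"z": 0,"ax": 0.39,"ay": 0,"az": -0.1},{"x": 0,"y": -0.32,"z": -0.01,"ax": 0.77,"ay": 0,"az": -0.2},{"x": -0.01,"y": -0.48,"z": -0.02,"ax": 1.16,"ay": 0,"az": -0.3}]'

```text
time: 18.92
tool_pos: [0.6274, -0.1219, 0.1013]
tool_rot: [0.684, 0.315, 0.524, -0.398]
contact_force: [10.1, 9.3, -2.2]
gripper_width: 0.193
```

```bash
sed -i "s/'axis torque',/'Ftorque',round(d[0]*F[1]-d[1]*F[0],2),'axis torque',/" tq.py; python3 tq.py
```

```text
18.92 [ 0.627 -0.122  0.101] F [10.096  9.288 -2.243] T [ 1.541 -1.521  0.69 ] Ftorque 1.55 axis torque 2.24 bear -58.6 toolbear 29.0
```

Request:
drive_tool --series '[{"x": 0,"y": -0.16,"z": 0,"ax": 0.39,"ay": 0,"az": -0.1},{"x": 0,"y": -0.32,"z": -0.01,"ax": 0.77,"ay": 0,"az": -0.2},{"x": -0.01,"y": -0.48,"z": -0.02,"ax": 1.16,"ay": 0,"az": -0.3}]'

```text
time: 19.17
tool_pos: [0.6171, -0.1275, 0.1016]
tool_rot: [0.662, 0.342, 0.507, -0.433]
contact_force: [11.8, 6.6, -2.9]
gripper_width: 0.191
```

```bash
python3 tq.py
```

```text
19.17 [ 0.617 -0.127  0.102] F [11.76   6.607 -2.9  ] T [ 1.342 -1.695  0.654] Ftorque 1.55 axis torque 2.2 bear -64.5 toolbear 23.0
```

The torque holds at 1.55 N m, so the screw is turning now.

Request:
drive_tool --series '[{"x": 0,"y": -0.16,"z": 0,"ax": 0.39,"ay": 0,"az": -0.1},{"x": 0,"y": -0.32,"z": -0.01,"ax": 0.77,"ay": 0,"az": -0.2},{"x": -0.01,"y": -0.48,"z": -0.02,"ax": 1.16,"ay": 0,"az": -0.3}]'

```text
time: 19.42
tool_pos: [0.6061, -0.132, 0.1018]
tool_rot: [0.639, 0.368, 0.489, -0.467]
contact_force: [12.6, 5.2, -3.5]
gripper_width: 0.19
```

```bash
python3 tq.py
```

```text
19.42 [ 0.606 -0.132  0.102] F [12.635  5.175 -3.461] T [ 1.15  -1.834  0.683] Ftorque 1.57 axis torque 2.25 bear -70.4 toolbear 17.0
```

Request:
drive_tool --series '[{"x": 0,"y": -0.16,"z": 0,"ax": 0.39,"ay": 0,"az": -0.1},{"x": 0,"y": -0.32,"z": -0.01,"ax": 0.77,"ay": 0,"az": -0.2},{"x": -0.01,"y": -0.48,"z": -0.02,"ax": 1.16,"ay": 0,"az": -0.3}]'

```text
time: 19.67
tool_pos: [0.5947, -0.1354, 0.1021]
tool_rot: [0.613, 0.394, 0.469, -0.499]
contact_force: [12.6, 4.4, -2.2]
gripper_width: 0.191
```

```bash
python3 tq.py
```

```text
19.67 [ 0.595 -0.135  0.102] F [12.575  4.444 -2.2  ] T [ 1.019 -1.932  0.74 ] Ftorque 1.53 axis torque 2.27 bear -76.3 toolbear 11.1
```

Request:
drive_tool --series '[{"x": 0,"y": -0.16,"z": 0,"ax": 0.39,"ay": 0,"az": -0.1},{"x": 0,"y": -0.32,"z": -0.01,"ax": 0.77,"ay": 0,"az": -0.2}]'

```text
time: 19.83
tool_pos: [0.587, -0.137, 0.1022]
tool_rot: [0.596, 0.41, 0.455, -0.52]
contact_force: [13.2, 3.1, -2.9]
gripper_width: 0.194
```

```bash
python3 tq.py
```

```text
19.83 [ 0.587 -0.137  0.102] F [13.228  3.149 -2.859] T [ 0.766 -1.984  0.742] Ftorque 1.56 axis torque 2.3 bear -80.2 toolbear 7.1
```

Request:
drive_tool --series '[{"x": 0,"y": -0.16,"z": 0,"ax": 0.39,"ay": 0,"az": -0.1},{"x": 0,"y": -0.32,"z": -0.01,"ax": 0.77,"ay": 0,"az": -0.2},{"x": -0.01,"y": -0.48,"z": -0.02,"ax": 1.16,"ay": 0,"az": -0.3}]'

```text
time: 20.08
tool_pos: [0.5752, -0.1384, 0.1024]
tool_rot: [0.568, 0.433, 0.433, -0.55]
contact_force: [12.5, 1.5, -3.0]
gripper_width: 0.189
```

```bash
python3 tq.py
```

```text
20.08 [ 0.575 -0.138  0.102] F [12.527  1.49  -2.969] T [ 0.592 -2.048  0.642] Ftorque 1.45 axis torque 2.09 bear -86.1 toolbear 1.1
```

Request:
drive_tool --series '[{"x": 0,"y": -0.16,"z": 0,"ax": 0.39,"ay": 0,"az": -0.1},{"x": 0,"y": -0.32,"z": -0.01,"ax": 0.77,"ay": 0,"az": -0.2}]'

```text
time: 20.25
tool_pos: [0.5674, -0.1387, 0.1024]
tool_rot: [-0.548, -0.448, -0.418, 0.569]
contact_force: [13.5, 0.2, -3.6]
gripper_width: 0.186
```

```bash
python3 tq.py; python3 pic.py y
```

```text
20.25 [ 0.567 -0.139  0.102] F [13.526  0.242 -3.636] T [ 0.375 -2.145  0.66 ] Ftorque 1.56 axis torque 2.22 bear -90.1 toolbear -2.9
```

View pics/scene_y.png

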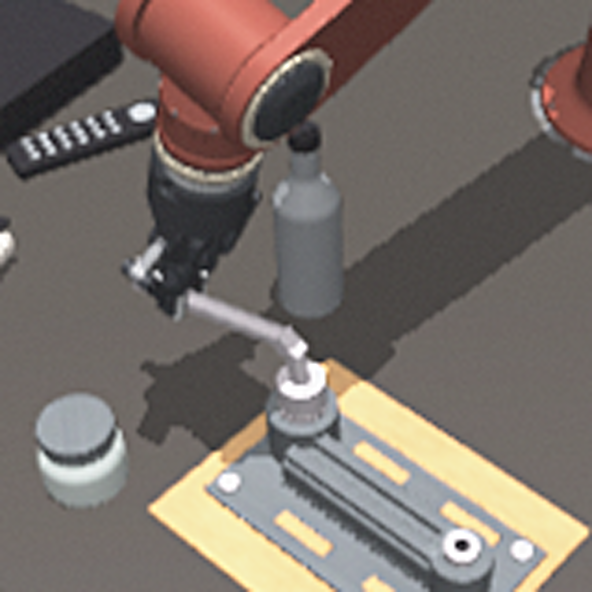

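View pics/top_y.png

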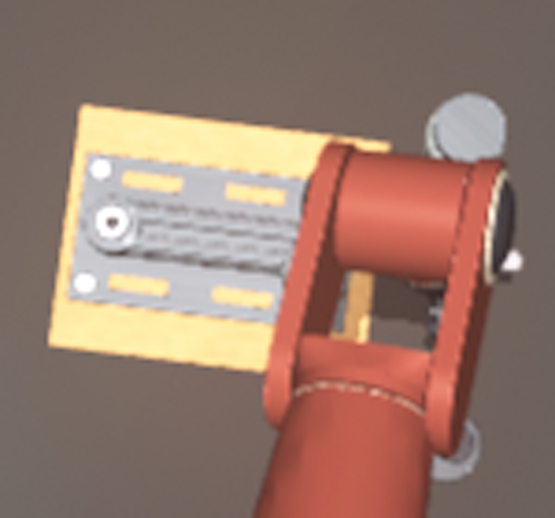

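Request:
drive_tool --series '[{"x": 0,"y": -0.16,"z": 0,"ax": 0.39,"ay": 0,"az": -0.1}]'

```text
time: 20.43
tool_pos: [0.5636, -0.1387, 0.1024]
tool_rot: [-0.538, -0.455, -0.41, 0.579]
contact_force: [13.8, 1.1, -2.9]
gripper_width: 0.189
```

```bash
python3 tq.py
```

```text
20.43 [ 0.564 -0.139  0.102] F [13.804  1.053 -2.889] T [ 0.332 -2.129  0.631] Ftorque 1.58 axis torque 2.22 bear -92.0 toolbear -4.8
```

Request:
drive_tool --series '[{"x": 0,"y": -0.16,"z": 0,"ax": 0.39,"ay": 0,"az": -0.1}]'

```text
time: 20.52
tool_pos: [0.5595, -0.1385, 0.1025]
tool_rot: [-0.528, -0.463, -0.402, 0.588]
contact_force: [13.0, -0.3, -3.6]
gripper_width: 0.19
```

```bash
python3 tq.py
```

```text
20.52 [ 0.56  -0.138  0.102] F [12.987 -0.322 -3.63 ] T [ 0.262 -2.118  0.673] Ftorque 1.49 axis torque 2.17 bear -94.0 toolbear -6.9
```

Request:
drive_tool --series '[{"x": 0,"y": -0.16,"z": 0,"ax": 0.39,"ay": 0,"az": -0.1}]'

```text
time: 20.6
tool_pos: [0.5556, -0.1382, 0.1025]
tool_rot: [-0.517, -0.47, -0.394, 0.597]
contact_force: [13.8, -0.1, -3.1]
gripper_width: 0.191
```

```bash
python3 tq.py
```

```text
20.6 [ 0.556 -0.138  0.102] F [13.763 -0.116 -3.1  ] T [ 0.146 -2.164  0.737] Ftorque 1.58 axis torque 2.32 bear -96.0 toolbear -8.9
```

Request:
drive_tool --series '[{"x": 0,"y": -0.16,"z": 0,"ax": 0.39,"ay": 0,"az": -0.1}]'

```text
time: 20.68
tool_pos: [0.5524, -0.1377, 0.1027]
tool_rot: [-0.507, -0.477, -0.385, 0.605]
contact_force: [16.9, -1.6, -3.9]
gripper_width: 0.188
```

```bash
python3 tq.py; python3 pic.py aa
```

```text
20.68 [ 0.552 -0.138  0.103] F [16.89  -1.551 -3.88 ] T [ 0.158 -2.81   0.935] Ftorque 1.95 axis torque 2.88 bear -97.5 toolbear -10.9
```

```bash
python3 - <<'E'
import cv2
i=cv2.imread('pics/scene_aa_full.png')[165:225,245:325]; cv2.imwrite('pics/aaz.png',cv2.resize(i,None,fx=9,fy=9,interpolation=cv2.INTER_CUBIC))
E
```

```text
(no output)
```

View pics/aaz.png

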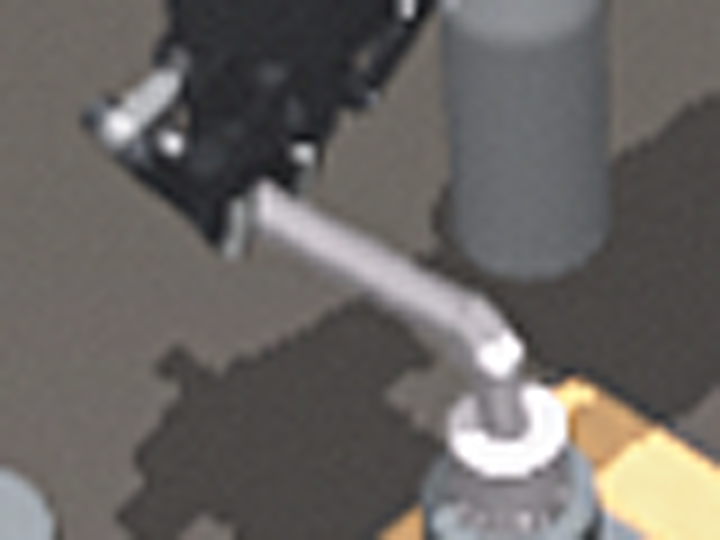

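Torque jumps to 1.95 N m and the tool starts lagging, about 40–44° after turning began. That looks like the stop. One more small push and hold to confirm.

Request:
drive_tool --series '[{"x": 0,"y": -0.08,"z": 0,"ax": 0.2,"ay": 0,"az": -0.05},{"x": 0,"y": -0.08,"z": 0,"ax": 0.2,"ay": 0,"az": -0.05}]'

```text
time: 20.95
tool_pos: [0.5504, -0.1375, 0.1029]
tool_rot: [-0.502, -0.481, -0.381, 0.61]
contact_force: [14.7, -1.4, -3.5]
gripper_width: 0.188
```

```bash
python3 tq.py
```

```text
20.95 [ 0.55  -0.137  0.103] F [14.657 -1.368 -3.455] T [ 0.095 -2.309  0.717] Ftorque 1.69 axis torque 2.41 bear -98.5 toolbear -11.9
```

Request:
drive_tool --series '[{"x": 0,"y": -0.08,"z": 0,"ax": 0.2,"ay": 0,"az": -0.05},{"x": 0,"y": -0.08,"z": 0,"ax": 0.2,"ay": 0,"az": -0.05}]'

```text
time: 21.12
tool_pos: [0.5483, -0.1371, 0.1029]
tool_rot: [-0.497, -0.484, -0.377, 0.614]
contact_force: [14.0, -1.4, -2.9]
gripper_width: 0.193
```

```bash
python3 tq.py
```

```text
21.12 [ 0.548 -0.137  0.103] F [14.037 -1.444 -2.933] T [ 0.049 -2.22   0.712] Ftorque 1.62 axis torque 2.33 bear -99.6 toolbear -12.9
```

```bash
python3 pic.py ab; python3 - <<'E'
import cv2,numpy as np
i=cv2.imread('pics/scene_ab_full.png')[165:225,245:325]; j=cv2.imread('pics/top_ab_full.png')[175:235,330:410]
cv2.imwrite('pics/abs.png',cv2.resize(i,None,fx=10,fy=10,interpolation=cv2.INTER_CUBIC));cv2.imwrite('pics/abt.png',cv2.resize(j,None,fx=10,fy=10,interpolation=cv2.INTER_CUBIC))
E
```

```text
(no output)
```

View pics/abs.png

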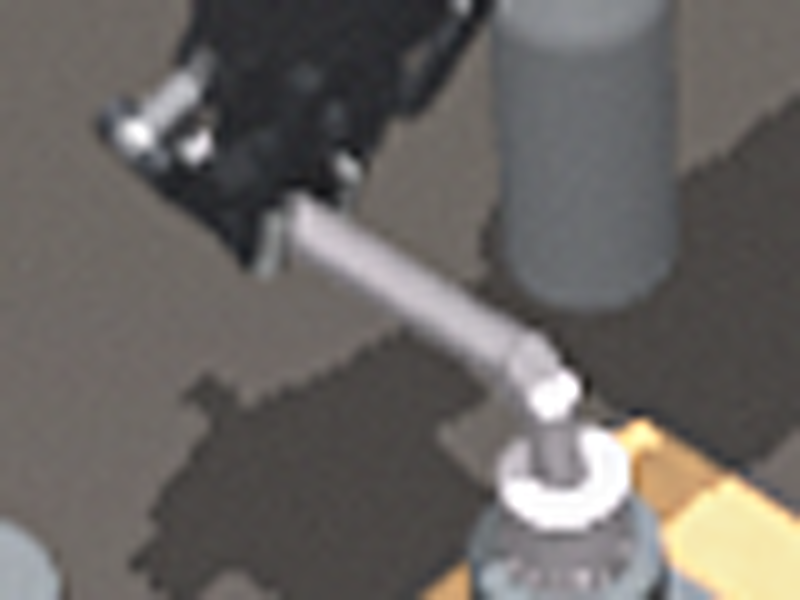

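View pics/abt.png

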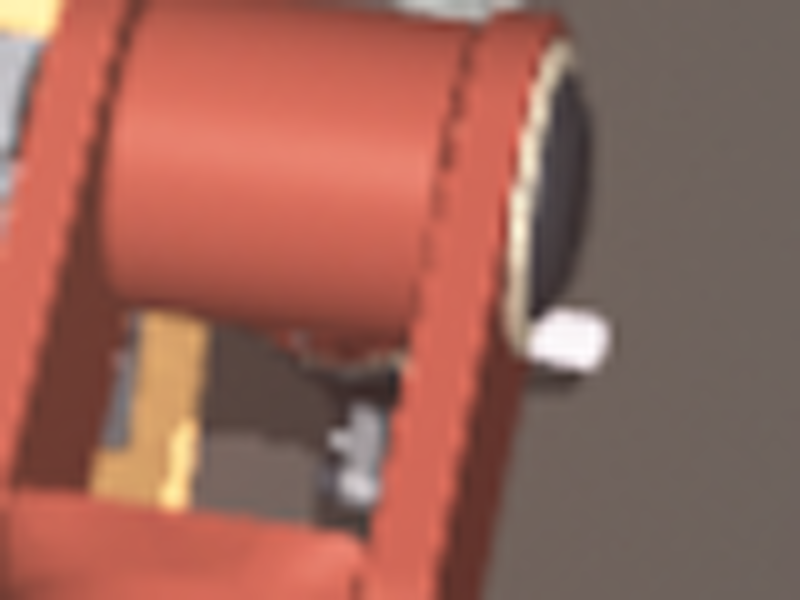

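```bash
python3 - <<'E'
from fr import *
a=np.array((330-.5+60.5,175-.5+34.2))
for z in(.105,.112,.12):
    p=ray('top',*a,z); d=p[:2]-S; print(z,p,np.degrees(np.arctan2(d[1],d[0])),np.linalg.norm(d))
s=lambda u,v:np.array((245-.5+u/10,165-.5+v/10))
# scene: hand exit point of arm at (310,215)? unknown along-arm; bend (548,368); short axis point(555,440)
free([('top',a,[0,0,-.155]),('scene',s(543,362),[0,0,0])],(.027,.024,.02))
E
```

```text
0.105 [ 0.545 -0.182  0.105] -97.79202982481497 0.16190708906202605
0.112 [ 0.544 -0.181  0.112] -98.08621841787526 0.1608653675705118
0.12 [ 0.544 -0.18   0.12 ] -98.42712353065698 0.15968009429330812
0.027 [-97.271  -8.591  -0.001   0.   ] [ 0.11   0.031 -0.137  0.343] 0.12723595063941365
0.024 [-97.921  -7.125   0.      0.   ] [0.083 0.01  0.018 0.032] 0.005957665227652595
0.02 [-98.83   -4.989   0.001  -0.   ] [ 0.009 -0.012  0.224 -0.36 ] 0.17501884227189252
```

The stop was reached: torque rose above the steady 1.55 to 1.95 N m, and the key now winds up about 20° past the screw. I won't push further, as it could skip. Now I back off about 18° into the free play so the key relaxes.

Request:
drive_tool --series '[{"x": 0,"y": 0.32,"z": -0.01,"ax": -0.77,"ay": 0,"az": 0.2},{"x": 0,"y": 0.64,"z": -0.04,"ax": -1.55,"ay": 0,"az": 0.4},{"x": -0.02,"y": 0.96,"z": -0.09,"ax": -2.32,"ay": 0,"az": 0.6}]'

```text
time: 21.47
tool_pos: [0.5671, -0.1398, 0.1003]
tool_rot: [-0.555, -0.437, -0.429, 0.563]
contact_force: [-0.1, -0.2, -0.0]
gripper_width: 0.186
```

```bash
python3 tq.py
```

```text
21.47 [ 0.567 -0.14   0.1  ] F [-0.148 -0.229 -0.003] T [ 0.079  0.029 -0.013] Ftorque -0.02 axis torque -0.03 bear -90.2 toolbear -0.9
```

Request:
drive_tool --series '[{"x": 0,"y": 0.16,"z": 0,"ax": -0.39,"ay": 0,"az": 0.1},{"x": 0,"y": 0.32,"z": -0.01,"ax": -0.77,"ay": 0,"az": 0.2}]'

```text
time: 21.63
tool_pos: [0.5752, -0.1396, 0.1004]
tool_rot: [0.574, 0.422, 0.443, -0.543]
contact_force: [-0.3, -0.3, -0.1]
gripper_width: 0.187
```

```bash
python3 tq.py
```

```text
21.63 [ 0.575 -0.14   0.1  ] F [-0.31  -0.335 -0.064] T [ 0.117 -0.008  0.033] Ftorque -0.04 axis torque -0.01 bear -86.2 toolbear 3.0
```

Request:
drive_tool --series '[{"x": 0,"y": 0.16,"z": 0,"ax": -0.39,"ay": 0,"az": 0.1},{"x": 0,"y": 0.32,"z": -0.01,"ax": -0.77,"ay": 0,"az": 0.2}]'

```text
time: 21.8
tool_pos: [0.5826, -0.1389, 0.1]
tool_rot: [0.593, 0.407, 0.458, -0.523]
contact_force: [-0.3, -0.0, -0.1]
gripper_width: 0.19
```

```bash
python3 tq.py
```

```text
21.8 [ 0.583 -0.139  0.1  ] F [-0.3   -0.003 -0.073] T [ 0.071  0.124 -0.069] Ftorque -0.03 axis torque -0.1 bear -82.5 toolbear 7.0
```

Request:
drive_tool --series '[{"x": 0,"y": 0.16,"z": 0,"ax": -0.39,"ay": 0,"az": 0.1},{"x": 0,"y": 0.32,"z": -0.01,"ax": -0.77,"ay": 0,"az": 0.2}]'

```text
time: 21.97
tool_pos: [0.5904, -0.1377, 0.0999]
tool_rot: [0.61, 0.39, 0.472, -0.503]
contact_force: [-1.0, 0.2, -0.8]
gripper_width: 0.187
```

```bash
python3 tq.py; python3 pic.py ac;  python3 - <<'E'
import cv2,numpy as np
i=cv2.imread('pics/scene_ac_full.png')[165:225,245:325]; j=cv2.imread('pics/top_ac_full.png')[175:235,330:410]
cv2.imwrite('pics/acs.png',cv2.resize(i,None,fx=10,fy=10,interpolation=cv2.INTER_CUBIC));cv2.imwrite('pics/act.png',cv2.resize(j,None,fx=10,fy=10,interpolation=cv2.INTER_CUBIC))
E
```

```text
21.97 [ 0.59  -0.138  0.1  ] F [-1.018  0.208 -0.777] T [ 0.095  0.108 -0.038] Ftorque -0.11 axis torque -0.15 bear -78.7 toolbear 11.0
```

View pics/acs.png

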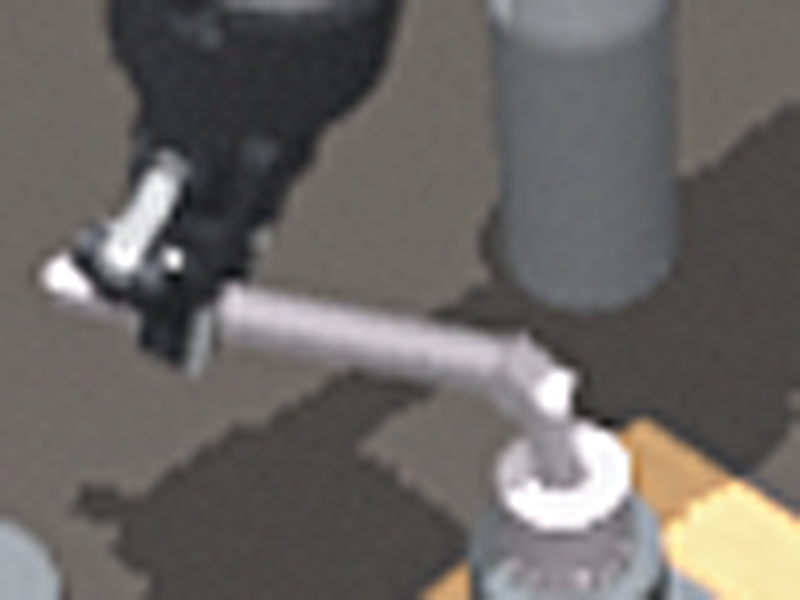

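View pics/act.png

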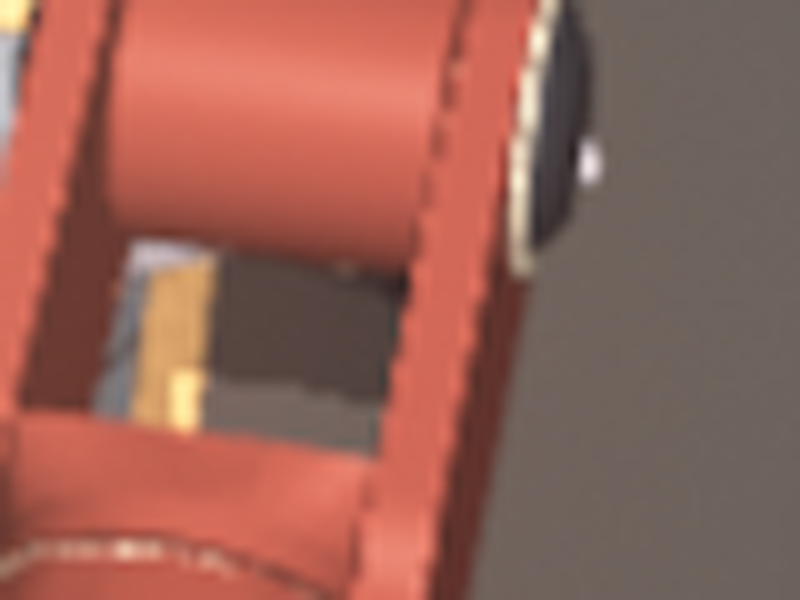

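```bash
python3 - <<'E'
from fr import *
a=np.array((330-.5+59.8,175-.5+16.2))
for z in(.105,.112):
    p=ray('top',*a,z); d=p[:2]-S; print(z,p,np.degrees(np.arctan2(d[1],d[0])),np.linalg.norm(d))
s=lambda u,v:np.array((245-.5+u/10,165-.5+v/10))
free([('top',a,[0,0,-.155]),('scene',s(52,277),[0,0,-.155]),('scene',s(540,364),[0,0,0])],(.027,.024,.02))
E
```

```text
0.105 [ 0.599 -0.181  0.105] -78.69041594465725 0.1623830460734751
0.112 [ 0.598 -0.18   0.112] -78.94946292471337 0.16107674500527522
0.027 [-77.599  -7.9    -0.002  -0.001] [ 0.011 -0.278  0.505 -0.068 -0.409  0.563] 0.6184299532399483
0.024 [-77.855  -8.636  -0.001   0.   ] [-0.078 -0.376  0.53  -0.196 -0.567  0.088] 0.46257459652103633
0.02 [-78.186  -9.614  -0.      0.002] [-0.206 -0.509  0.57  -0.362 -0.782 -0.551] 0.9535526530229225
```

The key now rests at about -78.5°, which fits a screw turn near 40°. To be sure the seated and upright condition held with the hand on the outer arm, I grip, level the arm slightly, hold, then release.

Request:
drive_tool --series '[{"x": 0,"y": 0,"z": 0,"ax": 0,"ay": 0,"az": 0},{"x": 0,"y": 0,"z": 0,"ax": 0,"ay": 0,"az": 0},{"x": 0,"y": 0,"z": 0,"ax": 0,"ay": 0,"az": 0}]' --hand 0

```text
time: 22.32
tool_pos: [0.5899, -0.138, 0.0996]
tool_rot: [0.61, 0.39, 0.471, -0.504]
contact_force: [-2.8, -0.9, 1.3]
gripper_width: 0.148
```

Request:
drive_tool --series '[{"x": -0.1,"y": 0,"z": 0.03,"ax": 0,"ay": 0,"az": 0},{"x": -0.2,"y": 0,"z": 0.05,"ax": 0,"ay": 0,"az": 0},{"x": -0.3,"y": 0,"z": 0.08,"ax": 0,"ay": -0.5,"az": 0},{"x": -0.3,"y": 0,"z": 0.08,"ax": 0,"ay": -0.5,"az": 0},{"x": -0.3,"y": 0,"z": 0.08,"ax": 0,"ay": -0.5,"az": 0}]'

```text
time: 22.73
tool_pos: [0.5897, -0.1367, 0.1063]
tool_rot: [0.619, 0.38, 0.459, -0.511]
contact_force: [-3.1, 4.1, -3.4]
gripper_width: 0.144
```

```bash
python3 tq.py; python3 pic.py ad;  python3 - <<'E'
import cv2,numpy as np
i=cv2.imread('pics/scene_ad_full.png')[165:225,245:325]
cv2.imwrite('pics/ads.png',cv2.resize(i,None,fx=10,fy=10,interpolation=cv2.INTER_CUBIC))
E
```

```text
22.73 [ 0.59  -0.137  0.106] F [-3.065  4.117 -3.419] T [0.878 0.452 0.199] Ftorque -0.26 axis torque -0.06 bear -78.9 toolbear 10.9
```

View pics/ads.png

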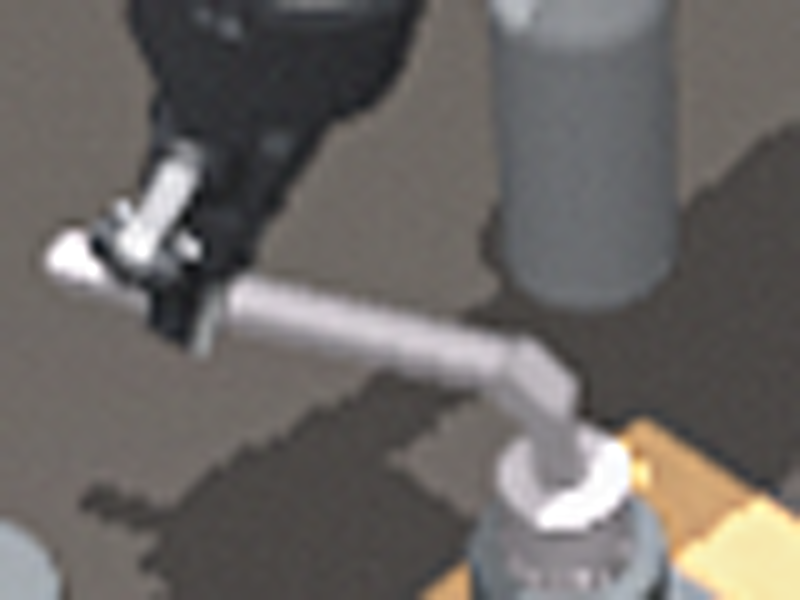

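Request:
drive_tool --series '[{"x": 0.1,"y": 0,"z": -0.03,"ax": 0,"ay": 0.2,"az": 0},{"x": 0.2,"y": 0,"z": -0.05,"ax": 0,"ay": 0.5,"az": 0},{"x": 0.28,"y": 0,"z": -0.07,"ax": 0,"ay": 0.5,"az": 0}]'

```text
time: 23.08
tool_pos: [0.5902, -0.1382, 0.0998]
tool_rot: [0.609, 0.392, 0.472, -0.503]
contact_force: [-2.8, 4.5, 0.9]
gripper_width: 0.146
```

Request:
drive_tool --series '[{"x": 0,"y": 0,"z": 0,"ax": 0,"ay": 0,"az": 0},{"x": 0,"y": 0,"z": 0,"ax": 0,"ay": 0,"az": 0},{"x": 0,"y": 0,"z": 0,"ax": 0,"ay": 0,"az": 0},{"x": 0,"y": 0,"z": 0,"ax": 0,"ay": 0,"az": 0}]' --hand 0.4

```text
time: 23.42
tool_pos: [0.5915, -0.139, 0.1013]
tool_rot: [0.611, 0.391, 0.47, -0.503]
contact_force: [-0.9, -0.4, -0.2]
gripper_width: 0.403
```

Request:
drive_tool --series '[{"x": -0.4,"y": 0,"z": 0.1,"ax": 0,"ay": 0,"az": 0},{"x": -1.0,"y": 0,"z": 0.25,"ax": 0,"ay": 0,"az": 0},{"x": -2.0,"y": 0,"z": 0.5,"ax": 0,"ay": 0,"az": 0},{"x": -3.5,"y": 0,"z": 0.9,"ax": 0,"ay": 0,"az": 0},{"x": -5,"y": 0,"z": 1.3,"ax": 0,"ay": 0,"az": 0}]'

```text
time: 23.83
tool_pos: [0.5895, -0.1385, 0.2304]
tool_rot: [0.61, 0.39, 0.472, -0.503]
contact_force: [1.1, 0.3, 1.1]
gripper_width: 0.402
```

```bash
python3 tq.py; python3 pic.py ae
```

```text
23.83 [ 0.589 -0.139  0.23 ] F [1.051 0.265 1.136] T [ 0.088  0.004 -0.032] Ftorque 0.13 axis torque 0.09 bear -79.2 toolbear 10.8
```

View pics/scene_ae.png

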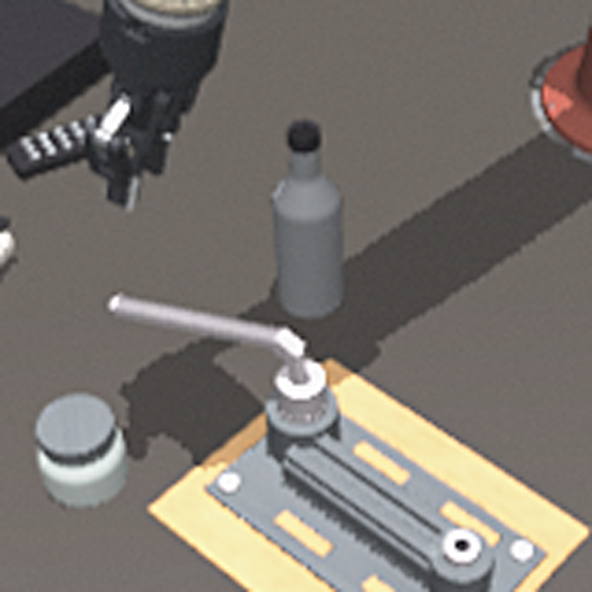

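View pics/top_ae.png

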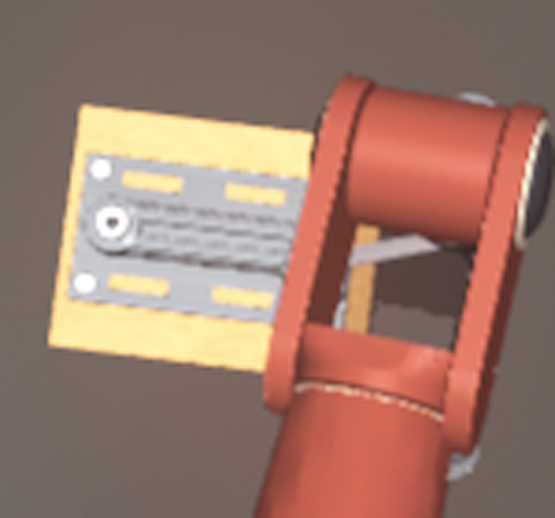

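```bash
python3 -c "
from p import *
s,p,r=cur(); print(r.inv().apply([0,-.18,.05])/.025)"
```

```text
[-0.129 -1.322  7.354]
```

Request:
drive_tool --series '[{"x": -0.1,"y": -1.3,"z": 7.4,"ax": 0,"ay": 0,"az": 0},{"x": -0.1,"y": -1.3,"z": 7.4,"ax": 0,"ay": 0,"az": 0},{"x": -0.1,"y": -1.3,"z": 7.4,"ax": 0,"ay": 0,"az": 0},{"x": -0.1,"y": -1.3,"z": 7.4,"ax": 0,"ay": 0,"az": 0},{"x": -0.1,"y": -1.3,"z": 7.4,"ax": 0,"ay": 0,"az": 0}]'

```text
time: 24.35
tool_pos: [0.5916, -0.3244, 0.2808]
tool_rot: [0.611, 0.391, 0.469, -0.504]
contact_force: [0.1, -0.5, 0.7]
gripper_width: 0.4
```

```bash
python3 pic.py af; python3 tq.py; python3 - <<'E'
import cv2
i=cv2.imread('pics/scene_af_full.png')[165:225,240:320]; j=cv2.imread('pics/top_af_full.png')[170:230,320:400]
cv2.imwrite('pics/afs.png',cv2.resize(i,None,fx=10,fy=10,interpolation=cv2.INTER_CUBIC));cv2.imwrite('pics/aft.png',cv2.resize(j,None,fx=10,fy=10,interpolation=cv2.INTER_CUBIC))
E
```

```text
24.45 [ 0.592 -0.324  0.28 ] F [ 0.722  0.823 -0.797] T [ 0.147 -0.024 -0.054] Ftorque 0.24 axis torque 0.18 bear -85.4 toolbear 10.6
```

View pics/afs.png

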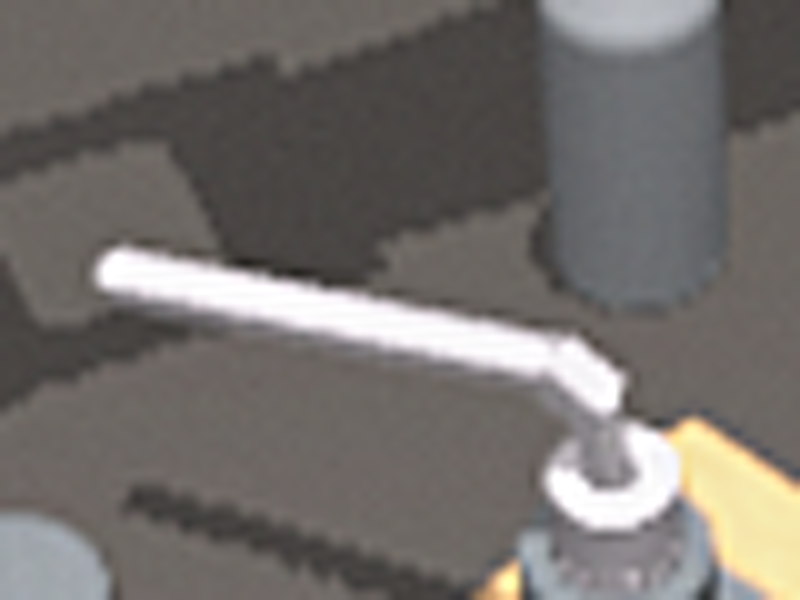

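View pics/aft.png

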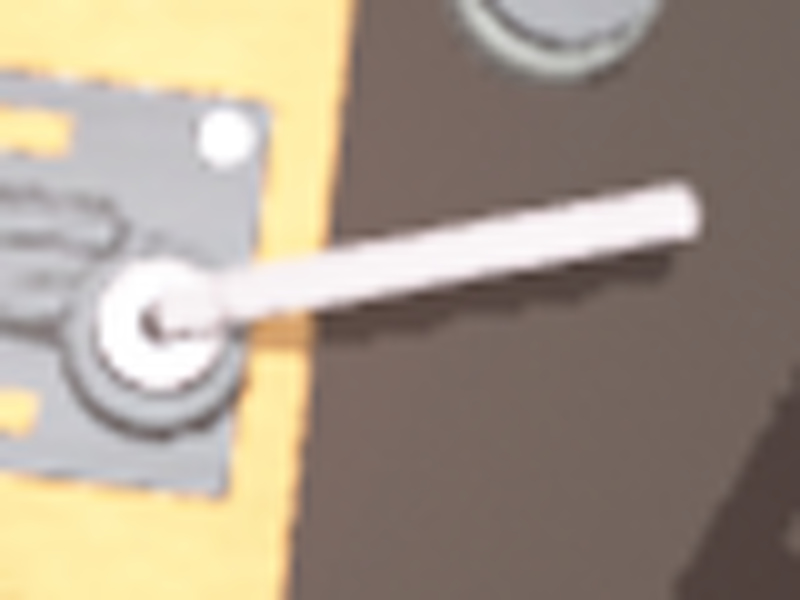

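```bash
python3 - <<'E'
from fr import *
t=lambda u,v:np.array((320-.5+u/10,170-.5+v/10)); s=lambda u,v:np.array((240-.5+u/10,165-.5+v/10))
a,b=ray('top',*t(690,212),.108),ray('top',*t(260,296),.122); d=a-b; print(np.degrees(np.arctan2(d[1],d[0])))
free([('top',t(690,212),[0,0,-.155]),('top',t(260,296),[0,0,-.022]),('scene',s(108,268),[0,0,-.155]),('scene',s(590,362),[0,0,0]),('scene',s(604,440),[.035,0,0])],(.027,.024,.021,.018,.014))
E
```

```text
-78.2857514148206
0.027 [-77.367  -6.643  -0.003  -0.001] [ 0.704 -0.28   0.725  0.399  0.085  0.     0.189  0.634  0.608  1.611] 2.7579589847179276
0.024 [-77.679  -7.448  -0.002   0.   ] [ 0.607 -0.319  0.663  0.034  0.153 -0.117  0.048  0.163  0.629  1.213] 1.6245578585147753
0.021 [-77.987  -8.249  -0.001   0.001] [ 0.503 -0.359  0.603 -0.33   0.226 -0.231 -0.096 -0.311  0.647  0.812] 1.2317209280359618
0.018 [-78.289  -9.045  -0.001   0.002] [ 0.389 -0.401  0.544 -0.693  0.305 -0.342 -0.242 -0.787  0.661  0.407] 1.5853834435824055
0.014 [-78.684 -10.1     0.      0.004] [ 0.226 -0.458  0.468 -1.177  0.418 -0.486 -0.439 -1.425  0.675 -0.137] 3.229319790700641
```

```bash
python3 - <<'E'
from fr import *
ims=[]
for dep,x in((.027,(-77.4,-6.6,-.003,-.001)),(.019,(-78.2,-8.8,-.001,.002))):
    K=key_rot('flip',x[0])*R.from_euler('y',x[1],degrees=True); o=np.array([*S,.087-dep])-K.apply([.065,0,0])+np.array([x[2],x[3],0]); print(o)
    crop(cv2.imread('pics/scene_af_full.png'),282,190,312,220,13,'pics/q.png',cam='scene',lines=lines(o,K,(255,0,0))); ims.append(cv2.imread('pics/q.png'))
cv2.imwrite('pics/cmp.png',np.hstack(ims))
E
```

```text
[ 0.566 -0.03   0.125]
[ 0.568 -0.03   0.132]
```

View pics/cmp.png

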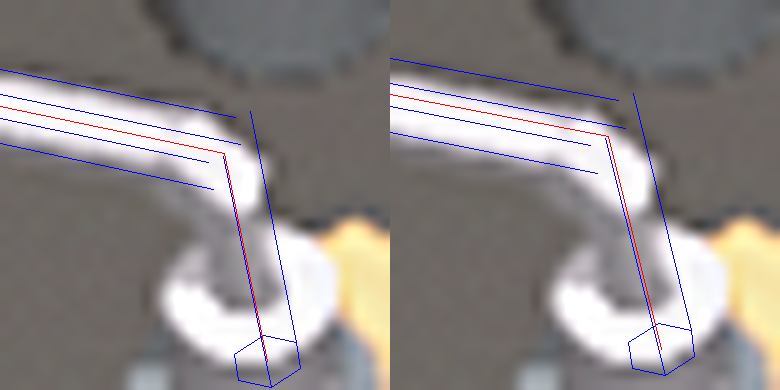

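In the overlay the left model (depth 27 mm, sag 6.6°) follows the arm's edges and the 19 mm-deep one does not, so the key is fully seated. Bottle and jar still look to be where they stood at the start. I hand in.

```bash
python3 - <<'E'
import cv2,numpy as np
for n in('top','scene'):
    a=cv2.imread(f'pics/{n}0.png');b=cv2.imread(f'pics/{n}_af_full.png')
    if n=='top':
        for nm,(x,y) in dict(jar=(376,165),bottle=(370,250),tape=(209,184),mug=(165,206),cases=(184,263),car=(465,200)).items():
            p=a[y-15:y+15,x-15:x+15]; r=cv2.matchTemplate(b[y-25:y+25,x-25:x+25],p,cv2.TM_CCOEFF_NORMED); print(nm,cv2.minMaxLoc(r)[1],np.array(cv2.minMaxLoc(r)[3])-10)
from plant import workorder
print(workorder.job_done())
E
```

```text
jar 0.999851644039154 [0 0]
bottle 0.9104393124580383 [0 0]
tape 0.9993719458580017 [0 0]
mug 0.9998918175697327 [0 0]
cases 0.8070251941680908 [0 0]
car 0.37101948261260986 [-7  2]
the job is handed in; nothing more can be done
None
```

The job is handed in. The key was left released and seated on its short arm in the screw, and I believe the screw is at its stop. There is no readout of the screw angle, so that rests on indirect evidence.

**What I did:**
- I pulled the key out by its long arm, flipped it, lowered its short arm to the socket floor and swung the long arm clockwise.
- The first swing, with a rigid grip 78 mm from the long tip, did not turn the screw. Judging by the torque, the key skipped one 60° step in the socket.
- I lifted it out, turned it back 60°, reseated it and swung again with loosely closed jaws about 45 mm from the free end.

**Last checks:**
- **Screw at its stop:** On the second swing the torque held at about 1.55 N m for roughly 40°, then rose to 1.95 N m, which I took as the stop. It fell back to about 1.6 N m as I pushed 2° further, so I stopped there.
- **Resting position:** The key now rests at about -78°. A screw turned 40° would put it between about -69° and -85°.
- **Seating:** The least-squares fit preferred a depth of about 21 mm (sag about 8°), close to the 20 mm limit. A closer overlay matched a depth of 27 mm with about 7° of sag better. I did not check the depth by touch.
- **Bystanders:** The jar, tape roll, mug, bottle and disc cases showed no shift in the top view, although the bottle and cases matched less well (0.91 and 0.81). The match for the model car failed (0.37), most likely because the arm covers or shadows it there. I did not check the remote; the arm stayed well above both.

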